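# Load and close the film agitators

## Robot

A 6-joint arm with a two-finger parallel gripper is mounted at the origin on a cart in front of the work surface, level with it; the furniture and walls round the work are solid. World frame = base frame: x ahead of the robot, y to its left, z up, the work surface at z = 0. Lengths are in m, angles in rad, forces in N, time in s.
With the tool pointing down it reaches from about 0.325 to 0.875 m from the base axis. Payload 4.4 kg.
Tool frame: the origin (TCP) lies at the very end of the fingers, on their centre line; the grasp point (between the pads) lies env.grip_depth behind it (env.grip_depth is the distance from the TCP to the grasp point, in m); y points along the fingers, z is the direction in which the jaws open and shut, and the axes are right-handed (so a half turn about y gives the same grasp; the last joint's range is limited). The gripper opens to 85 mm and grips with 20 to 120 N. Pads are 22 mm wide; open, the fingers measure 114 mm over their backs; the gripper's body (76 mm by 85 mm) begins 54 mm behind the grasp point. The pads swing forward as they close: fully open they stand 13 mm farther back than shut.
Start: joints at [1.065, 0.207, 1.542, -0, 1.393, -0.15], TCP at [0.2, 0.539, 0.231] pointing down, gripper open.
Joint ranges: [-2.73, 2.73], [-0.86, 2.22], [0.23, 2.46], [-1.11, 4.25], [0.08, 2.63], [-2.82, 2.82]. Speed limits (rad/s): [2.79, 2.79, 3.14, 3.14, 3.14, 3.14].

## Interface

Orientations are given as a unit quaternion [w, x, y, z].
In Python, from workcell import env gives the robot as it stands.
- The arm moves only by the tool carry_out, never from a script. Its argument "plan" is a list of rows, each an object with "delta_pos": the shift along the tool's x, y, z in cm, a list of three; "turn": the turn, a rotation vector about the tool's x, y, z in rad, a list of three. A call has 1 to 8 rows; each row shifts and turns the commanded pose from where the row before left it, along the tool's axes as they then stand; what a row does not reach is not made up. A row lasts 1/12 s, in which the tool goes at most 41.7 mm and 7.16 degrees, less where a joint would pass 70% of its speed; a pose out of reach is approached as far as the arm can. A call with a gripper value outside its range is refused whole. "claw" is the finger opening in cm, from 0 to 8.54, set as the call begins (left out, the last holds). The fingers move at their own pace and stop on an object; "grip_force" is the grip in N (left out, the last holds). Time passes only in rows, so rows that do not move let the fingers close. It gives the time, the measured TCP pose, the force and the opening at its end, in the units of the state.
- env.get_state(): the state, without advancing time (a new reading comes with each control period).
- env.grab_frame(name): name is "side" or "top"; returns a dict with "pixels" (400x640x3 uint8, red, green, blue), "fx", "fy", "cx", "cy" (pixels), "pose" (4x4, takes a point from camera to world coordinates). Camera axes: x right, y down, z forward; pixel columns grow to the right and rows downward; lengths in m; the calibration is good to about 2 mm. A picture is of the moment at which its call begins. There is no depth.
- env.close_job(): hands the job in, once; it reports no verdict.
Trained networks look in the newest picture that a camera, given by its name, has taken for a name from the list of things; names that differ only in an ending like _2 or _b are one class to them, and where a whole thing is asked for, a point or a joint stands for the part that bears it (a point fixed in the world has none). Each returns a list of dicts, best first, with "p" (0 to 1); they miss things now and then, are a little off and sometimes report something else, mostly with a low value. They report only what shows in the picture. A call takes as long as a camera call. They do not tell look-alikes from the thing itself.
- env.spot_in(camera, target): "extent" ([centre column, centre row, width, height] in pixels, round what is visible of it).
- env.trace(camera, target): "mask" (400x640 bool, what is visible of it) and "extent" ([centre column, centre row, width, height] in pixels, round what is visible of it).
- env.pinpoint(camera, target): "pixel" ([column, row] in pixels: a listed point, or the origin of a listed thing).
The state is a dict: "time_s": time; "joint_positions": joint angles; "dq": joint speeds; "joint_efforts": joint torques, N m; "eef_pos": TCP position; "tcp_rot": TCP orientation; "ft_force": force on the tool from outside, world axes, zero at the start; "moment": the same for the moment, N m; "gripper_width": opening from 0.0 (shut) to 1.0 (fully open).
Only numpy, scipy, OpenCV 4.12 (cv2) and the standard library are available. Lean on these libraries where they do the work, as an engineer would, in place of code of your own. Each camera call takes 0.05 s, during which the arm holds its last target.

## Task

The agitators were left switched on: first switch the lever off. Then stand every film canister that is there upright on an agitator pad, one to a pad, and cover all three bases, each with the hood whose shape matches its pad, loaded or not, with the hood's steel tongue pushed straight down into the switch slot until the hood sits fully home. When all are closed, switch the lever on again.

Things in the scene. Friction and masses are not known exactly. Their poses are not given: they have to be found in the camera images.
- base_round: fixed grey agitator base with a round rubber pad 60 mm across: housing 170 mm along its x, 110 mm along its y, 30 mm high. Origin: centre of its underside on the bench, z up; +x to its back (away from the robot at yaw 0). Pad 4 mm high, centred at x -20 mm, y 0. Behind it stands the black interlock switch with the tongue slot
- base_round_pad (a point): centre of the top of this base's rubber pad (34 mm above the bench), where a canister stands; axes as the base
- base_round_slot (a point): centre of the mouth of this base's tongue slot, in the top of the black switch block (30 mm along x, 42 mm along y, top 64 mm above the bench, centred on base x 42 mm, y 0). The slot is 7 mm along x, 21 mm along y, 31 mm deep, chamfered 2 mm round the mouth; axes as the base
- base_round_home (a point): where the tip of the hood's tongue is when the hood is fully home: 26 mm below the slot's mouth (38 mm above the bench). The hood's rim then rests on the housing round the pad (rim 30 mm above the bench), hood centre over the pad's centre, hood axes parallel to the base's
- hood_round: loose grey light-tight hood, open below, round, 72 mm across, inside 66 mm, 64 mm high, 0.2 kg, upright at the start. Origin: centre of its lower rim, z up. On top a black grip fin, 40 mm along its x, 12 mm thick along its y, z 64 to 100 mm. A steel bracket from its +x wall (z 53 to 57 mm, out to x 64 mm) carries the tongue
- hood_round_tip (a point): tip of the hood's flat steel tongue, which hangs straight down from the bracket at hood x 62 mm, y 0: 4 mm thick along the hood's x, 18 mm wide along its y, tapered tip 8 mm above the hood's rim
- base_square: fixed grey agitator base with a square rubber pad 52 x 52 mm: housing 170 mm along its x, 110 mm along its y, 30 mm high. Origin: centre of its underside on the bench, z up; +x to its back (away from the robot at yaw 0). Pad 4 mm high, centred at x -20 mm, y 0. Behind it stands the black interlock switch with the tongue slot
- base_square_pad (a point): centre of the top of this base's rubber pad (34 mm above the bench), where a canister stands; axes as the base
- base_square_slot (a point): centre of the mouth of this base's tongue slot, in the top of the black switch block (30 mm along x, 42 mm along y, top 64 mm above the bench, centred on base x 42 mm, y 0). The slot is 7 mm along x, 21 mm along y, 31 mm deep, chamfered 2 mm round the mouth; axes as the base
- base_square_home (a point): where the tip of the hood's tongue is when the hood is fully home: 26 mm below the slot's mouth (38 mm above the bench). The hood's rim then rests on the housing round the pad (rim 30 mm above the bench), hood centre over the pad's centre, hood axes parallel to the base's
- hood_square: loose grey light-tight hood, open below, square, 64 x 64 mm, inside 58 x 58 mm, 64 mm high, 0.2 kg, upright at the start. Origin: centre of its lower rim, z up. On top a black grip fin, 40 mm along its x, 12 mm thick along its y, z 64 to 100 mm. A steel bracket from its +x wall (z 53 to 57 mm, out to x 64 mm) carries the tongue
- hood_square_tip (a point): tip of the hood's flat steel tongue, which hangs straight down from the bracket at hood x 62 mm, y 0: 4 mm thick along the hood's x, 18 mm wide along its y, tapered tip 8 mm above the hood's rim
- base_oblong: fixed grey agitator base with an oblong rubber pad, 44 mm along x and 68 mm along y: housing 170 mm along its x, 110 mm along its y, 30 mm high. Origin: centre of its underside on the bench, z up; +x to its back (away from the robot at yaw 0). Pad 4 mm high, centred at x -20 mm, y 0. Behind it stands the black interlock switch with the tongue slot
- base_oblong_pad (a point): centre of the top of this base's rubber pad (34 mm above the bench), where a canister stands; axes as the base
- base_oblong_slot (a point): centre of the mouth of this base's tongue slot, in the top of the black switch block (30 mm along x, 42 mm along y, top 64 mm above the bench, centred on base x 42 mm, y 0). The slot is 7 mm along x, 21 mm along y, 31 mm deep, chamfered 2 mm round the mouth; axes as the base
- base_oblong_home (a point): where the tip of the hood's tongue is when the hood is fully home: 26 mm below the slot's mouth (38 mm above the bench). The hood's rim then rests on the housing round the pad (rim 30 mm above the bench), hood centre over the pad's centre, hood axes parallel to the base's
- hood_oblong: loose grey light-tight hood, open below, oblong, 56 mm along its x and 80 mm along its y, inside 50 x 74 mm, 64 mm high, 0.2 kg, upright at the start. Origin: centre of its lower rim, z up. On top a black grip fin, 40 mm along its x, 12 mm thick along its y, z 64 to 100 mm. A steel bracket from its +x wall (z 53 to 57 mm, out to x 64 mm) carries the tongue
- hood_oblong_tip (a point): tip of the hood's flat steel tongue, which hangs straight down from the bracket at hood x 62 mm, y 0: 4 mm thick along the hood's x, 18 mm wide along its y, tapered tip 8 mm above the hood's rim
- film_can_1: 35 mm film canister, upright, 34 mm across its cap (31 mm body), 51 mm high, 0.03 kg; origin at the centre of its underside, z up. Two or all three of the canisters are there
- film_can_2: 35 mm film canister, upright, 34 mm across its cap (31 mm body), 51 mm high, 0.03 kg; origin at the centre of its underside, z up. Two or all three of the canisters are there
- film_can_3: 35 mm film canister, upright, 34 mm across its cap (31 mm body), 51 mm high, 0.03 kg; origin at the centre of its underside, z up. Two or all three of the canisters are there
- mains_lever_base: fixed mains switch box, grey, 70 mm along its x, 50 mm along its y, 25 mm high; origin at the centre of its underside, z up, +x away from the robot at yaw 0. It carries the lever, whose hinge runs along its y, 22 mm above the bench
- mains_lever (a joint): the mains lever: a steel rod with a ball knob 26 mm across, whose centre is 80 mm from the hinge. 0 = off: leaning 0.5 rad toward the box's -x (to the robot); 1.0 = on: leaning 0.5 rad toward +x. Off counts below 0.2, on above 0.8. It needs about 1 N at the ball, has end stops at 0 and 1.0 and stays where it is left
- mains_lever_tip (a point): centre of the lever's ball knob (92 mm above the bench at either end, 38 mm to -x or +x of the box's origin)
Mind the look-alikes: they are no part of the job. What is shaped like the film_can_3 but turquoise is not meant.

How it is judged:
On the way, in this order (a step that is already met when the one before it is completed fails the run):
1. the lever is switched off while no hood is home (value of joint mains_lever below 0.2 rad and distance between hood_round_tip and base_round_home above 0.02 m and distance between hood_square_tip and base_square_home above 0.02 m and distance between hood_oblong_tip and base_oblong_home above 0.02 m), for 0.2 s.
2. with the lever off, every canister stands on a pad and all three hoods are fully home on their own bases (value of joint mains_lever below 0.2 rad and ((horizontal distance between film_can_1 and base_round_pad below 0.03 m and z of film_can_1 in the frame of base_round_pad between -0.004 and 0.006 m) or (horizontal distance between film_can_1 and base_square_pad below 0.03 m and z of film_can_1 in the frame of base_square_pad between -0.004 and 0.006 m) or (horizontal distance between film_can_1 and base_oblong_pad below 0.03 m and z of film_can_1 in the frame of base_oblong_pad between -0.004 and 0.006 m)) and angle between each of film_can_1, film_can_2, film_can_3's own z axis and vertical below 0.12 rad and ((horizontal distance between film_can_2 and base_round_pad below 0.03 m and z of film_can_2 in the frame of base_round_pad between -0.004 and 0.006 m) or (horizontal distance between film_can_2 and base_square_pad below 0.03 m and z of film_can_2 in the frame of base_square_pad between -0.004 and 0.006 m) or (horizontal distance between film_can_2 and base_oblong_pad below 0.03 m and z of film_can_2 in the frame of base_oblong_pad between -0.004 and 0.006 m)) and ((horizontal distance between film_can_3 and base_round_pad below 0.03 m and z of film_can_3 in the frame of base_round_pad between -0.004 and 0.006 m) or (horizontal distance between film_can_3 and base_square_pad below 0.03 m and z of film_can_3 in the frame of base_square_pad between -0.004 and 0.006 m) or (horizontal distance between film_can_3 and base_oblong_pad below 0.03 m and z of film_can_3 in the frame of base_oblong_pad between -0.004 and 0.006 m)) and horizontal distance between film_can_1 and film_can_2 above 0.08 m and horizontal distance between each of film_can_2, film_can_1 and film_can_3 above 0.08 m and horizontal distance between hood_round_tip and base_round_home below 0.006 m and z of hood_round_tip in the frame of base_round below 0.042 m and angle between each of hood_round, hood_square, hood_oblong's own z axis and vertical below 0.07 rad and horizontal distance between hood_square_tip and base_square_home below 0.006 m and z of hood_square_tip in the frame of base_square below 0.042 m and horizontal distance between hood_oblong_tip and base_oblong_home below 0.006 m and z of hood_oblong_tip in the frame of base_oblong below 0.042 m), for 0.3 s.
3. the lever is switched on (value of joint mains_lever above 0.8 rad), for 0.2 s.
At the end, for the whole second after the job is handed in: Lever on (above 0.8); each canister upright on its own pad, within 30 mm of its centre, foot within 6 mm of the pad's top; each hood upright on the base of its own shape, tongue tip within 6 mm sideways of its home point and at most 4 mm above it; all at rest (value of joint mains_lever above 0.8 rad and ((horizontal distance between film_can_1 and base_round_pad below 0.03 m and z of film_can_1 in the frame of base_round_pad between -0.004 and 0.006 m) or (horizontal distance between film_can_1 and base_square_pad below 0.03 m and z of film_can_1 in the frame of base_square_pad between -0.004 and 0.006 m) or (horizontal distance between film_can_1 and base_oblong_pad below 0.03 m and z of film_can_1 in the frame of base_oblong_pad between -0.004 and 0.006 m)) and angle between each of film_can_1, film_can_2, film_can_3's own z axis and vertical below 0.12 rad and ((horizontal distance between film_can_2 and base_round_pad below 0.03 m and z of film_can_2 in the frame of base_round_pad between -0.004 and 0.006 m) or (horizontal distance between film_can_2 and base_square_pad below 0.03 m and z of film_can_2 in the frame of base_square_pad between -0.004 and 0.006 m) or (horizontal distance between film_can_2 and base_oblong_pad below 0.03 m and z of film_can_2 in the frame of base_oblong_pad between -0.004 and 0.006 m)) and ((horizontal distance between film_can_3 and base_round_pad below 0.03 m and z of film_can_3 in the frame of base_round_pad between -0.004 and 0.006 m) or (horizontal distance between film_can_3 and base_square_pad below 0.03 m and z of film_can_3 in the frame of base_square_pad between -0.004 and 0.006 m) or (horizontal distance between film_can_3 and base_oblong_pad below 0.03 m and z of film_can_3 in the frame of base_oblong_pad between -0.004 and 0.006 m)) and horizontal distance between film_can_1 and film_can_2 above 0.08 m and horizontal distance between each of film_can_2, film_can_1 and film_can_3 above 0.08 m and horizontal distance between hood_round_tip and base_round_home below 0.006 m and z of hood_round_tip in the frame of base_round below 0.042 m and angle between each of hood_round, hood_square, hood_oblong's own z axis and vertical below 0.07 rad and horizontal distance between hood_square_tip and base_square_home below 0.006 m and z of hood_square_tip in the frame of base_square below 0.042 m and horizontal distance between hood_oblong_tip and base_oblong_home below 0.006 m and z of hood_oblong_tip in the frame of base_oblong below 0.042 m and linear speed of each of hood_round, hood_square, hood_oblong, film_can_1, film_can_2, film_can_3 below 0.02 m/s); the robot touches nothing.
Of film_can_1, film_can_2, film_can_3 only 2 to 3 are there at a start; the rules pass over those that are not, and their reading is None.
At some moment in a run one of hood_round, hood_square, hood_oblong may be knocked a few centimetres aside while the robot is not near it.
It also fails if it takes over 192 s, if anything falls off the work surface, if the arm or the gripper's body presses on something with over 40 N, if the wrist force passes 120 N, or if a joint passes its speed limit or range.

## Working session

There is one attempt and no reset: what is moved stays moved. The work goes in short steps, Python scripts to look and compute and a tool call to move; the robot and the scene stay as the last step left them, time stands still between calls to the robot, and variables do not carry over. Pictures are saved under pics/ and viewed, and the job is handed in when it is done.

Besides the shell and the picture viewer there is one more tool, called after "Request:" as name(argument=value, ...) on one line, values as JSON. carry_out: Moves the arm, as the interface text tells. Its arguments: {"type":"object","properties":{"plan":{"type":"array","items":{"type":"object","properties":{"delta_pos":{"type":"array","items":{"type":"number"}},"turn":{"type":"array","items":{"type":"number"}}}}},"claw":{"type":"number"},"grip_force":{"type":"number"}},"required":["plan"]}

```bash
ls -la; mkdir -p pics; python3 - <<'E'
from workcell import env
import cv2
s=env.get_state(); print(s); print(env.grip_depth)
for c in ("top","side"):
    f=env.grab_frame(c); cv2.imwrite(f"pics/{c}0.png",f["pixels"][:,:,::-1]); print(c,f["fx"],f["fy"],f["cx"],f["cy"],f["pose"].round(4).tolist())
E
```

```text
total 12
drwxr-xr-x  3 agent agent 4096 Dec  6 06:40 .
drwxr-xr-x 23 root  root  4096 Dec  6 06:40 ..
drwxr-xr-x  2 agent agent 4096 Dec  6 06:40 pics
{'time_s': 0.0, 'joint_positions': array([ 1.06551956e+00,  2.07447856e-01,  1.54298851e+00, -2.25216060e-05,
        1.39349392e+00, -1.50536317e-01]), 'dq': array([ 1.36830435e-03,  2.07807301e-03,  4.28428335e-05, -1.85950284e-03,
       -3.31255784e-04, -2.87892490e-04]), 'joint_efforts': array([ 7.79375932e-04, -3.83030140e+01, -2.91598588e+01, -7.46646128e-05,
        1.03515849e-02,  2.24722180e-05]), 'eef_pos': array([0.1993831 , 0.53850115, 0.23009356]), 'tcp_rot': array([-0.69522786,  0.69679779, -0.12502038,  0.12450287]), 'ft_force': array([-0.27487191,  0.57150632,  1.1665695 ]), 'moment': array([-0.05165769,  0.04654755, -0.05805431]), 'gripper_width': 0.9998418651156749}
0.0187
top 505.67550467835326 505.67550467835326 326.95490417790415 201.84501725954192 [[-0.3206, -0.9017, 0.2901, 0.0171], [-0.9472, 0.3038, -0.1025, 0.1634], [0.0043, -0.3076, -0.9515, 1.7261], [0.0, 0.0, 0.0, 1.0]]
side 443.17132413018396 443.17132413018396 315.09381173420695 189.9572593098556 [[-0.9486, -0.153, 0.2772, 0.1907], [-0.3159, 0.5167, -0.7958, 0.9436], [-0.0215, -0.8424, -0.5385, 0.7071], [0.0, 0.0, 0.0, 1.0]]
```

View pics/top0.png

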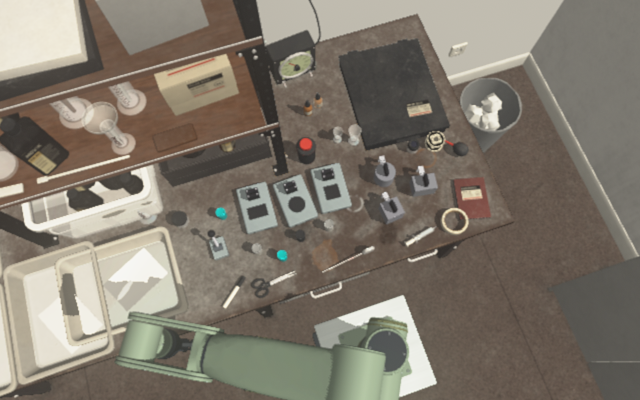

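View pics/side0.png

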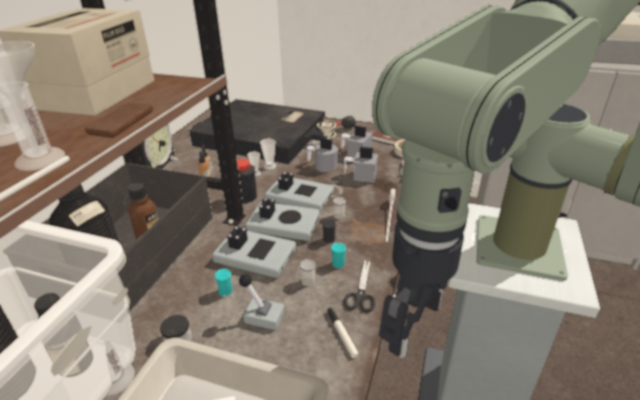

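```bash
cat > h.py <<'E'
from workcell import env
import numpy as np, cv2
from scipy.spatial.transform import Rotation as R
F={}
def cam(c):
    F[c]=env.grab_frame(c); return F[c]
def w2p(f,P):
    P=np.atleast_2d(P); T=np.linalg.inv(f["pose"]); q=P@T[:3,:3].T+T[:3,3]
    return np.c_[f["fx"]*q[:,0]/q[:,2]+f["cx"], f["fy"]*q[:,1]/q[:,2]+f["cy"]]
def p2w(f,p,z):
    d=f["pose"][:3,:3]@np.array([(p[0]-f["cx"])/f["fx"],(p[1]-f["cy"])/f["fy"],1]); o=f["pose"][:3,3]
    return o+d*(z-o[2])/d[2]
def tri(ps):  # list of (frame,pixel)
    A=np.zeros((3,3)); b=np.zeros(3); L=[]
    for f,p in ps:
        d=f["pose"][:3,:3]@np.array([(p[0]-f["cx"])/f["fx"],(p[1]-f["cy"])/f["fy"],1]); d/=np.linalg.norm(d)
        M=np.eye(3)-np.outer(d,d); A+=M; b+=M@f["pose"][:3,3]; L.append((M,f["pose"][:3,3]))
    x=np.linalg.solve(A,b); return x,[round(float(np.linalg.norm(M@(x-o)))*1000,1) for M,o in L]
def rot(s=None):
    s=s or env.get_state(); q=s["tcp_rot"]; return R.from_quat([q[1],q[2],q[3],q[0]]).as_matrix()
def goto(x,y,z,yaw=None,s=None):
    """print the tool-axis delta (cm) and turn. yaw= world angle of tool z (jaw axis), mod pi; tool pointing down"""
    s=env.get_state() if s is None else s
    M=rot(s); p=np.array(s["eef_pos"]); d=M.T@(np.array([x,y,z])-p)
    print("pos",p.round(4),"jaw yaw",round(np.degrees(np.arctan2(M[1,2],M[0,2])),2),"tilt toolY.z",M[2,1].round(4))
    print("delta tool cm",(d*100).round(2),"|d|",np.linalg.norm(d).round(3))
    if yaw is not None:
        best=None
        for k in (-1,0,1):
            Yz=np.array([np.cos(yaw+k*np.pi),np.sin(yaw+k*np.pi),0]); Yy=np.array([0,0,-1.]); Yx=np.cross(Yy,Yz)
            T=np.c_[Yx,Yy,Yz]; rv=R.from_matrix(M.T@T).as_rotvec()
            if best is None or np.linalg.norm(rv)<np.linalg.norm(best): best=rv
        print("turn tool",best.round(4))
E
python3 - <<'E'
from h import *
ft=cam("top"); fs=cam("side")
for n in ["base_round","base_square","base_oblong"]:
    for suf in ["","_pad","_slot"]:
        z={"":0,"_pad":.034,"_slot":.064}[suf]
        r={}
        for c,f in F.items():
            D=env.pinpoint(c,n+suf)
            print(n+suf,c,[(round(d["p"],2),np.round(d["pixel"],1).tolist(),p2w(f,d["pixel"],z)[:2].round(4).tolist()) for d in D[:3]])
for n in ["hood_round","hood_square","hood_oblong"]:
    for suf in ["","_tip"]:
        z={"":0,"_tip":.008}[suf]
        for c,f in F.items():
            D=env.pinpoint(c,n+suf)
            print(n+suf,c,[(round(d["p"],2),np.round(d["pixel"],1).tolist(),p2w(f,d["pixel"],z)[:2].round(4).tolist()) for d in D[:3]])
for n,z in [("film_can_1",0),("mains_lever_base",0),("mains_lever_tip",.092)]:
        for c,f in F.items():
            D=env.pinpoint(c,n)
            print(n,c,[(round(d["p"],2),np.round(d["pixel"],1).tolist(),p2w(f,d["pixel"],z)[:2].round(4).tolist()) for d in D])
for c,f in F.items():
    im=f["pixels"][:,:,::-1]
    crop=im[120:290,200:460] if c=="top" else im[120:340,180:420]
    k=800/crop.shape[1] if c=="top" else 2.7
    cv2.imwrite(f"pics/{c}1.png",cv2.resize(crop,None,fx=k,fy=k,interpolation=cv2.INTER_CUBIC))
E
```

```text
base_round top [(0.8, [291.5, 203.4], [0.5783, 0.0997]), (0.49, [378.5, 158.0], [0.6437, -0.2575])]
base_round side [(0.96, [281.1, 224.8], [0.587, 0.0866])]
base_round_pad top [(0.82, [297.6, 205.3], [0.5538, 0.0828])]
base_round_pad side [(0.86, [289.6, 215.7], [0.5615, 0.0851]), (0.17, [281.6, 225.0], [0.5664, 0.1282])]
base_round_slot top [(0.72, [285.7, 185.9], [0.6252, 0.102]), (0.27, [293.9, 201.6], [0.5611, 0.0923])]
base_round_slot side [(0.89, [268.1, 201.7], [0.6211, 0.0816])]
base_square top [(0.86, [327.6, 188.6], [0.5903, -0.0409]), (0.69, [381.3, 197.3], [0.4972, -0.2134])]
base_square side [(0.68, [298.5, 195.5], [0.5916, -0.0593])]
base_square_pad top [(0.77, [332.7, 193.3], [0.5566, -0.0483]), (0.64, [289.0, 186.4], [0.6306, 0.0903]), (0.19, [378.1, 157.6], [0.6333, -0.2484])]
base_square_pad side []
base_square_slot top [(0.87, [327.0, 173.8], [0.622, -0.049]), (0.58, [258.2, 210.5], [0.5696, 0.2181])]
base_square_slot side [(0.84, [283.9, 177.7], [0.6267, -0.0428]), (0.64, [298.9, 198.5], [0.5494, 0.0447])]
base_oblong top [(0.95, [257.9, 208.0], [0.6002, 0.2186])
[... 1733 characters left out ...]
11, 0.1014]), (0.41, [257.6, 249.9], [0.454, 0.2624])]
film_can_1 side [(0.66, [308.8, 280.0], [0.4495, 0.2594]), (0.64, [266.5, 201.3], [0.6691, -0.0047]), (0.63, [224.3, 292.5], [0.6138, 0.3504]), (0.61, [328.8, 235.5], [0.4531, 0.0933]), (0.58, [337.9, 215.3], [0.455, 0.0022]), (0.56, [334.3, 266.5], [0.4072, 0.2])]
mains_lever_base top [(0.92, [217.2, 246.8], [0.5095, 0.3926]), (0.23, [377.1, 158.8], [0.6424, -0.2515])]
mains_lever_base side [(0.87, [262.8, 318.5], [0.5032, 0.392]), (0.4, [236.4, 234.1], [0.6828, 0.1569])]
mains_lever_tip top [(0.41, [211.3, 232.5], [0.5366, 0.3864])]
mains_lever_tip side [(0.75, [246.0, 277.7], [0.5367, 0.379]), (0.31, [301.4, 198.4], [0.5279, 0.0816])]
```

View pics/top1.png

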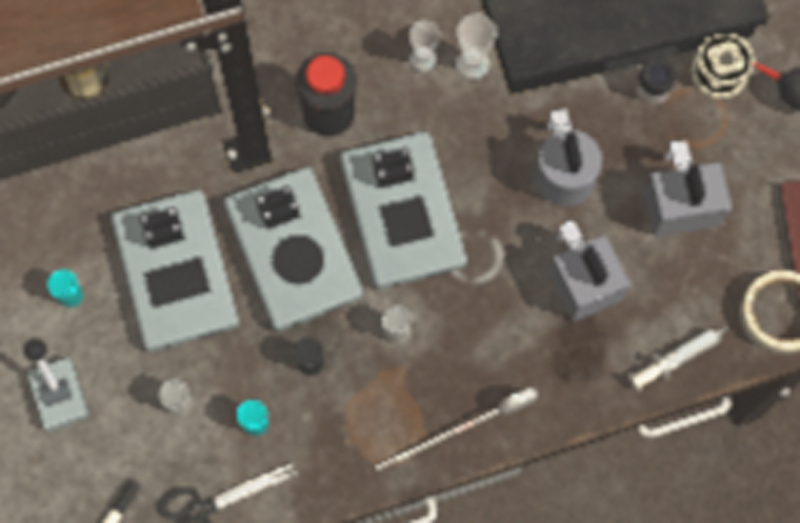

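View pics/side1.png

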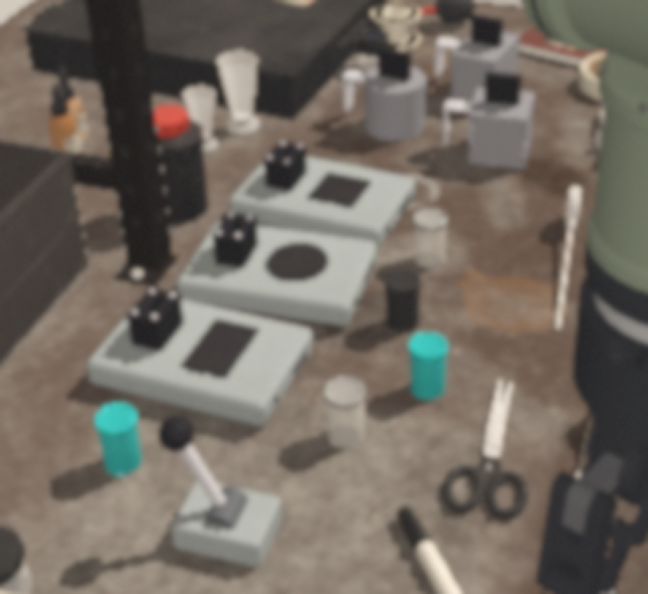

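```bash
python3 - <<'E'
from h import *
ft=cam("top"); fs=cam("side")
import pickle
out={}
for c,f in F.items():
    im=f["pixels"][:,:,::-1].copy()
    for n,col in [("base_round",(0,0,255)),("base_square",(0,255,0)),("base_oblong",(255,0,0)),("hood_round",(0,0,255)),("hood_square",(0,255,0)),("hood_oblong",(255,0,0)),("film_can_1",(0,255,255)),("mains_lever_base",(255,0,255))]:
        D=env.trace(c,n); out[c,n]=D
        for d in D[:6 if "film" in n else 1]:
            cs,_=cv2.findContours(d["mask"].astype(np.uint8),0,1)
            cv2.drawContours(im,cs,-1,col,1)
        print(c,n,[(round(d["p"],2),np.round(d["extent"]).tolist(),int(d["mask"].sum())) for d in D[:6]])
    crop=im[120:290,200:460] if c=="top" else im[120:340,180:420]
    k=800/crop.shape[1] if c=="top" else 2.7
    cv2.imwrite(f"pics/{c}2.png",cv2.resize(crop,None,fx=k,fy=k,interpolation=cv2.INTER_NEAREST))
pickle.dump((dict(F),out),open("d.pkl","wb"))
E
```

```text
top base_round [(0.74, [425.0, 182.0, 28.0, 26.0], 549), (0.66, [293.0, 200.0, 45.0, 55.0], 1478), (0.31, [390.0, 207.0, 26.0, 33.0], 481)]
top base_square [(0.71, [331.0, 188.0, 41.0, 49.0], 1424)]
top base_oblong [(0.58, [259.0, 207.0, 38.0, 50.0], 1418), (0.21, [218.0, 244.0, 21.0, 29.0], 369)]
top hood_round [(0.95, [384.0, 171.0, 19.0, 31.0], 480), (0.55, [257.0, 248.0, 11.0, 8.0], 76), (0.43, [331.0, 189.0, 40.0, 50.0], 1489)]
top hood_square [(0.9, [389.0, 206.0, 24.0, 32.0], 535)]
top hood_oblong [(0.75, [425.0, 178.0, 26.0, 25.0], 623)]
top film_can_1 [(0.66, [280.0, 255.0, 11.0, 10.0], 81), (0.47, [300.0, 239.0, 13.0, 14.0], 113), (0.44, [329.0, 222.0, 10.0, 13.0], 128)]
top mains_lever_base [(0.66, [218.0, 244.0, 26.0, 32.0], 417), (0.59, [210.0, 238.0, 11.0, 15.0], 77)]
side base_round [(0.82, [283.0, 220.0, 74.0, 43.0], 2085)]
side base_square [(0.58, [300.0, 190.0, 69.0, 38.0], 1598)]
side base_oblong [(0.56, [254.0, 252.0, 81.0, 52.0], 2744)]
side hood_round [(0.86, [322.0, 154.0, 29.0, 38.0], 691), (0.65, [283.0, 219.0, 77.0, 40.0], 2069)]
side hood_square [(0.82, [362.0, 164.0, 35.0, 40.0], 714), (0.44, [283.0, 218.0, 74.0, 40.0], 2081)]
side hood_oblong [(0.95, [358.0, 141.0, 34.0, 28.0], 581), (0.4, [338.0, 210.0, 10.0, 19.0], 220)]
side film_can_1 [(0.92, [223.0, 284.0, 17.0, 27.0], 411), (0.8, [340.0, 257.0, 14.0, 21.0], 304), (0.63, [308.0, 275.0, 14.0, 31.0], 318), (0.62, [330.0, 232.0, 15.0, 21.0], 264), (0.52, [339.0, 209.0, 9.0, 20.0], 243), (0.46, [358.0, 140.0, 29.0, 36.0], 504)]
side mains_lever_base [(0.93, [260.0, 301.0, 48.0, 54.0], 1146)]
```

View pics/top2.png

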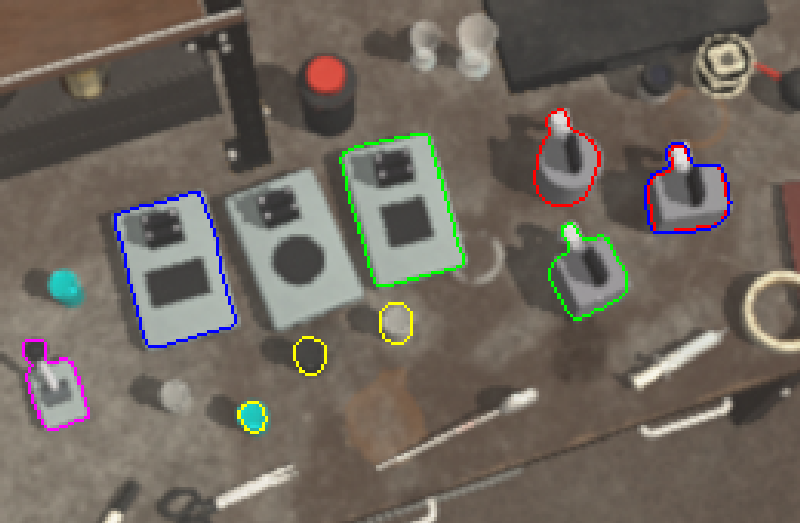

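View pics/side2.png

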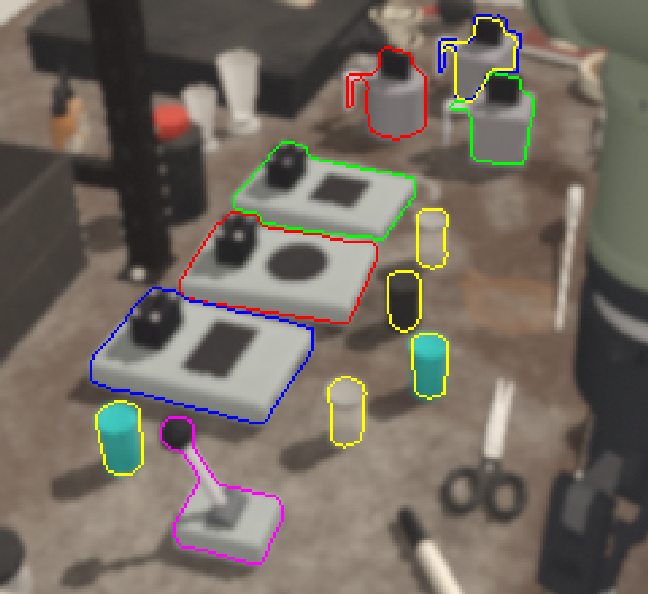

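```bash
cat > fit.py <<'E'
from h import *
from scipy.optimize import minimize
S=6
def box(x0,x1,y0,y1,z0,z1):
    return np.array([[x,y,z] for x in (x0,x1) for y in (y0,y1) for z in (z0,z1)])/1000.
def cyl(cx,cy,r,z0,z1,n=28):
    a=np.arange(n)*2*np.pi/n
    return np.array([[cx+r*np.cos(t),cy+r*np.sin(t),z] for t in a for z in (z0,z1)])/1000.
def model(n):
    """list of (class id, hull points)"""
    k=n.split("_")[-1]
    if n.startswith("base_"):
        pad={"round":cyl(-20,0,30,34,34),"square":box(-46,6,-26,26,34,34),"oblong":box(-42,2,-34,34,34,34)}[k]
        return [(1,box(-85,85,-55,55,0,30)),(2,box(-85,85,-55,55,30,30)),(3,pad),(4,box(27,57,-21,21,30,64))]
    if n.startswith("hood_"):
        body={"round":cyl(0,0,36,0,64),"square":box(-32,32,-32,32,0,64),"oblong":box(-28,28,-40,40,0,64)}[k]
        top={"round":cyl(0,0,36,64,64),"square":box(-32,32,-32,32,64,64),"oblong":box(-28,28,-40,40,64,64)}[k]
        return [(3,box(60,64,-9,9,8,57)),(1,body),(3,box(28,64,-9,9,53,57)),(2,top),(4,box(-20,20,-6,6,64,100))]
    if n=="mains_lever_base":
        return [(1,box(-35,35,-25,25,0,25))]
    if n.startswith("film"):
        return [(1,np.r_[cyl(0,0,15.5,0,42),cyl(0,0,17,42,51)])]
def place(P,x,y,z,yaw):
    c,s=np.cos(yaw),np.sin(yaw); return P@np.array([[c,-s,0],[s,c,0],[0,0,1]]).T+[x,y,z]
def render(n,f,pose,roi):
    x0,y0,x1,y1=roi; im=np.zeros(((y1-y0)*S,(x1-x0)*S),np.uint8)
    for cl,P in model(n):
        q=w2p(f,place(P,*pose)); q=((q-[x0,y0]+0.5)*S*16).astype(np.float32)
        h=cv2.convexHull(np.round(q).astype(np.int32))
        cv2.fillConvexPoly(im,h,cl,shift=4)
    return im
def cost_img(n,f,pose,roi,img):
    L=render(n,f,pose,roi); 
    # ring: background within dilated silhouette
    fg=(L>0).astype(np.uint8); ring=cv2.dilate(fg,np.ones((5*S,5*S),np.uint8)); 
    tot=0; 
    for cl in np.unique(L):
        m=(L==cl)&(ring>0)
        v=img[m]
        if len(v)<S*S: continue
        med=np.median(v,axis=0); tot+=np.minimum(np.abs(v-med).sum(1),120).sum()
    return tot/ring.sum()
def cost_mask(n,f,pose,roi,M):
    L=render(n,f,pose,roi)>0
    return (L!=M).sum()/M.sum()
def fit(n,frames,init,masks=None,z=0,use="img",yawfree=True):
    rois={};data={}
    for c,f in frames.items():
        q=np.vstack([w2p(f,place(P,init[0],init[1],z,init[2])) for _,P in model(n)])
        a=np.floor(q.min(0)-10).astype(int); b=np.ceil(q.max(0)+10).astype(int)
        a=np.maximum(a,0); b=np.minimum(b,[640,400])
        rois[c]=(*a,*b)
        src=f["pixels"] if use=="img" else masks[c].astype(np.uint8)
        s=src[a[1]:b[1],a[0]:b[0]]
        if use=="img": data[c]=cv2.resize(s,None,fx=S,fy=S,interpolation=cv2.INTER_LINEAR).astype(np.float32)
        else: data[c]=cv2.resize(s*255,None,fx=S,fy=S,interpolation=cv2.INTER_LINEAR)>127
    def g(v):
        pose=(v[0]/1000,v[1]/1000,z,v[2]/50 if yawfree else init[2])
        return sum((cost_img if use=="img" else cost_mask)(n,f,pose,rois[c],data[c]) for c,f in frames.items())
    v0=np.array([init[0]*1000,init[1]*1000,init[2]*50])
    best=None
    for st in (6,2.5):
        sim=np.vstack([v0]+[v0+st*np.eye(3)[i]*(1 if i%2 else -1) for i in range(3)])
        r=minimize(g,v0,method="Nelder-Mead",options=dict(initial_simplex=sim,xatol=.05,fatol=1e-5,maxiter=150)); v0=r.x
    return np.array([v0[0]/1000,v0[1]/1000,v0[2]/50 if yawfree else init[2]]),r.fun
def overlay(n,f,pose,im,k,off,col=(0,0,255)):
    for cl,P in model(n):
        h=cv2.convexHull(w2p(f,place(P,*pose)).astype(np.float32))[:,0]
        cv2.polylines(im,[np.round((h-off+.5)*k).astype(np.int32)],True,col,1)
E
cat > run1.py <<'E'
from fit import *
import pickle
Fr,out=pickle.load(open("d.pkl","rb"))
init={"base_round":(.583,.093,.22),"base_square":(.591,-.05,.22),"base_oblong":(.598,.22,.22),
"hood_round":(.57,-.26,-.1),"hood_square":(.436,-.22,-.1),"hood_oblong":(.487,-.36,-.2),"mains_lever_base":(.506,.392,.2)}
idx={("top","base_round"):1}
res={}
for n,i in init.items():
    mk={c:out[c,n][idx.get((c,n),0)]["mask"] for c in Fr}
    if n!="mains_lever_base":
        a,fa=fit(n,Fr,i,mk,use="mask")
        print(n,"mask both",a.round(4),round(fa,3))
    else: a=np.array(i)
    rs=[]
    for sel in (["top"],["side"],["top","side"]):
        b,fb=fit(n,{c:Fr[c] for c in sel},a,use="img"); print("   img",sel,b.round(4),round(fb,2)); 
    res[n]=b
pickle.dump(res,open("res.pkl","wb"))
for c,f in Fr.items():
    (x0,y0,x1,y1),k=((200,120,460,290),3) if c=="top" else ((180,120,420,340),2.7)
    im=cv2.resize(f["pixels"][y0:y1,x0:x1,::-1],None,fx=k,fy=k,interpolation=cv2.INTER_CUBIC)
    for n,b in res.items(): overlay(n,f,(b[0],b[1],0,b[2]),im,k,np.array([x0,y0]))
    cv2.imwrite(f"pics/{c}3.png",im)
E
time python3 run1.py
```

```text
base_round mask both [0.5824 0.0863 0.0626] 0.192
   img ['top'] [0.5793 0.0851 0.0627] 35.71
   img ['side'] [0.58   0.0864 0.0622] 47.84
   img ['top', 'side'] [0.5796 0.0853 0.0648] 83.86
base_square mask both [ 0.5868 -0.0489 -0.0694] 0.269
   img ['top'] [ 0.5835 -0.0508 -0.0642] 38.21
   img ['side'] [ 0.5837 -0.0496 -0.0641] 49.96
   img ['top', 'side'] [ 0.584  -0.0505 -0.0689] 88.41
base_oblong mask both [ 0.6018  0.2211 -0.0455] 0.185
   img ['top'] [ 0.5979  0.2213 -0.0315] 35.91
   img ['side'] [ 0.5976  0.2229 -0.0466] 44.73
   img ['top', 'side'] [ 0.5977  0.2221 -0.0344] 81.0
hood_round mask both [ 0.5663 -0.2441 -0.1694] 0.221
   img ['top'] [ 0.5661 -0.2463 -0.1819] 45.98
   img ['side'] [ 0.5672 -0.2481 -0.2051] 40.42
   img ['top', 'side'] [ 0.5663 -0.2465 -0.187 ] 86.5
hood_square mask both [ 0.434  -0.2222  0.1335] 0.252
   img ['top'] [ 0.4329 -0.2223  0.0865] 49.96
   img ['side'] [ 0.4331 -0.2224 -0.0098] 37.79
   img ['top', 'side'] [ 0.4327 -0.2219  0.0676] 88.2
hood_oblong mask both [ 0.4847 -0.3653 -0.1213] 0.477
   img ['top'] [ 0.4852 -0.3639 -0.1708] 44.67
   img ['side'] [ 0.4865 -0.3657 -0.2268] 54.98
   img ['top', 'side'] [ 0.4853 -0.3637 -0.1851] 99.97
   img ['top'] [ 0.5022  0.3845 -0.0202] 53.74
   img ['side'] [0.5658 0.4971 1.173 ] 3.63
   img ['top', 'side'] [ 0.4803  0.2757 -1.1082] 32.69fit.py:42: RuntimeWarning: invalid value encountered in scalar divide
  return tot/ring.sum()

real	0m29.576s
user	0m29.430s
sys	0m0.719s
```

View pics/top3.png

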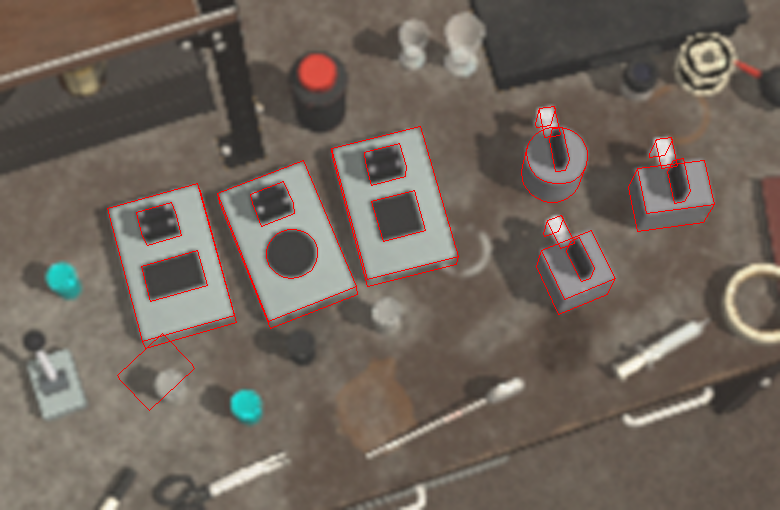

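View pics/side3.png

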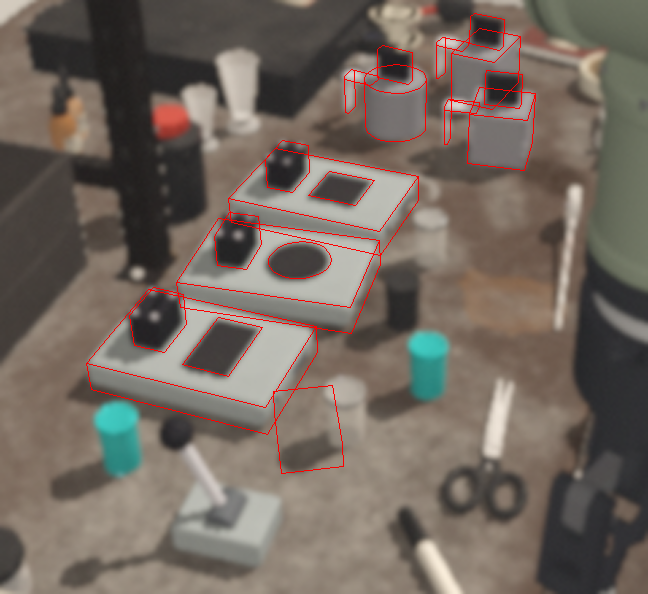

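```bash
cat > run2.py <<'E'
from fit import *
import pickle, fit as ft
Fr,out=pickle.load(open("d.pkl","rb"))
# ball: dark blob in each crop
for c,(px,py) in {"top":(211.3,233.3),"side":(245.2,280.4)}.items():
    f=Fr[c]; g=f["pixels"].sum(2).astype(float); y,x=np.mgrid[int(py)-7:int(py)+8,int(px)-7:int(px)+8]
    w=np.clip(200-g[y,x],0,None)*(np.hypot(x-px,y-py)<6); print(c,(w*x).sum()/w.sum(),(w*y).sum()/w.sum(), np.ptp(x[w>0]),np.ptp(y[w>0]))
b=[(Fr["top"],(211.3,233.3)),(Fr["side"],(245.2,280.4))]
print(tri(b)); print([p2w(f,p,.092).round(4) for f,p in b])
old=ft.model
def m(n): return [(1,box(-35,35,-25,25,0,25)),(2,box(-35,35,-25,25,25,25))]
ft.model=m
for sel in (["top"],["side"],["top","side"]):
    print(sel,fit("x",{c:Fr[c] for c in sel},(.502,.388,-.1)))
b,_=fit("x",Fr,(.502,.388,-.1))
for c,f in Fr.items():
    (x0,y0,x1,y1),k=((190,200,330,290),5) if c=="top" else ((200,180,400,340),4)
    im=cv2.resize(f["pixels"][y0:y1,x0:x1,::-1],None,fx=k,fy=k,interpolation=cv2.INTER_CUBIC)
    overlay("x",f,(b[0],b[1],0,b[2]),im,k,np.array([x0,y0]))
    cv2.imwrite(f"pics/{c}4.png",im)
E
python3 run2.py
python3 - <<'E'
import sys; sys.path.insert(0,".")
from h import *
import pickle
M=rot(); print(M.round(3))
Fr,out=pickle.load(open("d.pkl","rb"))
# post bottoms and shelf estimates
print(p2w(Fr["top"],(200+248/3.08,120+155/3.08),0), p2w(Fr["side"],(180+145/2.7,120+275/2.7),0))
E
```

```text
top 210.22222222222223 233.1984126984127 5 5
side 244.24169484782178 280.62263775611694 11 10
(array([0.53406174, 0.3871228 , 0.09283423]), [0.4, 0.4])
[array([0.534 , 0.3871, 0.092 ]), array([0.5349, 0.3863, 0.092 ])]
['top'] (array([ 0.49945224,  0.38440352, -0.02934771]), np.float64(46.688728172431844))
['side'] (array([ 0.49891941,  0.37754005, -0.12159408]), np.float64(48.32223335494391))
['top', 'side'] (array([ 0.4980175 ,  0.3804155 , -0.17726976]), np.float64(96.32375357448379))
[[ 0.938 -0.     0.347]
 [-0.347 -0.     0.938]
 [ 0.    -1.    -0.   ]]
[0.7124318  0.09962771 0.        ] [0.71400209 0.11122541 0.        ]
```

```bash
python3 - <<'E'
import cv2,numpy as np
a=cv2.imread("pics/top4.png"); b=cv2.imread("pics/side4.png"); 
h=max(a.shape[0],b.shape[0]); b=cv2.resize(b,(int(b.shape[1]*.6),int(b.shape[0]*.6))); a=cv2.resize(a,(int(a.shape[1]*.45),int(a.shape[0]*.45)))
h=max(a.shape[0],b.shape[0]); pad=lambda i:cv2.copyMakeBorder(i,0,h-i.shape[0],0,0,0)
cv2.imwrite("pics/both4.png",np.hstack([pad(a),pad(b)])); print(np.hstack([pad(a),pad(b)]).shape)
E
```

```text
(384, 795, 3)
```

View pics/both4.png

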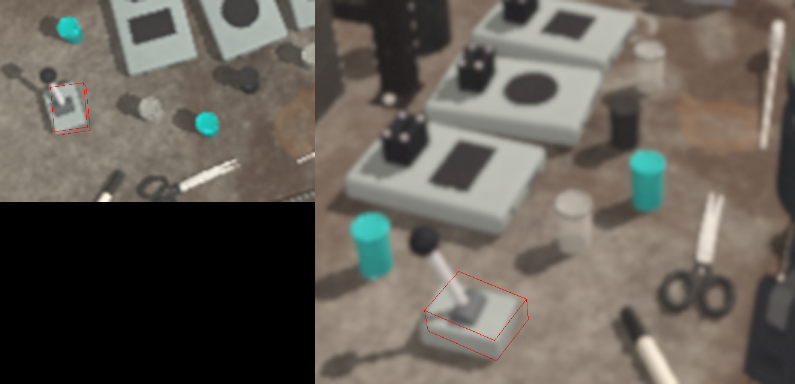

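```bash
cat > run3.py <<'E'
from fit import *
import pickle, fit as ft
Fr,out=pickle.load(open("d.pkl","rb"))
def m(n):
    t=np.array([np.sin(.5),0,np.cos(.5)])*80+[0,0,22]
    ball=np.vstack([[t+13*np.array([np.cos(a)*np.cos(e),np.sin(a)*np.cos(e),np.sin(e)]) for a in np.arange(0,6.28,.4)] for e in np.arange(-1.5,1.6,.5)])/1000
    rod=np.array([[x,y,22] for x in(-4,4) for y in (-4,4)]+[list(t+[dx,dy,0]) for dx in (-4,4) for dy in (-4,4)])/1000
    return [(1,box(-35,35,-25,25,0,25)),(2,box(-35,35,-25,25,25,25)),(5,box(-16,16,-10,10,25,32)),(3,rod),(4,ball)]
ft.model=m
for sel in (["top"],["side"],["top","side"]):
    b,c=fit("x",{c:Fr[c] for c in sel},(.498,.392,-.1)); print(sel,b.round(4),c)
for c,f in Fr.items():
    (x0,y0,x1,y1),k=((190,200,270,290),4) if c=="top" else ((210,240,310,340),4)
    im=cv2.resize(f["pixels"][y0:y1,x0:x1,::-1],None,fx=k,fy=k,interpolation=cv2.INTER_CUBIC)
    overlay("x",f,(b[0],b[1],0,b[2]),im,k,np.array([x0,y0]))
    cv2.imwrite(f"pics/{c}5.png",im)
a=cv2.imread("pics/top5.png"); b=cv2.imread("pics/side5.png")
h=max(a.shape[0],b.shape[0]); pad=lambda i:cv2.copyMakeBorder(i,0,h-i.shape[0],0,0,0)
cv2.imwrite("pics/both5.png",np.hstack([pad(a),pad(b)]))
E
python3 run3.py
```

```text
['top'] [ 0.4276  0.3314 -0.1061] 11.42696891797149
['side'] [ 0.462   0.3754 -0.1598] 39.852197772245745
['top', 'side'] [ 0.3886  0.3838 -3.5737] 17.806886326194398fit.py:42: RuntimeWarning: invalid value encountered in scalar divide
  return tot/ring.sum()
```

View pics/both5.png

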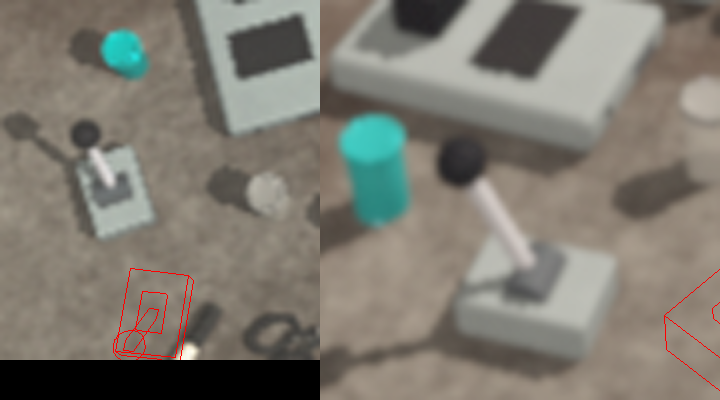

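```bash
python3 - <<'E'
from h import *
import pickle
Fr,out=pickle.load(open("d.pkl","rb")); f=Fr["top"]
c=[p2w(f,(u/4+190-.4,v/4+200-.4),.025) for u,v in ((78,167),(130,147),(153,217),(100,237))]
print(np.array(c).round(4),np.mean(c,0)); 
for i,j in ((3,0),(2,1)): d=c[i]-c[j]; print(np.linalg.norm(d), np.arctan2(-d[1],-d[0]))
for n,cp,lo in (("clear1",None,0),):pass
# cans: pinpoint per camera at z=0 and mask-bottom
for c in ("top","side"):
    for d in out[c,"film_can_1"]:
        print(c,round(d["p"],2),np.round(d["extent"],1), p2w(Fr[c],d["extent"][:2],.0255)[:2].round(4))
goto(.5345+.03,.3868-.005,.16)
E
```

```text
[[0.5299 0.4108 0.025 ]
 [0.5327 0.3637 0.025 ]
 [0.4669 0.3611 0.025 ]
 [0.4646 0.4085 0.025 ]] [0.49851948 0.38602638 0.025     ]
0.06533178311945659 0.03506303414622022
0.0658557612879868 0.03949631098383865
top 0.66 [280.  255.3  10.7   9.7] [0.405  0.1938]
top 0.47 [299.7 238.9  13.   13.9] [0.4383 0.1125]
top 0.44 [329.2 222.2  10.2  13.4] [ 0.4624 -0.0033]
side 0.92 [222.8 283.9  17.3  27.1] [0.6139 0.3501]
side 0.8 [340.4 256.8  14.5  20.9] [0.3952 0.1913]
side 0.63 [308.4 274.9  13.9  31. ] [0.4462 0.2694]
side 0.62 [329.6 232.2  15.1  21. ] [0.4455 0.1108]
side 0.52 [339.2 209.4   9.4  19.5] [0.4495 0.0094]
side 0.46 [357.6 140.   29.1  36.2] [ 0.502  -0.4092]
pos [0.1998 0.5392 0.2313] jaw yaw 69.67 tilt toolY.z -1.0
delta tool cm [39.67  7.13 -2.09] |d| 0.404
```

Request:
carry_out(plan=[{"delta_pos": [4, 0.5, 0], "turn": [0, 0, 0]}, {"delta_pos": [4, 0.5, 0], "turn": [0, 0, 0]}, {"delta_pos": [4, 0.5, 0], "turn": [0, 0, 0]}, {"delta_pos": [4, 0.5, 0], "turn": [0, 0, 0]}, {"delta_pos": [4, 0.5, 0], "turn": [0, 0, 0]}, {"delta_pos": [4, 0.5, 0], "turn": [0, -0.118, 0]}, {"delta_pos": [0, 0.5, 0], "turn": [0, -0.118, 0]}, {"delta_pos": [0, 0.5, 0], "turn": [0, -0.118, 0]}], claw=0, grip_force=30)

```text
time_s: 3.57
eef_pos: [0.4277, 0.4543, 0.1909]
tcp_rot: [0.707, -0.707, -0.0, 0.0]
ft_force: [-0.9, 0.1, 0.7]
gripper_width: -0.0
```

```bash
python3 -c "
from h import *
goto(.58,.388,.12,np.pi/2)"
```

```text
pos [0.4277 0.4543 0.1909] jaw yaw 90.03 tilt toolY.z -1.0
delta tool cm [15.23  7.09 -6.64] |d| 0.181
turn tool [-0.0001  0.0005  0.0003]
```

Request:
carry_out(plan=[{"delta_pos": [3.8, 0, -1.6], "turn": [0, 0, 0]}, {"delta_pos": [3.8, 0, -1.6], "turn": [0, 0, 0]}, {"delta_pos": [3.8, 0, -1.6], "turn": [0, 0, 0]}, {"delta_pos": [3.8, 0, -1.8], "turn": [0, 0, 0]}, {"delta_pos": [0, 3.5, 0], "turn": [0, 0, 0]}, {"delta_pos": [0, 3.5, 0], "turn": [0, 0, 0]}, {"delta_pos": [0, 3.5, 0], "turn": [0, 0, 0]}, {"delta_pos": [0, 0, 0], "turn": [0, 0, 0]}])

```text
time_s: 4.23
eef_pos: [0.5707, 0.3862, 0.0764]
tcp_rot: [-0.704, 0.71, -0.006, -0.005]
ft_force: [-2.6, -1.0, -1.1]
gripper_width: 0.002
```

Request:
carry_out(plan=[{"delta_pos": [-2, 0, 0]}, {"delta_pos": [-1, 0, 0]}, {"delta_pos": [-1, 0, 0]}, {"delta_pos": [-1, 0, 0]}, {"delta_pos": [-1, 0, 0]}, {"delta_pos": [-1, 0, 0]}, {"delta_pos": [-1, 0, 0]}, {"delta_pos": [-1, 0, 0]}])

```text
schema error: expected keys delta_pos, turn
```

```bash
python3 -c "
from h import *
s=env.get_state(); print(s['eef_pos'],s['ft_force'],s['dq'].round(3))
f=cam('side'); goto(.58,.388,.085,np.pi/2)
cv2.imwrite('pics/s6.png',cv2.resize(f['pixels'][200:380,150:400,::-1],None,fx=3,fy=3))
s=env.get_state(); print(s['eef_pos'],s['ft_force'],s['dq'].round(3))"
```

```text
[0.57068967 0.38619207 0.07641714] [-2.57368809 -1.02564793 -1.12009188] [ 0.016 -0.057 -0.042 -0.002  0.086 -0.001]
pos [0.5724 0.3875 0.0803] jaw yaw 89.93 tilt toolY.z -0.9999
delta tool cm [ 0.75 -0.47  0.05] |d| 0.009
turn tool [ 0.0056 -0.0012 -0.011 ]
[0.57241894 0.38750633 0.08033607] [ 0.18651282 -1.1284446  -0.57515706] [ 0.011 -0.072 -0.086  0.001  0.006 -0.001]
```

View pics/s6.png

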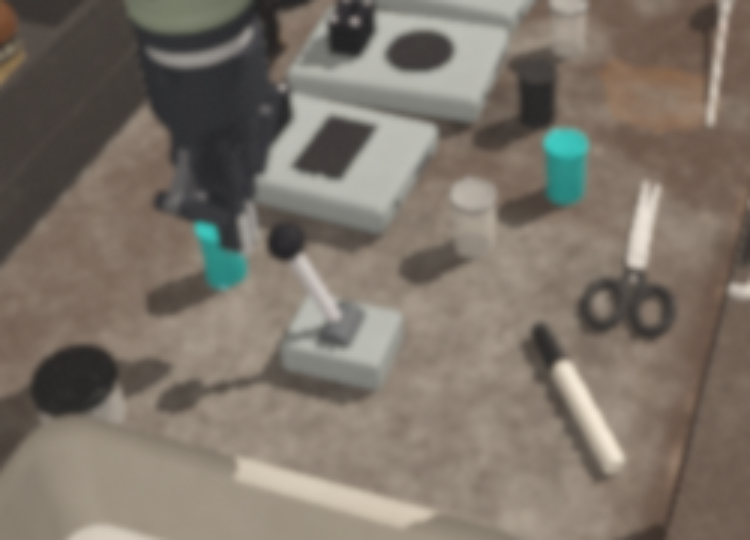

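Request:
carry_out(plan=[{"delta_pos": [-1, 0, 0], "turn": [0, 0, 0]}, {"delta_pos": [-1, 0, 0], "turn": [0, 0, 0]}, {"delta_pos": [-1, 0, 0], "turn": [0, 0, 0]}, {"delta_pos": [-1, 0, 0], "turn": [0, 0, 0]}, {"delta_pos": [-1, 0, 0], "turn": [0, 0, 0]}, {"delta_pos": [-1, 0, 0], "turn": [0, 0, 0]}, {"delta_pos": [-1, 0, 0], "turn": [0, 0, 0]}, {"delta_pos": [0, 0, 0], "turn": [0, 0, 0]}])

```text
time_s: 4.95
eef_pos: [0.5033, 0.39, 0.0861]
tcp_rot: [-0.707, 0.707, -0.001, -0.001]
ft_force: [-0.3, -0.1, 1.0]
gripper_width: 0.001
```

```bash
python3 -c "
from h import *
s=env.get_state(); print(s['eef_pos'],s['ft_force'],s['dq'].round(3))
f=cam('side')
cv2.imwrite('pics/s7.png',cv2.resize(f['pixels'][200:380,150:400,::-1],None,fx=3,fy=3))
s=env.get_state(); print(s['eef_pos'],s['ft_force'],s['dq'].round(3))"
```

```text
[0.5033103  0.38998441 0.08607758] [-0.27600013 -0.13265717  0.96140767] [-0.016  0.028 -0.031 -0.009 -0.007 -0.01 ]
[0.50441079 0.38986958 0.0859385 ] [ 0.61924191  0.28364822 -0.39576056] [-0.014  0.019 -0.03  -0.006 -0.006 -0.003]
```

View pics/s7.png

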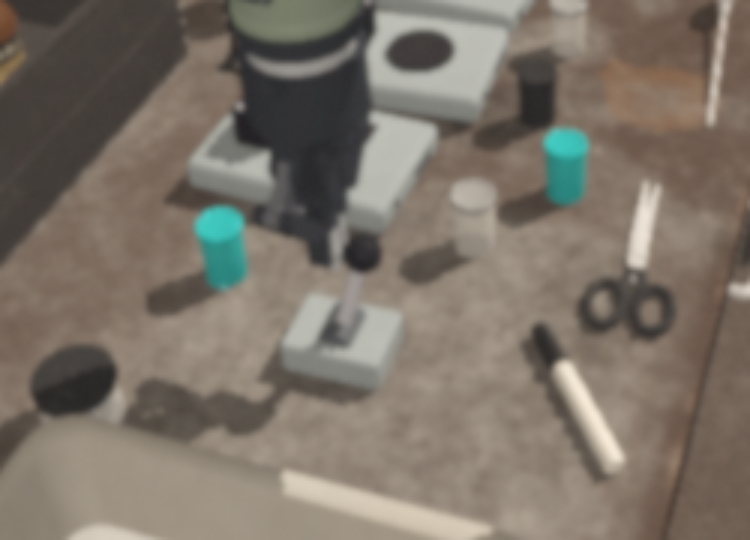

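Request:
carry_out(plan=[{"delta_pos": [-0.8, 0, 0], "turn": [0, 0, 0]}, {"delta_pos": [-0.8, 0, 0], "turn": [0, 0, 0]}, {"delta_pos": [-0.6, 0, 0], "turn": [0, 0, 0]}, {"delta_pos": [0, 0, 0], "turn": [0, 0, 0]}, {"delta_pos": [0, 0, 0], "turn": [0, 0, 0]}])

```text
time_s: 5.42
eef_pos: [0.4854, 0.3899, 0.0862]
tcp_rot: [0.707, -0.707, -0.001, -0.001]
ft_force: [4.5, 0.4, -2.5]
gripper_width: 0.001
```

```bash
python3 -c "
from h import *
s=env.get_state(); print(s['eef_pos'],s['ft_force'],s['dq'].round(3))
f=cam('side')
cv2.imwrite('pics/s8.png',cv2.resize(f['pixels'][200:380,150:400,::-1],None,fx=3,fy=3))"
```

```text
[0.48543433 0.38991068 0.08615618] [ 4.48526236  0.44725632 -2.48738944] [-0.002  0.004 -0.005  0.006  0.009 -0.003]
```

View pics/s8.png

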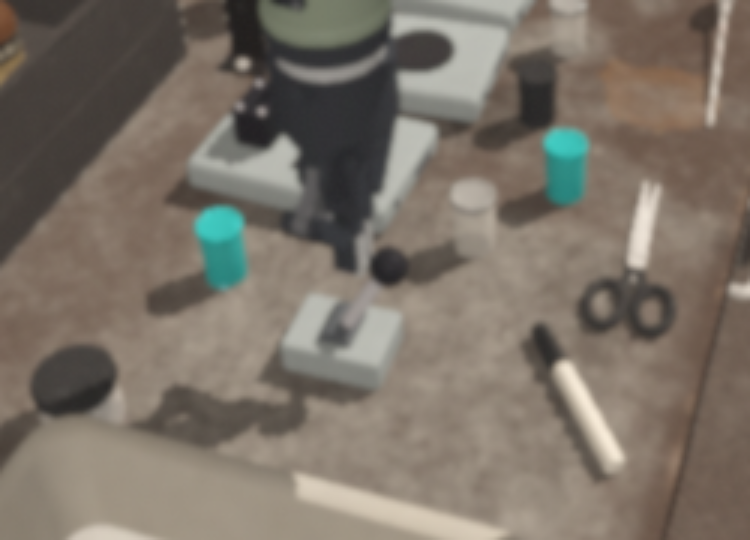

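```bash
python3 -c "
from h import *
f=cam('side'); print(p2w(f,(279.3-.3,288.7-.3),.092)); t=cam('top'); print(w2p(t,(.4605,.384,.092)))
cv2.imwrite('pics/t8.png',cv2.resize(t['pixels'][180:290,190:400,::-1],None,fx=3.8,fy=3.8))
goto(.455,.262,.20,1.57)
for c in ('top','side'): print(c,[(round(d['p'],2),np.round(d['pixel'],1).tolist(),p2w(F[c],d['pixel'],0)[:2].round(4).tolist()) for d in env.pinpoint(c,'film_can_1')])
for c in ('top','side'): print(c,[(round(d['p'],2),np.round(d['extent'],1).tolist(),p2w(F[c],d['extent'][:2],0.0255)[:2].round(4).tolist()) for d in env.trace(c,'film_can_1')])
"
```

```text
[0.46307832 0.38676499 0.092     ]
[[217.91728466 253.57540656]]
pos [0.4854 0.3899 0.0862] jaw yaw 89.94 tilt toolY.z -1.0
delta tool cm [ -3.   -11.4  -12.79] |d| 0.174
turn tool [-0.0004 -0.0002  0.0022]
top [(0.63, [279.4, 256.1], [0.4088, 0.197]), (0.61, [326.4, 175.3], [0.6404, -0.0533]), (0.52, [224.3, 218.6], [0.6004, 0.3425]), (0.46, [256.6, 251.0], [0.4513, 0.2668]), (0.45, [327.9, 225.9], [0.4577, 0.0029]), (0.41, [301.5, 238.7], [0.4433, 0.1055]), (0.4, [420.0, 170.9], [0.5473, -0.3837])]
side [(0.84, [330.8, 239.1], [0.444, 0.1057]), (0.83, [223.4, 291.8], [0.6167, 0.3492]), (0.63, [337.4, 262.8], [0.4038, 0.1857]), (0.54, [307.6, 278.5], [0.4537, 0.2557]), (0.52, [336.9, 218.9], [0.453, 0.0188])]
top [(0.45, [279.0, 254.5, 9.3, 10.6], [0.4087, 0.1962]), (0.41, [328.0, 223.1, 9.3, 8.5], [0.4606, 0.0017])]
side [(0.78, [223.1, 283.9, 21.0, 29.6], [0.6132, 0.3499]), (0.73, [337.9, 256.0, 18.7, 23.7], [0.4014, 0.1903]), (0.71, [335.2, 208.4, 7.9, 21.0], [0.461, 0.008]), (0.63, [308.8, 272.9, 15.0, 28.4], [0.4474, 0.2632]), (0.53, [330.5, 230.8, 14.3, 22.3], [0.445, 0.1048]), (0.18, [358.6, 140.4, 29.7, 31.2], [0.498, -0.4071])]
```

View pics/t8.png

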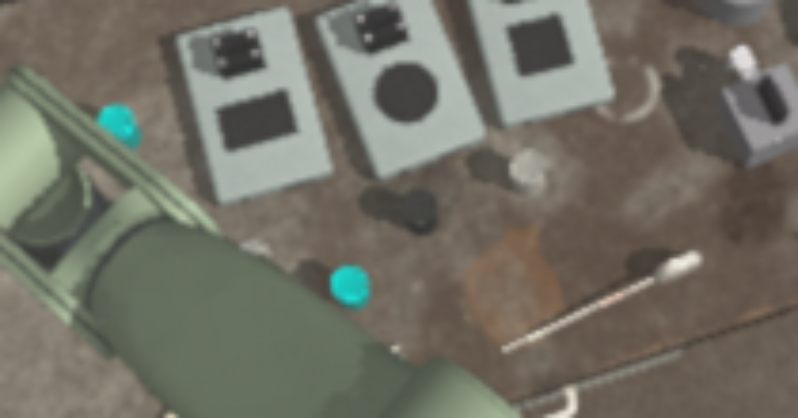

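```bash
python3 - <<'E'
from fit import *
import pickle
Fr,out=pickle.load(open("d.pkl","rb"))
T=out["top","film_can_1"]; Sd=out["side","film_can_1"]
for nm,init,mk in (("clear1",(.45,.262,0),{"side":Sd[2]}),("black",(.444,.105,0),{"top":T[1],"side":Sd[3]}),("clear2",(.459,.003,0),{"top":T[2],"side":Sd[4]})):
    for sel in [[c] for c in mk]+([list(mk)] if len(mk)>1 else []):
        b,c=fit("film",{k:Fr[k] for k in sel},init,{k:mk[k]["mask"] for k in sel},use="mask",yawfree=False); print(nm,sel,b[:2].round(4),round(c,2))
E
```

```text
clear1 ['side'] [0.4507 0.2607] 0.18
black ['top'] [0.4503 0.1074] 0.08
black ['side'] [0.449  0.1054] 0.14
black ['top', 'side'] [0.4494 0.107 ] 0.26
clear2 ['top'] [0.4552 0.0038] 0.17
clear2 ['side'] [0.4514 0.0017] 0.1
clear2 ['top', 'side'] [0.4526 0.0024] 0.31
```

Request:
carry_out(plan=[{"delta_pos": [0.5, -2.0, 0], "turn": [0, 0, 0]}, {"delta_pos": [0, -3.5, 0], "turn": [0, 0, 0]}, {"delta_pos": [-1, -2.5, -3.2], "turn": [0, 0, 0]}, {"delta_pos": [-1, 0, -3.2], "turn": [0, 0, 0]}, {"delta_pos": [-1, 0, -3.2], "turn": [0, 0, 0]}, {"delta_pos": [-1, 0, -3.2], "turn": [0, 0, 0]}, {"delta_pos": [0, 0, 0], "turn": [0, 0, 0]}])

```text
time_s: 6.35
eef_pos: [0.4453, 0.2576, 0.1649]
tcp_rot: [-0.706, 0.708, -0.004, -0.001]
ft_force: [-0.7, 0.9, -0.7]
gripper_width: 0.003
```

Request:
carry_out(plan=[{"delta_pos": [0, 0, 0], "turn": [0, 0, 0]}, {"delta_pos": [0, 0, 0], "turn": [0, 0, 0]}, {"delta_pos": [0, 0, 0], "turn": [0, 0, 0]}], claw=7)

```text
time_s: 6.6
eef_pos: [0.4497, 0.2631, 0.1665]
tcp_rot: [0.707, -0.707, -0.0, -0.0]
ft_force: [-0.6, 0.9, 0.1]
gripper_width: 0.417
```

```bash
python3 -c "
from h import *
goto(.450,.261,.01,np.pi/2); print(env.get_state()['gripper_width'])"
```

```text
pos [0.4497 0.2631 0.1665] jaw yaw 90.0 tilt toolY.z -1.0
delta tool cm [ 0.03 15.65 -0.22] |d| 0.156
turn tool [-0.0008 -0.0001  0.0003]
0.41708719502366526
```

Request:
carry_out(plan=[{"delta_pos": [0, 1.5, -0.2], "turn": [0, 0, 0]}, {"delta_pos": [0, 2, 0], "turn": [0, 0, 0]}, {"delta_pos": [0, 3, 0], "turn": [0, 0, 0]}, {"delta_pos": [0, 3, 0], "turn": [0, 0, 0]}, {"delta_pos": [0, 3, 0], "turn": [0, 0, 0]}, {"delta_pos": [0, 2, 0], "turn": [0, 0, 0]}, {"delta_pos": [0, 1, 0], "turn": [0, 0, 0]}, {"delta_pos": [0, 0, 0], "turn": [0, 0, 0]}])

```text
time_s: 7.27
eef_pos: [0.4473, 0.2601, 0.0084]
tcp_rot: [-0.706, 0.708, -0.002, -0.002]
ft_force: [-0.5, -0.4, 0.3]
gripper_width: 0.823
```

Request:
carry_out(plan=[{"delta_pos": [0, 0, 0], "turn": [0, 0, 0]}, {"delta_pos": [0, 0, 0], "turn": [0, 0, 0]}, {"delta_pos": [0, 0, 0], "turn": [0, 0, 0]}, {"delta_pos": [0, 0, 0], "turn": [0, 0, 0]}, {"delta_pos": [0, 0, 0], "turn": [0, 0, 0]}], claw=2, grip_force=20)

```text
time_s: 7.68
eef_pos: [0.4511, 0.2609, 0.013]
tcp_rot: [0.708, -0.706, -0.001, -0.002]
ft_force: [-0.9, 0.8, 4.4]
gripper_width: 0.383
```

```bash
python3 -c "
from h import *
goto(.5777,.2228,.15,np.pi/2-.034); print(env.get_state()['gripper_width'])"
```

```text
pos [0.4511 0.2609 0.013 ] jaw yaw 89.94 tilt toolY.z -1.0
delta tool cm [ 12.71 -13.66  -3.78] |d| 0.19
turn tool [-0.0019  0.033   0.0039]
0.38268677221112246
```

Request:
carry_out(plan=[{"delta_pos": [0, -1, 0], "turn": [0, 0, 0]}, {"delta_pos": [0, -3, 0], "turn": [0, 0, 0]}, {"delta_pos": [0, -3, 0], "turn": [0, 0, 0]}, {"delta_pos": [3, -2, -0.9], "turn": [0, 0, 0]}, {"delta_pos": [3, 0, -0.9], "turn": [0, 0, 0]}, {"delta_pos": [3, 0, -0.9], "turn": [0, 0, 0]}, {"delta_pos": [3, 0, -0.9], "turn": [0, 0.033, 0]}, {"delta_pos": [0, 0, 0], "turn": [0, 0, 0]}])

```text
time_s: 8.35
eef_pos: [0.5753, 0.2217, 0.1032]
tcp_rot: [-0.707, 0.707, -0.011, 0.016]
ft_force: [-0.2, 0.6, 0.4]
gripper_width: 0.381
```

Request:
carry_out(plan=[{"delta_pos": [0, 0, 0], "turn": [0, 0, 0]}, {"delta_pos": [0, 0, 0], "turn": [0, 0, 0]}, {"delta_pos": [0, 0, 0], "turn": [0, 0, 0]}])

```text
time_s: 8.6
eef_pos: [0.5678, 0.2241, 0.101]
tcp_rot: [-0.707, 0.707, -0.012, 0.011]
ft_force: [0.1, -0.3, 0.1]
gripper_width: 0.383
```

```bash
python3 -c "
from h import *
goto(.5777,.2228,.049,np.pi/2-.034); print(env.get_state()['gripper_width'])
f=cam('side')
cv2.imwrite('pics/s9.png',cv2.resize(f['pixels'][200:380,150:400,::-1],None,fx=3,fy=3))"
```

```text
pos [0.5678 0.2241 0.101 ] jaw yaw 88.11 tilt toolY.z -1.0
delta tool cm [ 1.    5.19 -0.1 ] |d| 0.053
turn tool [ 0.0004  0.001  -0.0018]
0.38273285264384127
```

View pics/s9.png

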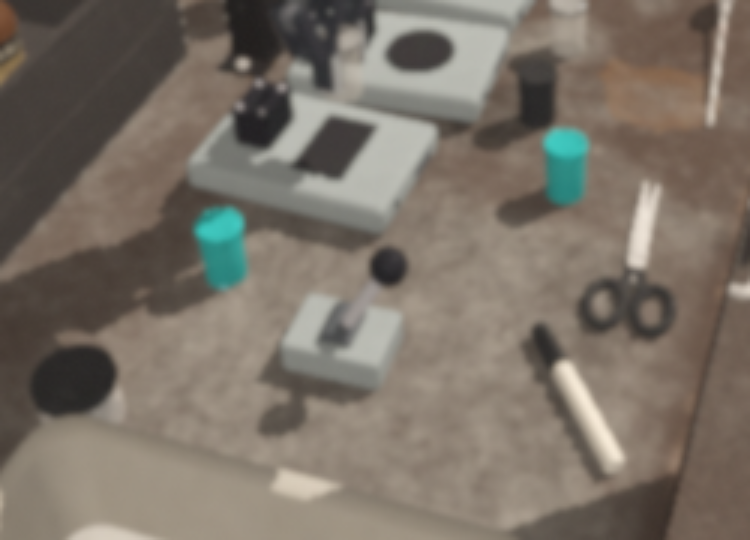

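Request:
carry_out(plan=[{"delta_pos": [1, 0, -0.1], "turn": [0, 0, 0]}, {"delta_pos": [0, 2, 0], "turn": [0, 0, 0]}, {"delta_pos": [0, 1.5, 0], "turn": [0, 0, 0]}, {"delta_pos": [0, 1, 0], "turn": [0, 0, 0]}, {"delta_pos": [0, 0.3, 0], "turn": [0, 0, 0]}, {"delta_pos": [0, 0.3, 0], "turn": [0, 0, 0]}, {"delta_pos": [0, 0, 0], "turn": [0, 0, 0]}, {"delta_pos": [0, 0, 0], "turn": [0, 0, 0]}])

```text
time_s: 9.32
eef_pos: [0.5799, 0.2228, 0.0509]
tcp_rot: [0.707, -0.707, 0.011, -0.012]
ft_force: [1.2, -0.0, 0.3]
gripper_width: 0.381
```

```bash
python3 -c "
from h import *
goto(.5777,.2228,.0475,np.pi/2-.034); s=env.get_state();print(s['gripper_width'],s['ft_force'])"
```

```text
pos [0.5799 0.2228 0.0509] jaw yaw 88.07 tilt toolY.z -1.0
delta tool cm [-0.22  0.34 -0.01] |d| 0.004
turn tool [-0.0003  0.0004  0.0013]
0.3807532524534598 [ 1.18035932 -0.03808873  0.26663872]
```

Request:
carry_out(plan=[{"delta_pos": [-0.2, 0.2, 0], "turn": [0, 0, 0]}, {"delta_pos": [0, 0.15, 0], "turn": [0, 0, 0]}, {"delta_pos": [0, 0, 0], "turn": [0, 0, 0]}, {"delta_pos": [0, 0, 0], "turn": [0, 0, 0]}])

```text
time_s: 9.65
eef_pos: [0.5775, 0.2228, 0.0471]
tcp_rot: [0.707, -0.707, 0.012, -0.012]
ft_force: [-0.1, -0.5, 0.4]
gripper_width: 0.382
```

Request:
carry_out(plan=[{"delta_pos": [0, 0, 0], "turn": [0, 0, 0]}, {"delta_pos": [0, 0, 0], "turn": [0, 0, 0]}, {"delta_pos": [0, 0, 0], "turn": [0, 0, 0]}, {"delta_pos": [0, 0, 0], "turn": [0, 0, 0]}], claw=6.5)

```text
time_s: 9.98
eef_pos: [0.5773, 0.2227, 0.0467]
tcp_rot: [-0.707, 0.707, -0.012, 0.012]
ft_force: [-0.5, -1.0, -0.3]
gripper_width: 0.756
```

Request:
carry_out(plan=[{"delta_pos": [0, -2, 0], "turn": [0, 0, 0]}, {"delta_pos": [0, -3.5, 0], "turn": [0, 0, 0]}, {"delta_pos": [0, -3.5, 0], "turn": [0, 0, 0]}, {"delta_pos": [0, -1.5, 0], "turn": [0, 0, 0]}, {"delta_pos": [0, 0, 0], "turn": [0, 0, 0]}])

```text
time_s: 10.4
eef_pos: [0.5811, 0.2236, 0.1578]
tcp_rot: [0.708, -0.706, 0.008, -0.016]
ft_force: [0.5, 0.6, 0.4]
gripper_width: 0.755
```

```bash
python3 -c "
from h import *
goto(.449,.107,.12,np.pi/2); s=env.get_state();print(s['gripper_width'],s['ft_force'])
f=cam('side')
cv2.imwrite('pics/s10.png',cv2.resize(f['pixels'][200:380,150:400,::-1],None,fx=3,fy=3))"
```

```text
pos [0.5811 0.2236 0.1578] jaw yaw 88.07 tilt toolY.z -0.9999
delta tool cm [-12.85   3.6  -12.11] |d| 0.18
turn tool [-0.0027 -0.0338  0.0108]
0.7550438241417903 [0.45742724 0.5743328  0.39084589]
```

View pics/s10.png

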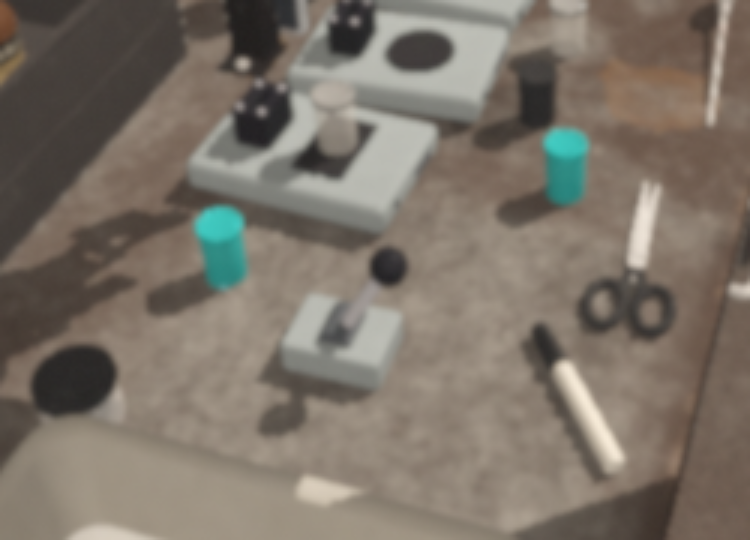

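Request:
carry_out(plan=[{"delta_pos": [-3.3, 0, -3], "turn": [0, 0, 0]}, {"delta_pos": [-3.3, 0, -3], "turn": [0, 0, 0]}, {"delta_pos": [-3.3, 0, -3], "turn": [0, 0, 0]}, {"delta_pos": [-2.9, 2, -3.1], "turn": [0, 0, 0]}, {"delta_pos": [0, 1.5, 0], "turn": [0, -0.099, 0]}, {"delta_pos": [0, 0, 0], "turn": [0, 0, 0]}, {"delta_pos": [0, 0, 0], "turn": [0, 0, 0]}, {"delta_pos": [0, 0, 0], "turn": [0, 0, 0]}])

```text
time_s: 11.12
eef_pos: [0.4565, 0.1155, 0.1192]
tcp_rot: [0.707, -0.707, -0.023, 0.022]
ft_force: [0.3, 0.6, -0.0]
gripper_width: 0.761
```

```bash
python3 -c "
from h import *
goto(.449,.107,.0125,np.pi/2+.065)"
```

```text
pos [0.4565 0.1155 0.1192] jaw yaw 93.65 tilt toolY.z -1.0
delta tool cm [-0.81 10.67 -0.8 ] |d| 0.107
turn tool [-0.0001 -0.0013  0.0009]
```

Request:
carry_out(plan=[{"delta_pos": [-0.8, 0, -0.8], "turn": [0, 0, 0]}, {"delta_pos": [0, 3, 0], "turn": [0, 0, 0]}, {"delta_pos": [0, 3, 0], "turn": [0, 0, 0]}, {"delta_pos": [0, 3, 0], "turn": [0, 0, 0]}, {"delta_pos": [0, 1, 0], "turn": [0, 0, 0]}, {"delta_pos": [0, 0.6, 0], "turn": [0, 0, 0]}, {"delta_pos": [0, 0, 0], "turn": [0, 0, 0]}, {"delta_pos": [0, 0, 0], "turn": [0, 0, 0]}])

```text
time_s: 11.78
eef_pos: [0.4493, 0.1068, 0.0141]
tcp_rot: [-0.707, 0.707, 0.024, -0.022]
ft_force: [0.0, 0.5, -0.3]
gripper_width: 0.76
```

Request:
carry_out(plan=[{"delta_pos": [0, 0, 0], "turn": [0, 0, 0]}, {"delta_pos": [0, 0, 0], "turn": [0, 0, 0]}, {"delta_pos": [0, 0, 0], "turn": [0, 0, 0]}, {"delta_pos": [0, 0, 0], "turn": [0, 0, 0]}, {"delta_pos": [0, 0, 0], "turn": [0, 0, 0]}], claw=2)

```text
time_s: 12.2
eef_pos: [0.4493, 0.1068, 0.0142]
tcp_rot: [0.707, -0.707, -0.024, 0.022]
ft_force: [-0.5, 1.1, 6.6]
gripper_width: 0.381
```

```bash
python3 -c "
from h import *
goto(.5596,.0840,.1,np.pi/2+.065)"
```

```text
pos [0.4493 0.1068 0.0142] jaw yaw 93.74 tilt toolY.z -1.0
delta tool cm [10.88 -8.54 -2.99] |d| 0.142
turn tool [-0.0001  0.0002  0.003 ]
```

Request:
carry_out(plan=[{"delta_pos": [0, -1, 0], "turn": [0, 0, 0]}, {"delta_pos": [0, -3.5, 0], "turn": [0, 0, 0]}, {"delta_pos": [0, -3.5, 0], "turn": [0, 0, 0]}, {"delta_pos": [3.6, -0.6, -1.0], "turn": [0, 0, 0]}, {"delta_pos": [3.6, 0, -1.0], "turn": [0, 0, 0]}, {"delta_pos": [3.6, 0, -1.0], "turn": [0, 0, 0]}, {"delta_pos": [0, 0, 0], "turn": [0, 0, 0]}, {"delta_pos": [0, 0, 0], "turn": [0, 0, 0]}])

```text
time_s: 12.87
eef_pos: [0.5589, 0.0831, 0.0991]
tcp_rot: [-0.707, 0.707, 0.023, -0.023]
ft_force: [-1.2, 0.4, -0.6]
gripper_width: 0.381
```

```bash
python3 -c "
from h import *
goto(.5596,.0840,.0485,np.pi/2+.065);print(env.get_state()['gripper_width'])"
```

```text
pos [0.5589 0.0831 0.0991] jaw yaw 93.67 tilt toolY.z -1.0
delta tool cm [0.07 5.06 0.09] |d| 0.051
turn tool [ 0.0001 -0.001   0.0002]
0.3809082733803851
```

Request:
carry_out(plan=[{"delta_pos": [0.1, 2, 0.1], "turn": [0, 0, 0]}, {"delta_pos": [0, 1.5, 0], "turn": [0, 0, 0]}, {"delta_pos": [0, 1, 0], "turn": [0, 0, 0]}, {"delta_pos": [0, 0.3, 0], "turn": [0, 0, 0]}, {"delta_pos": [0, 0.2, 0], "turn": [0, 0, 0]}, {"delta_pos": [0, 0.1, 0], "turn": [0, 0, 0]}, {"delta_pos": [0, 0, 0], "turn": [0, 0, 0]}, {"delta_pos": [0, 0, 0], "turn": [0, 0, 0]}])

```text
time_s: 13.53
eef_pos: [0.5593, 0.0848, 0.0488]
tcp_rot: [-0.707, 0.707, 0.024, -0.022]
ft_force: [-0.1, 0.5, 0.1]
gripper_width: 0.381
```

Request:
carry_out(plan=[{"delta_pos": [0, 0, 0], "turn": [0, 0, 0]}, {"delta_pos": [0, 0, 0], "turn": [0, 0, 0]}, {"delta_pos": [0, 0, 0], "turn": [0, 0, 0]}, {"delta_pos": [0, 0, 0], "turn": [0, 0, 0]}], claw=6.5)

```text
time_s: 13.87
eef_pos: [0.5588, 0.0848, 0.0482]
tcp_rot: [-0.707, 0.707, 0.023, -0.023]
ft_force: [0.1, -0.2, 0.5]
gripper_width: 0.757
```

Request:
carry_out(plan=[{"delta_pos": [0, -2, 0], "turn": [0, 0, 0]}, {"delta_pos": [0, -3.5, 0], "turn": [0, 0, 0]}, {"delta_pos": [0, -3.5, 0], "turn": [0, 0, 0]}, {"delta_pos": [0, 0, 0], "turn": [0, 0, 0]}, {"delta_pos": [0, 0, 0], "turn": [0, 0, 0]}])

```text
time_s: 14.28
eef_pos: [0.5611, 0.0848, 0.1412]
tcp_rot: [-0.707, 0.707, 0.026, -0.021]
ft_force: [-0.1, -0.8, -0.9]
gripper_width: 0.761
```

```bash
python3 -c "
from h import *
goto(.453,.002,.12,np.pi/2-.067); s=env.get_state();print(s['gripper_width'],s['ft_force'])
f=cam('side')
cv2.imwrite('pics/s11.png',cv2.resize(f['pixels'][120:300,180:430,::-1],None,fx=3,fy=3))"
```

```text
pos [0.5611 0.0848 0.1412] jaw yaw 93.74 tilt toolY.z -1.0
delta tool cm [-11.34   2.05  -7.56] |d| 0.138
turn tool [0.     0.1322 0.0071]
0.7610933737560438 [-0.11592649 -0.8473864  -0.89274638]
```

View pics/s11.png

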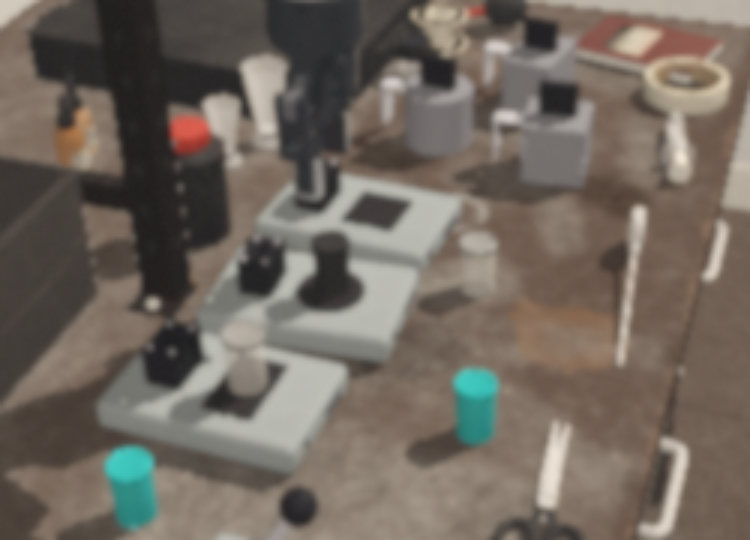

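Request:
carry_out(plan=[{"delta_pos": [-2.9, 0, -1.9], "turn": [0, 0, 0]}, {"delta_pos": [-2.9, 0, -1.9], "turn": [0, 0, 0]}, {"delta_pos": [-2.9, 0, -1.9], "turn": [0, 0, 0]}, {"delta_pos": [-2.7, 1, -1.9], "turn": [0, 0, 0]}, {"delta_pos": [0, 1, 0], "turn": [0, 0.066, 0]}, {"delta_pos": [0, 0, 0], "turn": [0, 0.066, 0]}, {"delta_pos": [0, 0, 0], "turn": [0, 0, 0]}, {"delta_pos": [0, 0, 0], "turn": [0, 0, 0]}])

```text
time_s: 15.0
eef_pos: [0.4486, 0.0016, 0.1166]
tcp_rot: [0.707, -0.707, 0.024, -0.022]
ft_force: [0.6, 0.2, 0.3]
gripper_width: 0.761
```

```bash
python3 -c "
from h import *
goto(.453,.002,.0135,np.pi/2-.067)"
```

```text
pos [0.4486 0.0016 0.1166] jaw yaw 86.25 tilt toolY.z -1.0
delta tool cm [ 0.47 10.31  0.06] |d| 0.103
turn tool [-0.0003  0.0016 -0.0028]
```

Request:
carry_out(plan=[{"delta_pos": [0.3, 0, 0.1], "turn": [0, 0, 0]}, {"delta_pos": [0, 3, 0], "turn": [0, 0, 0]}, {"delta_pos": [0, 3, 0], "turn": [0, 0, 0]}, {"delta_pos": [0, 3, 0], "turn": [0, 0, 0]}, {"delta_pos": [0, 0.8, 0], "turn": [0, 0, 0]}, {"delta_pos": [0, 0.4, 0], "turn": [0, 0, 0]}, {"delta_pos": [0, 0, 0], "turn": [0, 0, 0]}, {"delta_pos": [0, 0, 0], "turn": [0, 0, 0]}])

```text
time_s: 15.67
eef_pos: [0.4543, 0.0022, 0.0171]
tcp_rot: [-0.707, 0.707, -0.023, 0.024]
ft_force: [0.5, -1.1, 0.3]
gripper_width: 0.76
```

Request:
carry_out(plan=[{"delta_pos": [0, 0, 0], "turn": [0, 0, 0]}, {"delta_pos": [0, 0, 0], "turn": [0, 0, 0]}, {"delta_pos": [0, 0, 0], "turn": [0, 0, 0]}, {"delta_pos": [0, 0, 0], "turn": [0, 0, 0]}, {"delta_pos": [0, 0, 0], "turn": [0, 0, 0]}], claw=2)

```text
time_s: 16.08
eef_pos: [0.4542, 0.0022, 0.0172]
tcp_rot: [-0.707, 0.707, -0.023, 0.025]
ft_force: [-0.0, 0.6, 6.6]
gripper_width: 0.385
```

```bash
python3 -c "
from h import *
goto(.5640,-.0491,.1,np.pi/2-.067)"
```

```text
pos [0.4542 0.0022 0.0172] jaw yaw 86.17 tilt toolY.z -1.0
delta tool cm [11.32 -8.25 -4.39] |d| 0.147
turn tool [0.0001 0.0001 0.0029]
```

Request:
carry_out(plan=[{"delta_pos": [0, -1, 0], "turn": [0, 0, 0]}, {"delta_pos": [0, -3.5, 0], "turn": [0, 0, 0]}, {"delta_pos": [0, -3.5, 0], "turn": [0, 0, 0]}, {"delta_pos": [3.7, -0.4, -1.4], "turn": [0, 0, 0]}, {"delta_pos": [3.7, 0, -1.4], "turn": [0, 0, 0]}, {"delta_pos": [3.7, 0, -1.5], "turn": [0, 0, 0]}, {"delta_pos": [0, 0, 0], "turn": [0, 0, 0]}, {"delta_pos": [0, 0, 0], "turn": [0, 0, 0]}])

```text
time_s: 16.75
eef_pos: [0.5618, -0.049, 0.1]
tcp_rot: [-0.707, 0.707, -0.024, 0.024]
ft_force: [-0.9, 0.5, -1.1]
gripper_width: 0.387
```

```bash
python3 -c "
from h import *
goto(.5640,-.0491,.052,np.pi/2-.067);print(env.get_state()['gripper_width'])"
```

```text
pos [ 0.5618 -0.049   0.1   ] jaw yaw 86.1 tilt toolY.z -1.0
delta tool cm [0.22 4.8  0.01] |d| 0.048
turn tool [ 0.0001 -0.0011 -0.    ]
0.38667359607342205
```

Request:
carry_out(plan=[{"delta_pos": [0.2, 2, 0], "turn": [0, 0, 0]}, {"delta_pos": [0, 1.5, 0], "turn": [0, 0, 0]}, {"delta_pos": [0, 0.8, 0], "turn": [0, 0, 0]}, {"delta_pos": [0, 0.3, 0], "turn": [0, 0, 0]}, {"delta_pos": [0, 0.2, 0], "turn": [0, 0, 0]}, {"delta_pos": [0, 0, 0], "turn": [0, 0, 0]}, {"delta_pos": [0, 0, 0], "turn": [0, 0, 0]}, {"delta_pos": [0, 0, 0], "turn": [0, 0, 0]}])

```text
time_s: 17.42
eef_pos: [0.5634, -0.0482, 0.053]
tcp_rot: [-0.707, 0.707, -0.023, 0.024]
ft_force: [0.6, 0.2, 0.2]
gripper_width: 0.38
```

Request:
carry_out(plan=[{"delta_pos": [0, 0, 0], "turn": [0, 0, 0]}, {"delta_pos": [0, 0, 0], "turn": [0, 0, 0]}, {"delta_pos": [0, 0, 0], "turn": [0, 0, 0]}, {"delta_pos": [0, 0, 0], "turn": [0, 0, 0]}], claw=6)

```text
time_s: 17.75
eef_pos: [0.5629, -0.0482, 0.0522]
tcp_rot: [-0.707, 0.707, -0.023, 0.024]
ft_force: [0.2, -0.3, 0.1]
gripper_width: 0.701
```

Request:
carry_out(plan=[{"delta_pos": [0, -2, 0], "turn": [0, 0, 0]}, {"delta_pos": [0, -3.5, 0], "turn": [0, 0, 0]}, {"delta_pos": [0, -3.5, 0], "turn": [0, 0, 0]}, {"delta_pos": [0, -3.5, 0], "turn": [0, 0, 0]}, {"delta_pos": [0, -2.5, 0], "turn": [0, 0, 0]}])

```text
time_s: 18.17
eef_pos: [0.5639, -0.0484, 0.2056]
tcp_rot: [-0.706, 0.707, -0.022, 0.025]
ft_force: [0.7, -0.5, 0.6]
gripper_width: 0.703
```

```bash
python3 - <<'E'
from fit import *
import pickle
cam("top");cam("side")
pickle.dump(dict(F),open("d2.pkl","wb"))
for c,f in F.items():
    (x0,y0,x1,y1),k=((200,120,460,290),3) if c=="top" else ((180,120,420,340),2.7)
    cv2.imwrite(f"pics/{c}12.png",cv2.resize(f["pixels"][y0:y1,x0:x1,::-1],None,fx=k,fy=k,interpolation=cv2.INTER_CUBIC))
R0=pickle.load(open("res.pkl","rb"))
for n in ("hood_round","hood_square","hood_oblong"):
    for sel in (["top"],["side"],["top","side"]):
        b,c=fit(n,{k:F[k] for k in sel},R0[n]); print(n,sel,b.round(4),round(c,2))
E
```

```text
hood_round ['top'] [ 0.5662 -0.2464 -0.1875] 45.7
hood_round ['side'] [ 0.5671 -0.2478 -0.1997] 40.09
hood_round ['top', 'side'] [ 0.5663 -0.2465 -0.187 ] 85.97
hood_square ['top'] [ 0.4328 -0.222   0.0863] 49.39
hood_square ['side'] [ 0.433  -0.2224 -0.0118] 37.44
hood_square ['top', 'side'] [ 0.4326 -0.2223  0.0831] 87.19
hood_oblong ['top'] [ 0.4853 -0.3637 -0.1831] 44.45
hood_oblong ['side'] [ 0.4867 -0.3669 -0.2175] 54.74
hood_oblong ['top', 'side'] [ 0.4853 -0.3637 -0.1847] 99.44
```

View pics/top12.png

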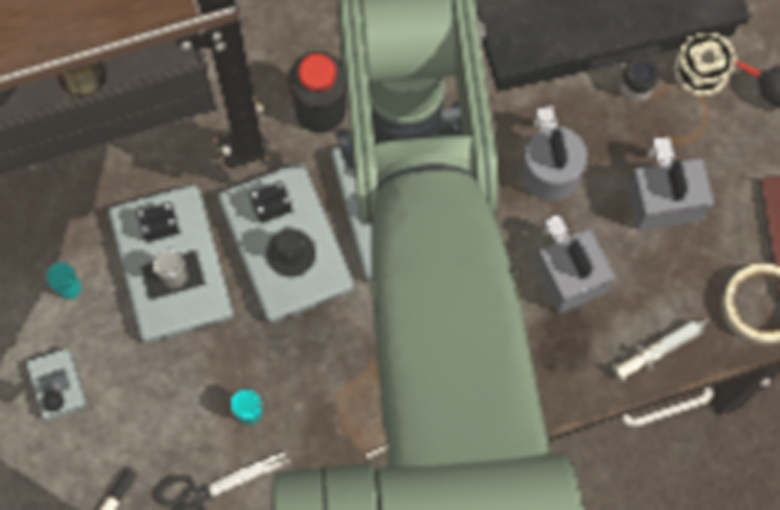

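View pics/side12.png

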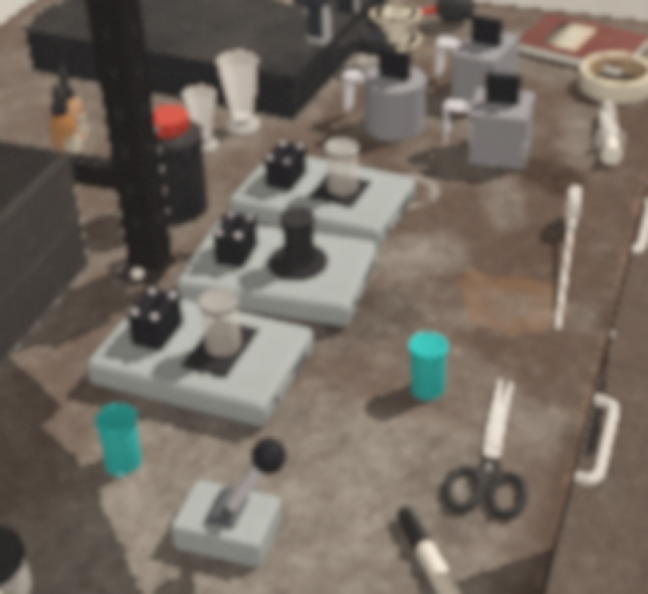

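```bash
python3 -c "
from h import *
goto(.4328,-.2222,.14,np.pi/2+.075)"
```

```text
pos [ 0.5667 -0.049   0.2086] jaw yaw 86.18 tilt toolY.z -0.9999
delta tool cm [-12.29   6.74 -18.16] |d| 0.229
turn tool [ 0.0031 -0.1417  0.0123]
```

Request:
carry_out(plan=[{"delta_pos": [-2.4, 0, -3.2], "turn": [0, 0, 0]}, {"delta_pos": [-2.5, 0, -3.2], "turn": [0, 0, 0]}, {"delta_pos": [-2.5, 0, -3.2], "turn": [0, 0, 0]}, {"delta_pos": [-2.5, 1.2, -3.2], "turn": [0, 0, 0]}, {"delta_pos": [-2.4, 3, -3.2], "turn": [0, 0, 0]}, {"delta_pos": [0, 2, -2], "turn": [0, -0.07, 0]}, {"delta_pos": [0, 0, 0], "turn": [0, -0.07, 0]}, {"delta_pos": [0, 0, 0], "turn": [0, 0, 0]}], claw=4.5)

```text
time_s: 18.93
eef_pos: [0.4305, -0.2139, 0.1426]
tcp_rot: [0.708, -0.706, -0.024, 0.027]
ft_force: [-0.2, 0.1, 0.8]
gripper_width: 0.529
```

Request:
carry_out(plan=[{"delta_pos": [0, 0, 0], "turn": [0, 0, 0]}, {"delta_pos": [0, 0, 0], "turn": [0, 0, 0]}])

```text
time_s: 19.1
eef_pos: [0.4331, -0.2137, 0.1453]
tcp_rot: [-0.707, 0.707, 0.026, -0.025]
ft_force: [0.9, -0.6, -0.3]
gripper_width: 0.531
```

```bash
python3 -c "
from h import *
goto(.4328,-.2222,.071,np.pi/2+.075);print(env.get_state()['gripper_width'])"
```

```text
pos [ 0.4331 -0.2137  0.1453] jaw yaw 94.15 tilt toolY.z -1.0
delta tool cm [-0.09  7.43 -0.85] |d| 0.075
turn tool [ 0.0001 -0.0026  0.0004]
0.5307257862434681
```

Request:
carry_out(plan=[{"delta_pos": [-0.1, 0, -0.8], "turn": [0, 0, 0]}, {"delta_pos": [0, 2, 0], "turn": [0, 0, 0]}, {"delta_pos": [0, 2, 0], "turn": [0, 0, 0]}, {"delta_pos": [0, 1.5, 0], "turn": [0, 0, 0]}, {"delta_pos": [0, 1, 0], "turn": [0, 0, 0]}, {"delta_pos": [0, 0.5, 0], "turn": [0, 0, 0]}, {"delta_pos": [0, 0, 0], "turn": [0, 0, 0]}, {"delta_pos": [0, 0, 0], "turn": [0, 0, 0]}])

```text
time_s: 19.77
eef_pos: [0.4329, -0.2223, 0.0757]
tcp_rot: [-0.706, 0.707, 0.026, -0.026]
ft_force: [0.2, 0.4, -0.4]
gripper_width: 0.527
```

```bash
python3 -c "
from h import *
goto(.4328,-.2222,.071,np.pi/2+.075);print(env.get_state()['gripper_width'])
f=cam('side'); cv2.imwrite('pics/s13.png',cv2.resize(f['pixels'][80:240,260:460,::-1],None,fx=4,fy=3.7))"
```

```text
pos [ 0.4329 -0.2223  0.0757] jaw yaw 94.21 tilt toolY.z -1.0
delta tool cm [-0.01  0.47  0.01] |d| 0.005
turn tool [ 0.0007 -0.0015  0.0008]
0.526978583513147
```

View pics/s13.png

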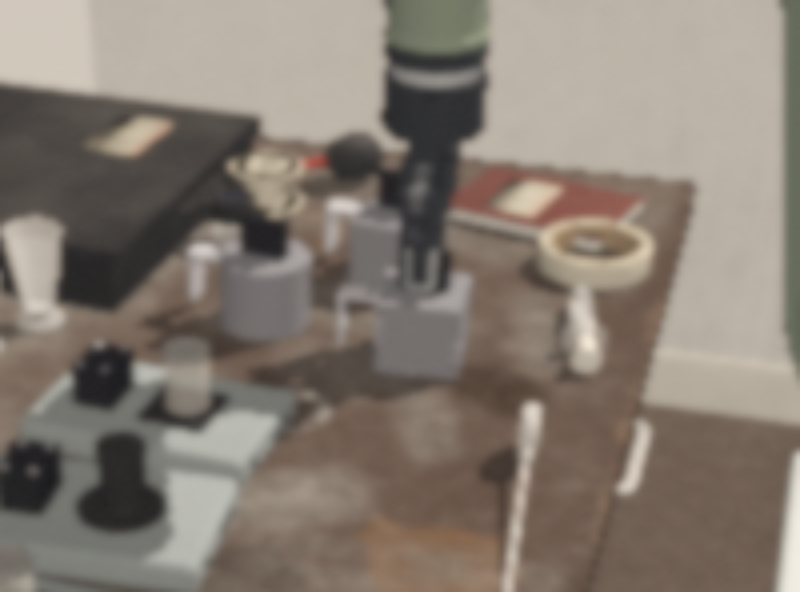

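Request:
carry_out(plan=[{"delta_pos": [0, 0.3, 0], "turn": [0, 0, 0]}, {"delta_pos": [0, 0, 0], "turn": [0, 0, 0]}, {"delta_pos": [0, 0, 0], "turn": [0, 0, 0]}])

```text
time_s: 20.07
eef_pos: [0.4325, -0.2222, 0.0726]
tcp_rot: [-0.706, 0.707, 0.026, -0.026]
ft_force: [0.2, 0.2, -0.4]
gripper_width: 0.53
```

Request:
carry_out(plan=[{"delta_pos": [0, 0, 0], "turn": [0, 0, 0]}, {"delta_pos": [0, 0, 0], "turn": [0, 0, 0]}, {"delta_pos": [0, 0, 0], "turn": [0, 0, 0]}, {"delta_pos": [0, 0, 0], "turn": [0, 0, 0]}, {"delta_pos": [0, 0, 0], "turn": [0, 0, 0]}, {"delta_pos": [0, 0, 0], "turn": [0, 0, 0]}], claw=0.5, grip_force=60)

```text
time_s: 20.57
eef_pos: [0.4321, -0.2219, 0.072]
tcp_rot: [0.707, -0.707, -0.026, 0.026]
ft_force: [0.3, 1.2, -0.8]
gripper_width: 0.129
```

```bash
python3 -c "
from h import *
goto(.4328,-.2222,.071,np.pi/2+.075);print(env.get_state()['gripper_width'],env.get_state()['ft_force'])"
```

```text
pos [ 0.4321 -0.2219  0.072 ] jaw yaw 94.2 tilt toolY.z -1.0
delta tool cm [ 0.07  0.1  -0.04] |d| 0.001
turn tool [-0.0003 -0.0018 -0.0004]
0.12941625770360857 [ 0.26572162  1.1670447  -0.80276123]
```

Request:
carry_out(plan=[{"delta_pos": [0, -1, 0], "turn": [0, 0, 0]}, {"delta_pos": [0, -3, 0], "turn": [0, 0, 0]}, {"delta_pos": [0, -3, 0], "turn": [0, 0, 0]}, {"delta_pos": [0, -3, 0], "turn": [0, 0, 0]}, {"delta_pos": [0, -1.5, 0], "turn": [0, 0, 0]}, {"delta_pos": [0, 0, 0], "turn": [0, 0, 0]}, {"delta_pos": [0, 0, 0], "turn": [0, 0, 0]}])

```text
time_s: 21.15
eef_pos: [0.4328, -0.2224, 0.1883]
tcp_rot: [-0.706, 0.707, 0.027, -0.025]
ft_force: [-0.8, -0.3, -2.1]
gripper_width: 0.13
```

```bash
python3 -c "
from h import *
goto(.5640,-.0491,.187,np.pi/2-.067);print(env.get_state()['gripper_width'],env.get_state()['ft_force'])"
```

```text
pos [ 0.4328 -0.2224  0.1883] jaw yaw 94.19 tilt toolY.z -1.0
delta tool cm [14.35  0.13 16.32] |d| 0.217
turn tool [0.0017 0.1402 0.0022]
0.12968735663682884 [-0.84137716 -0.32739254 -2.09697147]
```

Request:
carry_out(plan=[{"delta_pos": [1.5, 0, 1.7], "turn": [0, 0, 0]}, {"delta_pos": [2.6, 0, 3], "turn": [0, 0, 0]}, {"delta_pos": [2.6, 0, 3], "turn": [0, 0, 0]}, {"delta_pos": [2.6, 0, 3], "turn": [0, 0, 0]}, {"delta_pos": [2.6, 0, 3], "turn": [0, 0, 0]}, {"delta_pos": [2.4, 0, 2.6], "turn": [0, 0.05, 0]}, {"delta_pos": [0, 0, 0], "turn": [0, 0.05, 0]}, {"delta_pos": [0, 0, 0], "turn": [0, 0.04, 0]}])

```text
time_s: 21.82
eef_pos: [0.5622, -0.0464, 0.184]
tcp_rot: [0.707, -0.706, 0.025, -0.021]
ft_force: [-0.8, 0.2, -2.5]
gripper_width: 0.13
```

Request:
carry_out(plan=[{"delta_pos": [0, 0, 0], "turn": [0, 0, 0]}, {"delta_pos": [0, 0, 0], "turn": [0, 0, 0]}, {"delta_pos": [0, 0, 0], "turn": [0, 0, 0]}, {"delta_pos": [0, 0, 0], "turn": [0, 0, 0]}])

```text
time_s: 22.15
eef_pos: [0.5623, -0.0493, 0.1863]
tcp_rot: [0.707, -0.707, 0.024, -0.023]
ft_force: [0.4, 0.2, -1.4]
gripper_width: 0.131
```

```bash
cat > look.py <<'E'
from fit import *
import pickle,sys
def look(n,base,tag,zgrasp=.072):
    cam("top");cam("side"); s=env.get_state()
    p=s["eef_pos"]; M=rot(s); yaw=np.arctan2(-M[0,2],M[1,2])  # tool x direction
    pickle.dump((dict(F),s),open(f"d_{tag}.pkl","wb"))
    R0=pickle.load(open("res.pkl","rb"))
    for c,f in F.items():
        a=np.array(w2p(f,p)[0]).astype(int)+[0,10]; k=4
        x0,y0=np.maximum(a-[48,68],0); x1,y1=min(x0+98,640),min(y0+130,400)
        im=cv2.resize(f["pixels"][y0:y1,x0:x1,::-1],None,fx=k,fy=k,interpolation=cv2.INTER_CUBIC); raw=im.copy()
        overlay(n,f,(p[0],p[1],p[2]-zgrasp,yaw),im,k,np.array([x0,y0]))
        b=R0[base]; overlay(base,f,(b[0],b[1],0,b[2]),im,k,np.array([x0,y0]),(0,255,0))
        cv2.imwrite(f"pics/{tag}_{c}.png",np.hstack([raw,im]))
    print("tcp",p.round(4),"toolx yaw",round(float(yaw),4))
    return s,yaw
E
python3 - <<'E'
from look import *
s,yaw=look("hood_square","base_square","sq1"); p=s["eef_pos"]
for sel in (["top"],["side"],["top","side"]):
    b,c=fit("hood_square",{k:F[k] for k in sel},(p[0],p[1],yaw),z=p[2]-.072); print(sel,b.round(4),round(c,2))
E
```

```text
tcp [ 0.5627 -0.0494  0.1869] toolx yaw -0.0673
['top'] [ 0.4891 -0.1513 -0.9159] 0.77
['side'] [ 0.564  -0.0528 -0.0905] 45.63
['top', 'side'] [ 0.5618 -0.0512  0.0165] 97.13fit.py:42: RuntimeWarning: invalid value encountered in scalar divide
  return tot/ring.sum()
```

View pics/sq1_side.png

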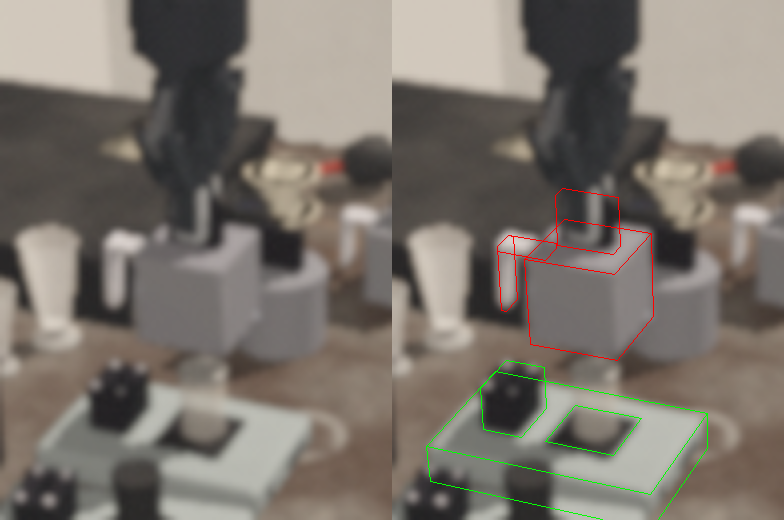

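View pics/sq1_top.png

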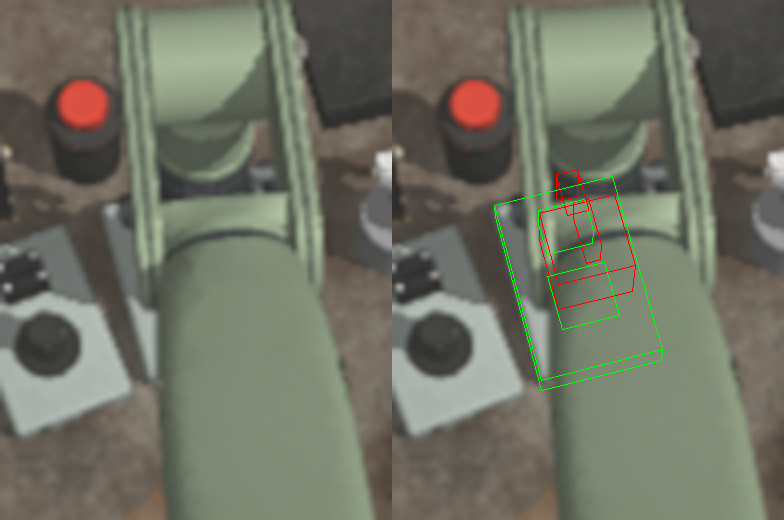

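```bash
python3 - <<'E'
from fit import *
import fit as ft, pickle
(Fr,s)=pickle.load(open("d_sq1.pkl","rb")); old=ft.model
p=s["eef_pos"]
ft.model=lambda n:[(3,box(60,64,-9,9,8,57)),(1,box(-32,32,-32,32,0,64)),(5,box(-32,-32,-32,32,0,64)),(3,box(28,64,-9,9,53,57)),(2,box(-32,32,-32,32,64,64))]
for dz in (-.002,0,.002):
    for yf in (True,False):
        b,c=fit("x",{"side":Fr["side"]},(p[0],p[1],-.0673),z=p[2]-.072+dz,yawfree=yf); print(dz,yf,(b-[p[0],p[1],-.0673]).round(4),round(c,2))
E
```

```text
-0.002 True [ 0.0041 -0.0088 -0.0149] 39.01
-0.002 False [ 0.0036 -0.0091  0.    ] 39.02
0 True [ 0.0026 -0.0056 -0.0118] 39.19
0 False [ 0.0024 -0.0054  0.    ] 39.19
0.002 True [ 0.0008 -0.0012 -0.0142] 39.44
0.002 False [ 0.001  -0.0016  0.    ] 39.46
```

```bash
python3 -c "
from h import *
goto(.5637,-.0492,.136,np.pi/2-.067)"
```

```text
pos [ 0.5627 -0.0494  0.1869] jaw yaw 86.14 tilt toolY.z -1.0
delta tool cm [0.1  5.09 0.03] |d| 0.051
turn tool [-0.0001 -0.0003 -0.0004]
```

Request:
carry_out(plan=[{"delta_pos": [0.1, 1.5, 0], "turn": [0, 0, 0]}, {"delta_pos": [0, 1.5, 0], "turn": [0, 0, 0]}, {"delta_pos": [0, 1, 0], "turn": [0, 0, 0]}, {"delta_pos": [0, 0.7, 0], "turn": [0, 0, 0]}, {"delta_pos": [0, 0, 0], "turn": [0, 0, 0]}, {"delta_pos": [0, 0, 0], "turn": [0, 0, 0]}, {"delta_pos": [0, 0, 0], "turn": [0, 0, 0]}, {"delta_pos": [0, 0, 0], "turn": [0, 0, 0]}])

```text
time_s: 22.92
eef_pos: [0.5648, -0.0492, 0.1412]
tcp_rot: [-0.707, 0.707, -0.023, 0.024]
ft_force: [1.4, -0.2, -0.6]
gripper_width: 0.129
```

```bash
python3 -c "
from look import *
s,y=look('hood_square','base_square','sq2')
goto(.5637,-.0492,.136,np.pi/2-.067); print(s['ft_force'])"
```

```text
tcp [ 0.5646 -0.0492  0.141 ] toolx yaw -0.0667
pos [ 0.5646 -0.0492  0.141 ] jaw yaw 86.18 tilt toolY.z -1.0
delta tool cm [-0.09  0.5  -0.01] |d| 0.005
turn tool [0.0003 0.0003 0.0017]
[ 0.11848201  0.5371713  -2.2841577 ]
```

View pics/sq2_side.png

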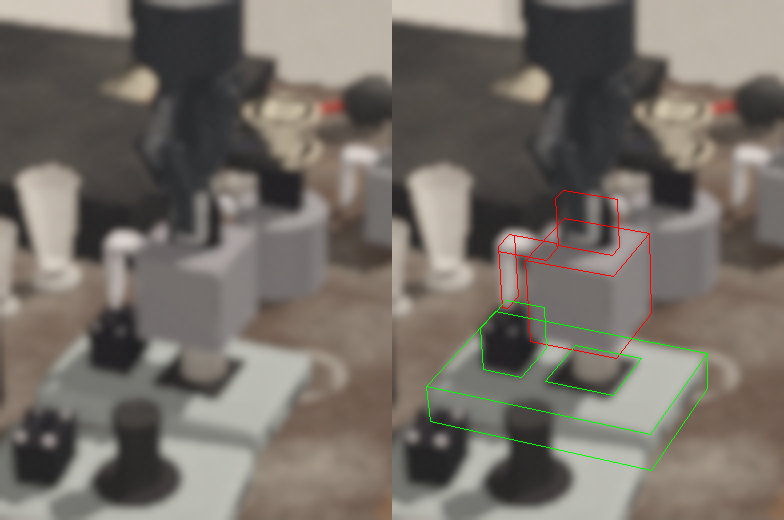

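Request:
carry_out(plan=[{"delta_pos": [-0.1, 0.4, 0], "turn": [0, 0, 0]}, {"delta_pos": [0, 0.3, 0], "turn": [0, 0, 0]}, {"delta_pos": [0, 0.3, 0], "turn": [0, 0, 0]}, {"delta_pos": [0, 0.3, 0], "turn": [0, 0, 0]}, {"delta_pos": [0, 0, 0], "turn": [0, 0, 0]}, {"delta_pos": [0, 0, 0], "turn": [0, 0, 0]}])

```text
time_s: 23.52
eef_pos: [0.5627, -0.0489, 0.1266]
tcp_rot: [0.707, -0.707, 0.024, -0.023]
ft_force: [0.9, 0.2, -1.5]
gripper_width: 0.13
```

```bash
python3 -c "
from h import *
goto(.5637,-.0492,.1,np.pi/2-.067); s=env.get_state(); print(s['ft_force'],s['moment'])"
```

```text
pos [ 0.5627 -0.0489  0.1266] jaw yaw 86.17 tilt toolY.z -1.0
delta tool cm [ 0.11  2.66 -0.02] |d| 0.027
turn tool [-0.0002  0.0002 -0.001 ]
[ 0.93332176  0.15526805 -1.54191773] [-0.01967197  0.0326583  -0.01150506]
```

Request:
carry_out(plan=[{"delta_pos": [0.05, 0.3, 0], "turn": [0, 0, 0]}, {"delta_pos": [0, 0.3, 0], "turn": [0, 0, 0]}, {"delta_pos": [0, 0, 0], "turn": [0, 0, 0]}, {"delta_pos": [0, 0, 0], "turn": [0, 0, 0]}])

```text
time_s: 23.85
eef_pos: [0.5641, -0.0491, 0.122]
tcp_rot: [-0.707, 0.707, -0.023, 0.024]
ft_force: [-0.9, 0.0, 3.5]
gripper_width: 0.128
```

Request:
carry_out(plan=[{"delta_pos": [0, 0.2, 0], "turn": [0, 0, 0]}, {"delta_pos": [0, 0.2, 0], "turn": [0, 0, 0]}, {"delta_pos": [0, 0, 0], "turn": [0, 0, 0]}, {"delta_pos": [0, 0, 0], "turn": [0, 0, 0]}])

```text
time_s: 24.18
eef_pos: [0.5636, -0.0482, 0.1168]
tcp_rot: [0.707, -0.706, 0.023, -0.024]
ft_force: [1.7, 3.0, -0.8]
gripper_width: 0.13
```

```bash
python3 -c "
from look import *
s,y=look('hood_square','base_square','sq3')
goto(.5637,-.0492,.1,np.pi/2-.067); print(s['ft_force'],s['moment'])"
```

```text
tcp [ 0.5636 -0.0483  0.1168] toolx yaw -0.0665
pos [ 0.5636 -0.0483  0.1168] jaw yaw 86.19 tilt toolY.z -1.0
delta tool cm [ 0.01  1.68 -0.09] |d| 0.017
turn tool [-0.0013  0.0005  0.0002]
[ 1.34692427  3.47226137 -0.78274588] [ 0.70132939 -0.33611569  0.23326472]
```

View pics/sq3_side.png

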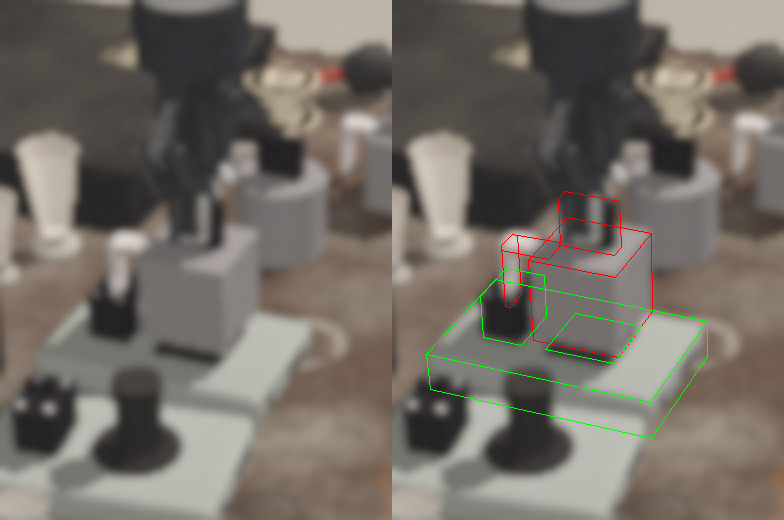

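Request:
carry_out(plan=[{"delta_pos": [0, 0.3, 0.08], "turn": [0, 0, 0]}, {"delta_pos": [0, 0.3, 0], "turn": [0, 0, 0]}, {"delta_pos": [0, 0.3, 0], "turn": [0, 0, 0]}, {"delta_pos": [0, 0, 0], "turn": [0, 0, 0]}, {"delta_pos": [0, 0, 0], "turn": [0, 0, 0]}])

```text
time_s: 24.7
eef_pos: [0.5629, -0.048, 0.1072]
tcp_rot: [0.707, -0.707, 0.024, -0.023]
ft_force: [0.1, 3.5, -3.2]
gripper_width: 0.13
```

Request:
carry_out(plan=[{"delta_pos": [0, 0.3, 0.06], "turn": [0, 0, 0]}, {"delta_pos": [0, 0.2, 0], "turn": [0, 0, 0]}, {"delta_pos": [0, 0.2, 0], "turn": [0, 0, 0]}, {"delta_pos": [0, 0, 0], "turn": [0, 0, 0]}, {"delta_pos": [0, 0, 0], "turn": [0, 0, 0]}])

```text
time_s: 25.12
eef_pos: [0.5637, -0.0477, 0.1019]
tcp_rot: [-0.707, 0.707, -0.024, 0.024]
ft_force: [-1.7, 2.8, 3.5]
gripper_width: 0.13
```

Request:
carry_out(plan=[{"delta_pos": [0, 0.2, 0.05], "turn": [0, 0, 0]}, {"delta_pos": [0, 0, 0], "turn": [0, 0, 0]}, {"delta_pos": [0, 0, 0], "turn": [0, 0, 0]}])

```text
time_s: 25.37
eef_pos: [0.564, -0.0475, 0.1018]
tcp_rot: [-0.706, 0.707, -0.023, 0.024]
ft_force: [-6.4, 2.5, 14.7]
gripper_width: 0.126
```

Request:
carry_out(plan=[{"delta_pos": [0, 0.2, 0], "turn": [0, 0, 0]}, {"delta_pos": [0, 0, 0], "turn": [0, 0, 0]}, {"delta_pos": [0, 0, 0], "turn": [0, 0, 0]}])

```text
time_s: 25.62
eef_pos: [0.5641, -0.0475, 0.1017]
tcp_rot: [-0.706, 0.707, -0.023, 0.024]
ft_force: [-9.1, 3.5, 24.2]
gripper_width: 0.129
```

Request:
carry_out(plan=[{"delta_pos": [0, -0.35, 0], "turn": [0, 0, 0]}, {"delta_pos": [0, 0, 0], "turn": [0, 0, 0]}])

```text
time_s: 25.78
eef_pos: [0.5646, -0.0476, 0.1018]
tcp_rot: [-0.706, 0.707, -0.023, 0.025]
ft_force: [1.2, 2.8, 7.1]
gripper_width: 0.131
```

Request:
carry_out(plan=[{"delta_pos": [0, 0, 0], "turn": [0, 0, 0]}, {"delta_pos": [0, 0, 0], "turn": [0, 0, 0]}, {"delta_pos": [0, 0, 0], "turn": [0, 0, 0]}, {"delta_pos": [0, 0, 0], "turn": [0, 0, 0]}, {"delta_pos": [0, 0, 0], "turn": [0, 0, 0]}], claw=4.5)

```text
time_s: 26.2
eef_pos: [0.5633, -0.0473, 0.1]
tcp_rot: [-0.707, 0.707, -0.024, 0.023]
ft_force: [0.2, 0.1, -0.2]
gripper_width: 0.527
```

Request:
carry_out(plan=[{"delta_pos": [0, -1, 0], "turn": [0, 0, 0]}, {"delta_pos": [0, -3, 0], "turn": [0, 0, 0]}, {"delta_pos": [0, -3, 0], "turn": [0, 0, 0]}, {"delta_pos": [0, -3, 0], "turn": [0, 0, 0]}, {"delta_pos": [0, -1, -3], "turn": [0, 0, 0]}, {"delta_pos": [0, 0, -3.5], "turn": [0, 0, 0]}, {"delta_pos": [0, 0, -3.5], "turn": [0, 0, 0]}, {"delta_pos": [0, 0, 0], "turn": [0, 0, 0]}])

```text
time_s: 26.87
eef_pos: [0.5571, -0.1528, 0.2123]
tcp_rot: [-0.705, 0.708, -0.025, 0.026]
ft_force: [-0.2, 0.3, -1.0]
gripper_width: 0.526
```

```bash
python3 - <<'E'
from fit import *
import pickle
cam("top");cam("side")
pickle.dump(dict(F),open("d3.pkl","wb"))
for c,f in F.items():
    (x0,y0,x1,y1),k=((200,120,460,290),3) if c=="top" else ((180,120,420,340),2.7)
    cv2.imwrite(f"pics/{c}14.png",cv2.resize(f["pixels"][y0:y1,x0:x1,::-1],None,fx=k,fy=k,interpolation=cv2.INTER_CUBIC))
R0=pickle.load(open("res.pkl","rb"))
for n in ("hood_round","hood_oblong"):
    for sel in (["top"],["side"],["top","side"]):
        b,c=fit(n,{k:F[k] for k in sel},R0[n]); print(n,sel,b.round(4),round(c,2))
b,c=fit("hood_square",{"side":F["side"]},(.564,-.0491,-.067),z=.03); print(b,c)
print(env.get_state()["eef_pos"])
E
```

```text
hood_round ['top'] [ 0.4946 -0.1041  3.3233] 0.83
hood_round ['side'] [ 0.5683 -0.2486 -0.2414] 42.47
hood_round ['top', 'side'] [ 0.5597 -0.2317 -0.1892] 70.76
hood_oblong ['top'] [ 0.4853 -0.3639 -0.172 ] 43.56
hood_oblong ['side'] [ 0.4833 -0.3659 -0.1036] 41.38
hood_oblong ['top', 'side'] [ 0.4851 -0.3641 -0.1612] 85.27
[ 0.56758203 -0.05147211 -0.20987932] 48.07881636656365
[ 0.55687985 -0.1481537   0.21126381]fit.py:42: RuntimeWarning: invalid value encountered in scalar divide
  return tot/ring.sum()
```

View pics/top14.png

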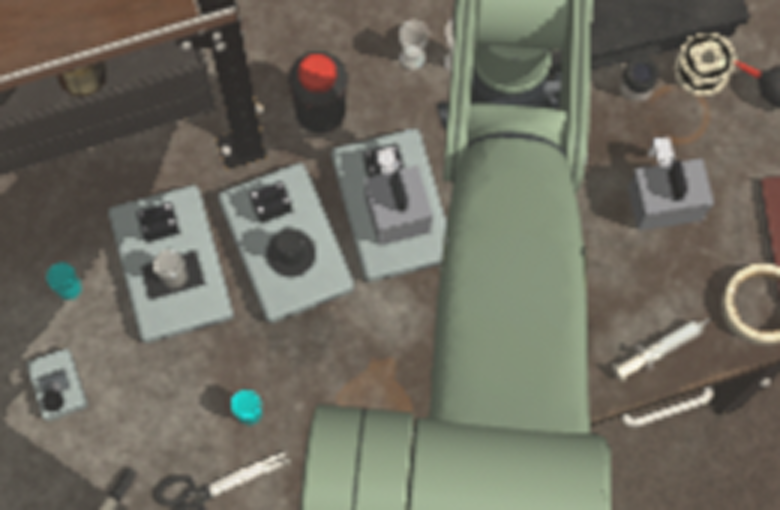

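View pics/side14.png

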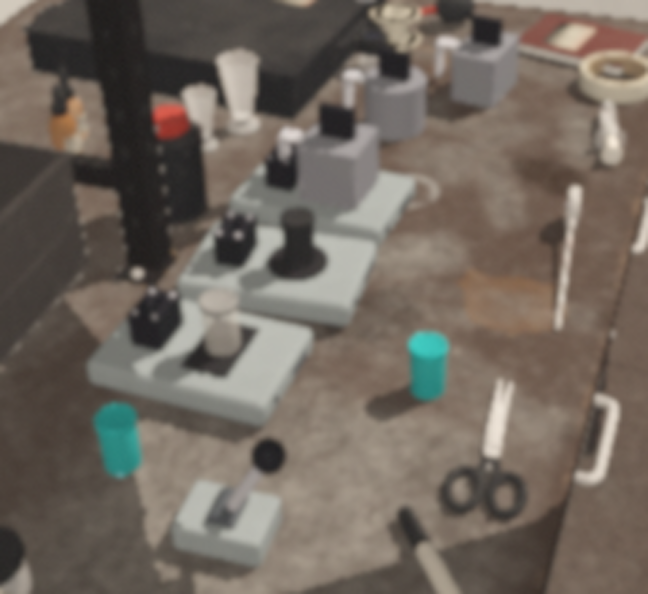

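```bash
python3 -c "
from h import *
goto(.5665,-.2470,.14,np.pi/2-.19)"
```

```text
pos [ 0.5569 -0.1482  0.2113] jaw yaw 86.01 tilt toolY.z -1.0
delta tool cm [ 1.64  7.13 -9.79] |d| 0.122
turn tool [-0.0002  0.1203  0.0007]
```

Request:
carry_out(plan=[{"delta_pos": [0.5, 0, -3.3], "turn": [0, 0, 0]}, {"delta_pos": [0.6, 1, -3.3], "turn": [0, 0, 0]}, {"delta_pos": [0.5, 2.5, -3.2], "turn": [0, 0, 0]}, {"delta_pos": [0, 2.5, 0], "turn": [0, 0.06, 0]}, {"delta_pos": [0, 1.1, 0], "turn": [0, 0.06, 0]}, {"delta_pos": [0, 0, 0], "turn": [0, 0, 0]}, {"delta_pos": [0, 0, 0], "turn": [0, 0, 0]}, {"delta_pos": [0, 0, 0], "turn": [0, 0, 0]}])

```text
time_s: 27.63
eef_pos: [0.5674, -0.2451, 0.141]
tcp_rot: [-0.704, 0.704, -0.064, 0.066]
ft_force: [0.1, 0.2, -0.3]
gripper_width: 0.53
```

```bash
python3 -c "
from h import *
goto(.5665,-.2470,.0722,np.pi/2-.19);print(env.get_state()['gripper_width'])
f=cam('side'); cv2.imwrite('pics/s15.png',cv2.resize(f['pixels'][80:240,260:460,::-1],None,fx=4,fy=3.7))"
```

```text
pos [ 0.5674 -0.2451  0.141 ] jaw yaw 79.46 tilt toolY.z -1.0
delta tool cm [-0.07  6.88 -0.2 ] |d| 0.069
turn tool [0.0005 0.006  0.0019]
0.5295497410313789
```

View pics/s15.png

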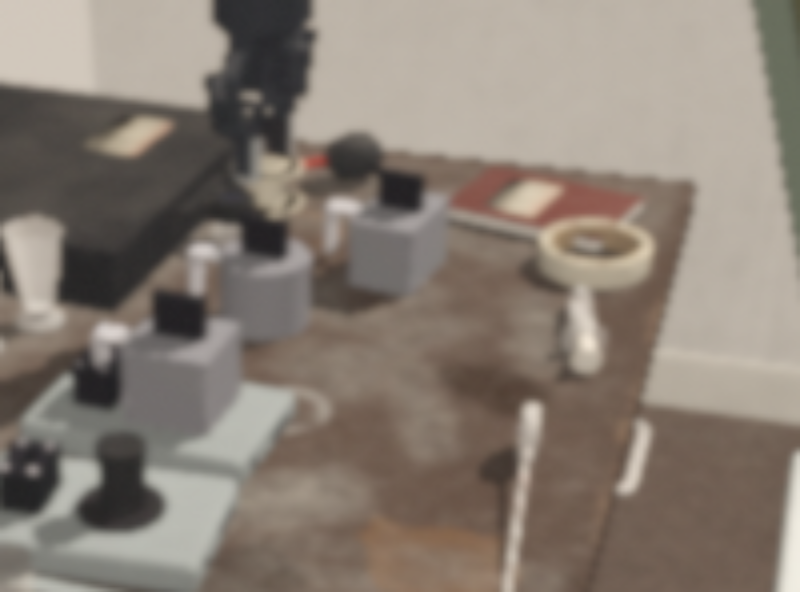

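Request:
carry_out(plan=[{"delta_pos": [-0.1, 0, -0.2], "turn": [0, 0, 0]}, {"delta_pos": [0, 2, 0], "turn": [0, 0, 0]}, {"delta_pos": [0, 2, 0], "turn": [0, 0, 0]}, {"delta_pos": [0, 1.5, 0], "turn": [0, 0, 0]}, {"delta_pos": [0, 0.8, 0], "turn": [0, 0, 0]}, {"delta_pos": [0, 0.4, 0], "turn": [0, 0, 0]}, {"delta_pos": [0, 0, 0], "turn": [0, 0, 0]}, {"delta_pos": [0, 0, 0], "turn": [0, 0, 0]}])

```text
time_s: 28.35
eef_pos: [0.5658, -0.2479, 0.0737]
tcp_rot: [-0.704, 0.704, -0.065, 0.066]
ft_force: [-0.5, 0.2, -0.1]
gripper_width: 0.526
```

```bash
python3 -c "
from h import *
goto(.5665,-.2470,.0722,np.pi/2-.19);print(env.get_state()['gripper_width'])
f=cam('side'); cv2.imwrite('pics/s16.png',cv2.resize(f['pixels'][80:240,260:460,::-1],None,fx=4,fy=3.7))"
```

```text
pos [ 0.5658 -0.2479  0.0737] jaw yaw 79.31 tilt toolY.z -1.0
delta tool cm [0.06 0.15 0.1 ] |d| 0.002
turn tool [0.0007 0.0035 0.0017]
0.5260382355496807
```

View pics/s16.png

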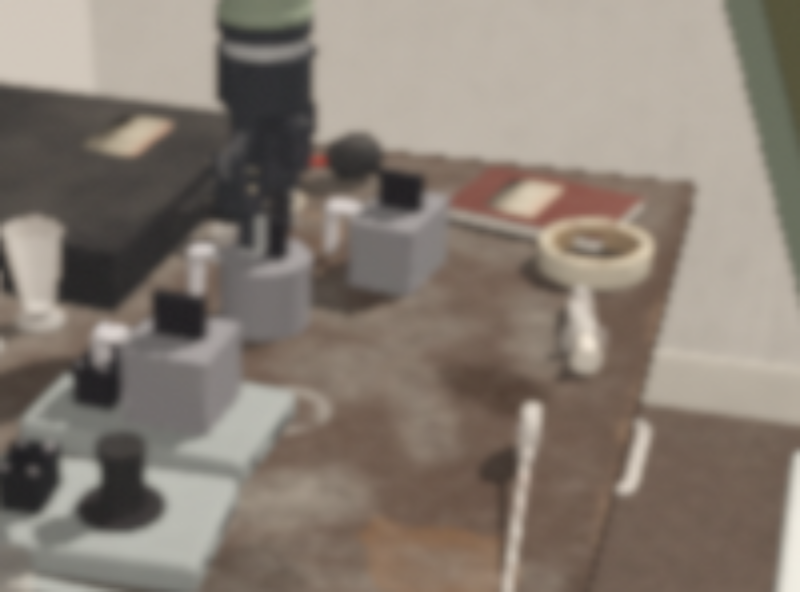

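Request:
carry_out(plan=[{"delta_pos": [0.06, 0.12, 0.1], "turn": [0, 0, 0]}, {"delta_pos": [0, 0, 0], "turn": [0, 0, 0]}, {"delta_pos": [0, 0, 0], "turn": [0, 0, 0]}])

```text
time_s: 28.65
eef_pos: [0.5662, -0.2468, 0.0721]
tcp_rot: [-0.704, 0.704, -0.066, 0.066]
ft_force: [-0.3, -0.3, -0.9]
gripper_width: 0.528
```

Request:
carry_out(plan=[{"delta_pos": [0, 0, 0], "turn": [0, 0, 0]}, {"delta_pos": [0, 0, 0], "turn": [0, 0, 0]}, {"delta_pos": [0, 0, 0], "turn": [0, 0, 0]}, {"delta_pos": [0, 0, 0], "turn": [0, 0, 0]}, {"delta_pos": [0, 0, 0], "turn": [0, 0, 0]}, {"delta_pos": [0, 0, 0], "turn": [0, 0, 0]}], claw=0.5)

```text
time_s: 29.15
eef_pos: [0.5655, -0.2465, 0.0711]
tcp_rot: [0.704, -0.704, 0.066, -0.066]
ft_force: [0.5, 0.5, -1.0]
gripper_width: 0.134
```

Request:
carry_out(plan=[{"delta_pos": [0, -1, 0], "turn": [0, 0, 0]}, {"delta_pos": [0, -3, 0], "turn": [0, 0, 0]}, {"delta_pos": [0, -3, 0], "turn": [0, 0, 0]}, {"delta_pos": [0, -3, 0], "turn": [0, 0, 0]}, {"delta_pos": [0, -3, 0], "turn": [0, 0, 0]}, {"delta_pos": [0, -1.5, 0], "turn": [0, 0, 0]}, {"delta_pos": [0, 0, 0], "turn": [0, 0, 0]}, {"delta_pos": [0, 0, 0], "turn": [0, 0, 0]}])

```text
time_s: 29.82
eef_pos: [0.5662, -0.2469, 0.2177]
tcp_rot: [-0.704, 0.704, -0.065, 0.067]
ft_force: [0.2, 0.4, -2.7]
gripper_width: 0.123
```

```bash
python3 -c "
from h import *
goto(.5596,.0847,.22,np.pi/2+.065);print(env.get_state()['gripper_width'])"
```

```text
pos [ 0.5662 -0.2469  0.2177] jaw yaw 79.3 tilt toolY.z -1.0
delta tool cm [-6.81 -0.28 32.47] |d| 0.332
turn tool [ 0.0013 -0.2518  0.0022]
0.12299622163723614
```

Request:
carry_out(plan=[{"delta_pos": [-0.4, -0.7, 2], "turn": [0, 0, 0]}, {"delta_pos": [-0.8, 0, 3.7], "turn": [0, 0, 0]}, {"delta_pos": [-0.8, 0, 3.7], "turn": [0, 0, 0]}, {"delta_pos": [-0.8, 0, 3.7], "turn": [0, 0, 0]}, {"delta_pos": [-0.8, 0, 3.7], "turn": [0, 0, 0]}, {"delta_pos": [-0.8, 0, 3.7], "turn": [0, 0, 0]}, {"delta_pos": [-0.8, 0, 3.7], "turn": [0, 0, 0]}, {"delta_pos": [-0.8, 0, 3.7], "turn": [0, 0, 0]}])

```text
time_s: 30.48
eef_pos: [0.5564, 0.0405, 0.2204]
tcp_rot: [-0.704, 0.704, -0.068, 0.064]
ft_force: [1.0, -0.2, -2.1]
gripper_width: 0.134
```

Request:
carry_out(plan=[{"delta_pos": [-0.8, 0, 3.5], "turn": [0, 0, 0]}, {"delta_pos": [0, 0, 1], "turn": [0, -0.08, 0]}, {"delta_pos": [0, 0, 0], "turn": [0, -0.09, 0]}, {"delta_pos": [0, 0, 0], "turn": [0, -0.082, 0]}, {"delta_pos": [0, 0, 0], "turn": [0, 0, 0]}, {"delta_pos": [0, 0, 0], "turn": [0, 0, 0]}, {"delta_pos": [0, 0, 0], "turn": [0, 0, 0]}])

```text
time_s: 31.07
eef_pos: [0.5582, 0.0841, 0.2218]
tcp_rot: [0.707, -0.707, -0.021, 0.023]
ft_force: [-0.1, 0.3, -1.9]
gripper_width: 0.129
```

```bash
python3 -c "
from h import *
goto(.5592,.0847,.15,np.pi/2+.065);print(env.get_state()['gripper_width'])"
```

```text
pos [0.5582 0.0841 0.2218] jaw yaw 93.62 tilt toolY.z -1.0
delta tool cm [0.12 7.18 0.05] |d| 0.072
turn tool [-0.0002 -0.0019 -0.003 ]
0.12870361028181992
```

Request:
carry_out(plan=[{"delta_pos": [0.1, 2, 0.05], "turn": [0, 0, 0]}, {"delta_pos": [0, 2.5, 0], "turn": [0, 0, 0]}, {"delta_pos": [0, 2, 0], "turn": [0, 0, 0]}, {"delta_pos": [0, 1, 0], "turn": [0, 0, 0]}, {"delta_pos": [0, 0.5, 0], "turn": [0, 0, 0]}, {"delta_pos": [0, 0, 0], "turn": [0, 0, 0]}, {"delta_pos": [0, 0, 0], "turn": [0, 0, 0]}, {"delta_pos": [0, 0, 0], "turn": [0, 0, 0]}])

```text
time_s: 31.73
eef_pos: [0.5614, 0.0848, 0.1451]
tcp_rot: [-0.707, 0.707, 0.024, -0.022]
ft_force: [0.8, 0.7, -3.4]
gripper_width: 0.134
```

```bash
python3 -c "
from look import *
s,y=look('hood_round','base_round','ro1',.0711)
goto(.5592,.0847,.13,np.pi/2+.065); print(s['ft_force'])"
```

```text
tcp [0.5613 0.0849 0.145 ] toolx yaw 0.065
pos [0.5613 0.0849 0.145 ] jaw yaw 93.73 tilt toolY.z -1.0
delta tool cm [-0.22  1.5  -0.  ] |d| 0.015
turn tool [0.0002 0.     0.0031]
[-0.31986651  0.20223074 -2.55185924]
```

View pics/ro1_side.png

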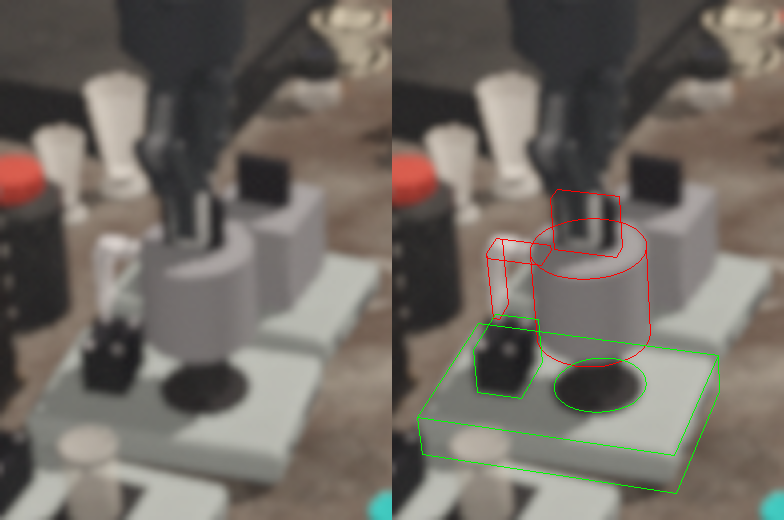

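Request:
carry_out(plan=[{"delta_pos": [-0.2, 0.5, 0], "turn": [0, 0, 0]}, {"delta_pos": [0, 0.5, 0], "turn": [0, 0, 0]}, {"delta_pos": [0, 0.5, 0], "turn": [0, 0, 0]}, {"delta_pos": [0, 0, 0], "turn": [0, 0, 0]}, {"delta_pos": [0, 0, 0], "turn": [0, 0, 0]}, {"delta_pos": [0, 0, 0], "turn": [0, 0, 0]}])

```text
time_s: 32.33
eef_pos: [0.558, 0.0848, 0.1282]
tcp_rot: [0.707, -0.707, -0.023, 0.023]
ft_force: [0.4, 0.2, -2.2]
gripper_width: 0.133
```

Request:
carry_out(plan=[{"delta_pos": [0, 0.3, 0], "turn": [0, 0, 0]}, {"delta_pos": [0, 0.2, 0], "turn": [0, 0, 0]}, {"delta_pos": [0, 0, 0], "turn": [0, 0, 0]}, {"delta_pos": [0, 0, 0], "turn": [0, 0, 0]}])

```text
time_s: 32.67
eef_pos: [0.5579, 0.0848, 0.1232]
tcp_rot: [-0.707, 0.707, 0.023, -0.023]
ft_force: [-1.0, 0.3, -2.6]
gripper_width: 0.127
```

```bash
python3 -c "
from h import *
goto(.5592,.0847,.13,np.pi/2+.065); s=env.get_state(); print(s['ft_force'],s['moment'])"
```

```text
pos [0.5579 0.0848 0.1232] jaw yaw 93.74 tilt toolY.z -1.0
delta tool cm [ 0.12 -0.68 -0.02] |d| 0.007
turn tool [-0.      0.0002 -0.0005]
[-0.95253857  0.26311712 -2.64979033] [0.00230599 0.03785541 0.03801402]
```

Request:
carry_out(plan=[{"delta_pos": [0.08, 0.3, 0], "turn": [0, 0, 0]}, {"delta_pos": [0, 0.3, 0], "turn": [0, 0, 0]}, {"delta_pos": [0, 0.3, 0], "turn": [0, 0, 0]}, {"delta_pos": [0, 0, 0], "turn": [0, 0, 0]}, {"delta_pos": [0, 0, 0], "turn": [0, 0, 0]}])

```text
time_s: 33.08
eef_pos: [0.5587, 0.0848, 0.114]
tcp_rot: [0.707, -0.707, -0.023, 0.023]
ft_force: [0.7, -0.3, -2.4]
gripper_width: 0.13
```

Request:
carry_out(plan=[{"delta_pos": [0, 0.4, 0], "turn": [0, 0, 0]}, {"delta_pos": [0, 0.4, 0], "turn": [0, 0, 0]}, {"delta_pos": [0, 0.3, 0], "turn": [0, 0, 0]}, {"delta_pos": [0, 0.2, 0], "turn": [0, 0, 0]}, {"delta_pos": [0, 0, 0], "turn": [0, 0, 0]}, {"delta_pos": [0, 0, 0], "turn": [0, 0, 0]}])

```text
time_s: 33.58
eef_pos: [0.5588, 0.0848, 0.1013]
tcp_rot: [-0.707, 0.707, 0.023, -0.023]
ft_force: [-0.4, -0.2, -1.1]
gripper_width: 0.128
```

Request:
carry_out(plan=[{"delta_pos": [0, 0.2, 0], "turn": [0, 0, 0]}, {"delta_pos": [0, 0.2, 0], "turn": [0, 0, 0]}, {"delta_pos": [0, 0, 0], "turn": [0, 0, 0]}, {"delta_pos": [0, 0, 0], "turn": [0, 0, 0]}])

```text
time_s: 33.92
eef_pos: [0.5593, 0.0849, 0.101]
tcp_rot: [-0.707, 0.707, 0.023, -0.023]
ft_force: [-9.0, -0.6, 15.4]
gripper_width: 0.127
```

Request:
carry_out(plan=[{"delta_pos": [0, -0.35, 0], "turn": [0, 0, 0]}, {"delta_pos": [0, 0, 0], "turn": [0, 0, 0]}])

```text
time_s: 34.08
eef_pos: [0.5597, 0.0848, 0.102]
tcp_rot: [-0.707, 0.707, 0.024, -0.022]
ft_force: [-0.4, 0.3, -1.8]
gripper_width: 0.133
```

Request:
carry_out(plan=[{"delta_pos": [0, 0, 0], "turn": [0, 0, 0]}, {"delta_pos": [0, 0, 0], "turn": [0, 0, 0]}, {"delta_pos": [0, 0, 0], "turn": [0, 0, 0]}, {"delta_pos": [0, 0, 0], "turn": [0, 0, 0]}, {"delta_pos": [0, 0, 0], "turn": [0, 0, 0]}], claw=4.5)

```text
time_s: 34.5
eef_pos: [0.5589, 0.0848, 0.1007]
tcp_rot: [-0.707, 0.707, 0.023, -0.023]
ft_force: [-0.2, -0.1, 0.2]
gripper_width: 0.527
```

Request:
carry_out(plan=[{"delta_pos": [0, -1, 0], "turn": [0, 0, 0]}, {"delta_pos": [0, -3, 0], "turn": [0, 0, 0]}, {"delta_pos": [0, -3, 0], "turn": [0, 0, 0]}, {"delta_pos": [0, -3, 0], "turn": [0, 0, 0]}, {"delta_pos": [0, 0, 0], "turn": [0, 0, 0]}])

```text
time_s: 34.92
eef_pos: [0.5638, 0.0849, 0.2094]
tcp_rot: [-0.707, 0.707, 0.028, -0.018]
ft_force: [2.2, -0.3, 1.0]
gripper_width: 0.527
```

```bash
python3 - <<'E'
from fit import *
import pickle
cam("top");cam("side")
pickle.dump(dict(F),open("d4.pkl","wb"))
for c,f in F.items():
    (x0,y0,x1,y1),k=((200,120,460,290),3) if c=="top" else ((180,120,420,340),2.7)
    cv2.imwrite(f"pics/{c}17.png",cv2.resize(f["pixels"][y0:y1,x0:x1,::-1],None,fx=k,fy=k,interpolation=cv2.INTER_CUBIC))
R0=pickle.load(open("res.pkl","rb"))
for n in ("hood_oblong",):
    for sel in (["top"],["side"],["top","side"]):
        b,c=fit(n,{k:F[k] for k in sel},R0[n]); print(n,sel,b.round(4),round(c,2))
for k in ("top","side"): 
  b,c=fit("hood_square",{k:F[k]},(.564,-.0491,-.067),z=.03); print(k,b,c)
goto(.4853,-.3637,.2,np.pi/2-.18)
E
```

```text
hood_oblong ['top'] [ 0.4853 -0.3637 -0.1844] 44.57
hood_oblong ['side'] [ 0.4835 -0.3644 -0.1238] 41.47
hood_oblong ['top', 'side'] [ 0.485  -0.3641 -0.1648] 86.4
top [ 0.56685548 -0.04952159 -0.17962912] 51.46680490633677
side [ 0.56759196 -0.05653345 -0.12943797] 57.427772929007816
pos [0.5604 0.0848 0.2037] jaw yaw 93.74 tilt toolY.z -1.0
delta tool cm [-10.42   0.33 -44.27] |d| 0.455
turn tool [-0.0003  0.2452  0.0052]
```

View pics/top17.png

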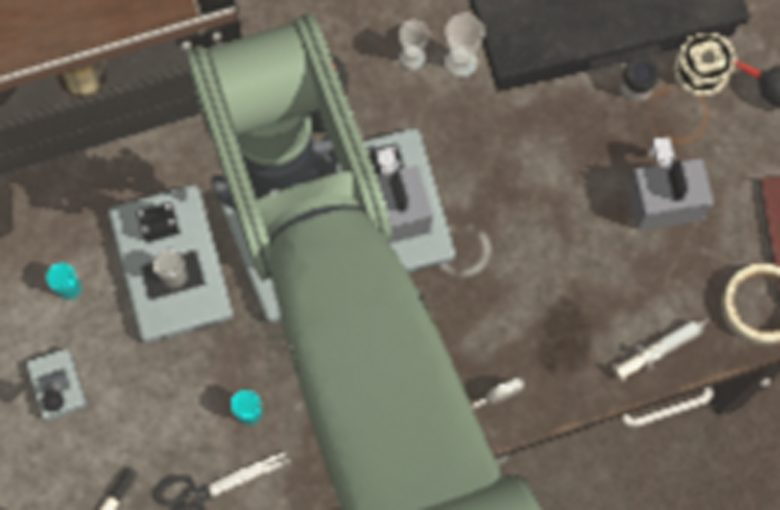

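View pics/side17.png

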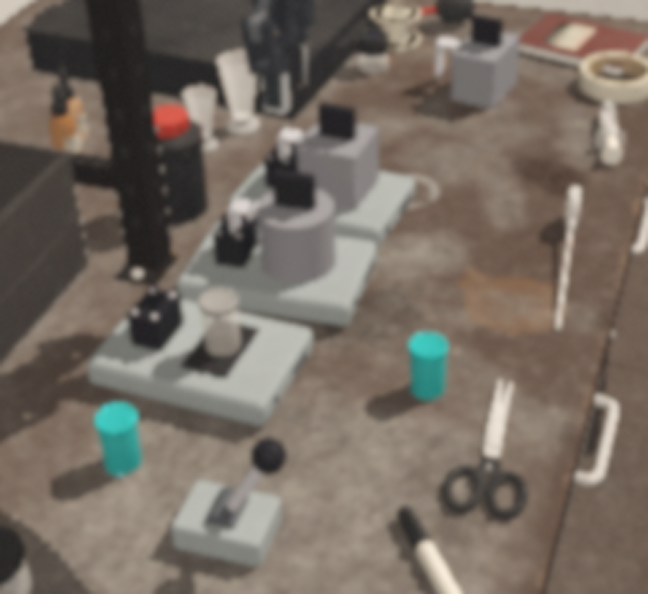

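Request:
carry_out(plan=[{"delta_pos": [-0.5, 0, -2], "turn": [0, 0, 0]}, {"delta_pos": [-0.9, 0, -3.9], "turn": [0, 0, 0]}, {"delta_pos": [-0.9, 0, -3.9], "turn": [0, 0, 0]}, {"delta_pos": [-0.9, 0, -3.9], "turn": [0, 0, 0]}, {"delta_pos": [-0.9, 0, -3.9], "turn": [0, 0, 0]}, {"delta_pos": [-0.9, 0, -3.9], "turn": [0, 0, 0]}, {"delta_pos": [-0.9, 0, -3.9], "turn": [0, 0, 0]}, {"delta_pos": [-0.9, 0, -3.9], "turn": [0, 0, 0]}])

```text
time_s: 35.68
eef_pos: [0.5084, -0.2131, 0.1992]
tcp_rot: [0.707, -0.706, -0.022, 0.024]
ft_force: [1.2, -0.6, 0.2]
gripper_width: 0.526
```

Request:
carry_out(plan=[{"delta_pos": [-0.9, 0, -3.9], "turn": [0, 0, 0]}, {"delta_pos": [-0.9, 0, -3.9], "turn": [0, 0, 0]}, {"delta_pos": [-0.9, 0, -3.9], "turn": [0, 0, 0]}, {"delta_pos": [-0.9, 0, -3.0], "turn": [0, 0.08, 0]}, {"delta_pos": [0, 1, 0], "turn": [0, 0.08, 0]}, {"delta_pos": [0, 2, 0], "turn": [0, 0.082, 0]}, {"delta_pos": [0, 1, 0], "turn": [0, 0, 0]}, {"delta_pos": [0, 0, 0], "turn": [0, 0, 0]}])

```text
time_s: 36.35
eef_pos: [0.4811, -0.3586, 0.1559]
tcp_rot: [0.707, -0.702, 0.064, -0.059]
ft_force: [-0.0, 0.8, -0.1]
gripper_width: 0.525
```

```bash
python3 -c "
from h import *
goto(.4852,-.3638,.135,np.pi/2-.178)"
```

```text
pos [ 0.4811 -0.3586  0.1559] jaw yaw 79.97 tilt toolY.z -1.0
delta tool cm [ 0.51  2.09 -0.46] |d| 0.022
turn tool [-0.0057  0.0029 -0.0081]
```

Request:
carry_out(plan=[{"delta_pos": [0.3, 1, -0.4], "turn": [0, 0, 0]}, {"delta_pos": [0, 1, 0], "turn": [0, 0, 0]}, {"delta_pos": [0, 0, 0], "turn": [0, 0, 0]}, {"delta_pos": [0, 0, 0], "turn": [0, 0, 0]}, {"delta_pos": [0, 0, 0], "turn": [0, 0, 0]}])

```text
time_s: 36.77
eef_pos: [0.4864, -0.3654, 0.1413]
tcp_rot: [-0.704, 0.705, -0.062, 0.062]
ft_force: [0.2, -0.4, -0.1]
gripper_width: 0.528
```

```bash
python3 -c "
from h import *
goto(.4852,-.3638,.0722,np.pi/2-.178)
f=cam('side'); cv2.imwrite('pics/s18.png',cv2.resize(f['pixels'][80:240,260:460,::-1],None,fx=4,fy=3.7))"
```

```text
pos [ 0.4864 -0.3654  0.1413] jaw yaw 79.92 tilt toolY.z -1.0
delta tool cm [-0.15  6.91  0.14] |d| 0.069
turn tool [0.0004 0.002  0.0005]
```

View pics/s18.png

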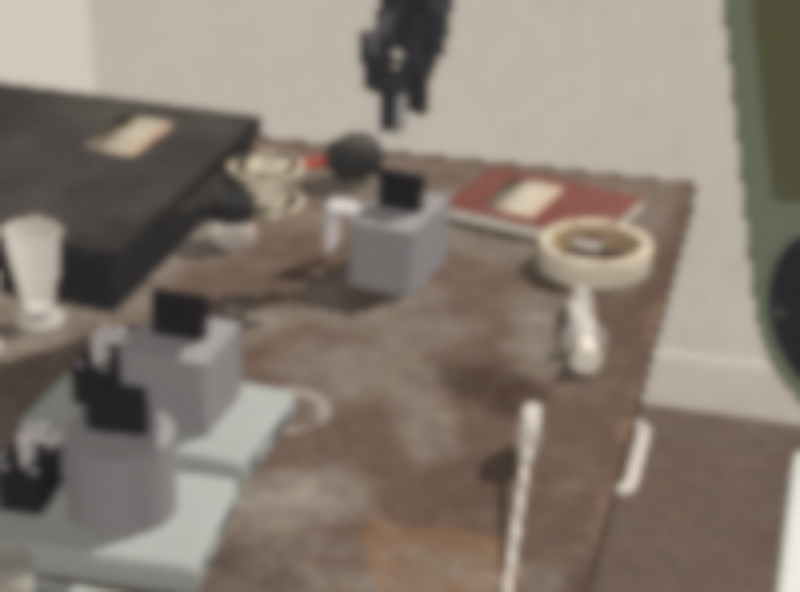

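Request:
carry_out(plan=[{"delta_pos": [-0.15, 0, 0.14], "turn": [0, 0, 0]}, {"delta_pos": [0, 2, 0], "turn": [0, 0, 0]}, {"delta_pos": [0, 2, 0], "turn": [0, 0, 0]}, {"delta_pos": [0, 1.5, 0], "turn": [0, 0, 0]}, {"delta_pos": [0, 0.8, 0], "turn": [0, 0, 0]}, {"delta_pos": [0, 0.4, 0], "turn": [0, 0, 0]}, {"delta_pos": [0, 0, 0], "turn": [0, 0, 0]}, {"delta_pos": [0, 0, 0], "turn": [0, 0, 0]}])

```text
time_s: 37.48
eef_pos: [0.4853, -0.3643, 0.0748]
tcp_rot: [-0.704, 0.705, -0.062, 0.063]
ft_force: [0.1, -0.2, 0.3]
gripper_width: 0.53
```

```bash
python3 -c "
from h import *
goto(.4852,-.3638,.0722,np.pi/2-.178)
f=cam('side'); cv2.imwrite('pics/s19.png',cv2.resize(f['pixels'][80:240,260:460,::-1],None,fx=4,fy=3.7))"
```

```text
pos [ 0.4853 -0.3643  0.0748] jaw yaw 79.87 tilt toolY.z -1.0
delta tool cm [-0.02  0.26  0.05] |d| 0.003
turn tool [0.0009 0.0012 0.0012]
```

View pics/s19.png

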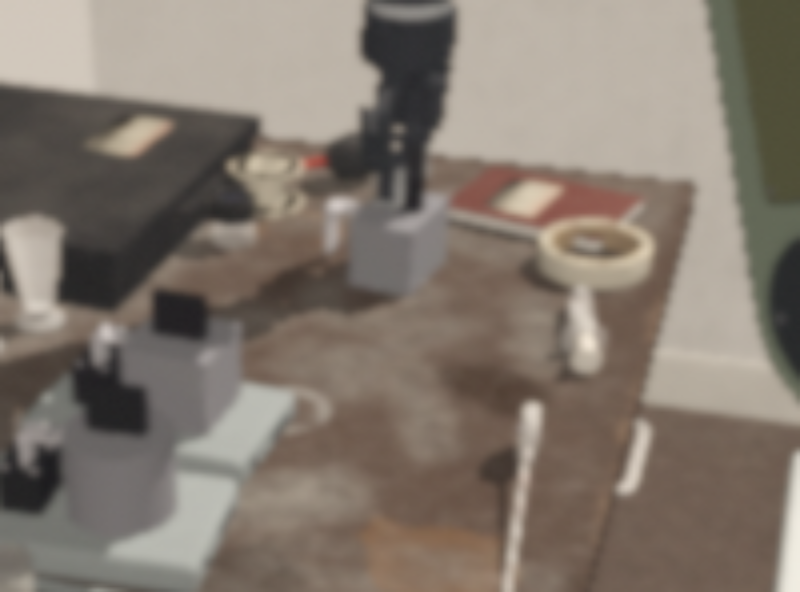

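Request:
carry_out(plan=[{"delta_pos": [0, 0.2, 0.05], "turn": [0, 0, 0]}, {"delta_pos": [0, 0, 0], "turn": [0, 0, 0]}, {"delta_pos": [0, 0, 0], "turn": [0, 0, 0]}])

```text
time_s: 37.78
eef_pos: [0.4852, -0.3636, 0.0725]
tcp_rot: [-0.704, 0.705, -0.062, 0.063]
ft_force: [-0.0, 0.5, -0.0]
gripper_width: 0.528
```

Request:
carry_out(plan=[{"delta_pos": [0, 0, 0], "turn": [0, 0, 0]}, {"delta_pos": [0, 0, 0], "turn": [0, 0, 0]}, {"delta_pos": [0, 0, 0], "turn": [0, 0, 0]}, {"delta_pos": [0, 0, 0], "turn": [0, 0, 0]}, {"delta_pos": [0, 0, 0], "turn": [0, 0, 0]}, {"delta_pos": [0, 0, 0], "turn": [0, 0, 0]}], claw=0.5)

```text
time_s: 38.28
eef_pos: [0.4847, -0.3631, 0.0716]
tcp_rot: [0.705, -0.704, 0.063, -0.062]
ft_force: [0.3, 0.5, -0.5]
gripper_width: 0.128
```

Request:
carry_out(plan=[{"delta_pos": [0, -1, 0], "turn": [0, 0, 0]}, {"delta_pos": [0, -3, 0], "turn": [0, 0, 0]}, {"delta_pos": [0, -3, 0], "turn": [0, 0, 0]}, {"delta_pos": [0, -3, 0], "turn": [0, 0, 0]}, {"delta_pos": [0, -3, 0], "turn": [0, 0, 0]}, {"delta_pos": [0, -2.5, 0], "turn": [0, 0, 0]}, {"delta_pos": [0, 0, 0], "turn": [0, 0, 0]}, {"delta_pos": [0, 0, 0], "turn": [0, 0, 0]}])

```text
time_s: 38.95
eef_pos: [0.4858, -0.3643, 0.2296]
tcp_rot: [-0.703, 0.706, -0.061, 0.064]
ft_force: [-0.6, 0.2, -3.2]
gripper_width: 0.134
```

```bash
python3 -c "
from h import *
goto(.5777,.2235,.225,np.pi/2-.034);print(env.get_state()['gripper_width'])"
```

```text
pos [ 0.4858 -0.3643  0.2296] jaw yaw 79.87 tilt toolY.z -1.0
delta tool cm [-1.3   0.27 59.48] |d| 0.595
turn tool [ 0.0033 -0.1428  0.004 ]
0.13411339769787675
```

Request:
carry_out(plan=[{"delta_pos": [0, 0, 2], "turn": [0, 0, 0]}, {"delta_pos": [-0.1, 0, 3.8], "turn": [0, 0, 0]}, {"delta_pos": [-0.1, 0, 3.8], "turn": [0, 0, 0]}, {"delta_pos": [-0.1, 0, 3.8], "turn": [0, 0, 0]}, {"delta_pos": [-0.1, 0, 3.8], "turn": [0, 0, 0]}, {"delta_pos": [-0.1, 0, 3.8], "turn": [0, 0, 0]}, {"delta_pos": [-0.1, 0, 3.8], "turn": [0, 0, 0]}, {"delta_pos": [-0.1, 0, 3.8], "turn": [0, 0, 0]}])

```text
time_s: 39.62
eef_pos: [0.5265, -0.0783, 0.2242]
tcp_rot: [0.705, -0.704, 0.064, -0.061]
ft_force: [0.8, -0.4, -1.4]
gripper_width: 0.134
```

Request:
carry_out(plan=[{"delta_pos": [-0.1, 0, 3.8], "turn": [0, 0, 0]}, {"delta_pos": [-0.1, 0, 3.8], "turn": [0, 0, 0]}, {"delta_pos": [-0.1, 0, 3.8], "turn": [0, 0, 0]}, {"delta_pos": [-0.1, 0, 3.8], "turn": [0, 0, 0]}, {"delta_pos": [-0.1, 0, 3.8], "turn": [0, 0, 0]}, {"delta_pos": [-0.1, 0, 3.8], "turn": [0, 0, 0]}, {"delta_pos": [0, 0, 3], "turn": [0, 0, 0]}, {"delta_pos": [0, 0, 1.5], "turn": [0, -0.07, 0]}])

```text
time_s: 40.28
eef_pos: [0.5686, 0.1929, 0.2239]
tcp_rot: [0.706, -0.706, 0.038, -0.034]
ft_force: [-0.0, -0.4, -1.7]
gripper_width: 0.127
```

Request:
carry_out(plan=[{"delta_pos": [0, 0, 0], "turn": [0, -0.073, 0]}, {"delta_pos": [0, 0, 0], "turn": [0, 0, 0]}, {"delta_pos": [0, 0, 0], "turn": [0, 0, 0]}, {"delta_pos": [0, 0, 0], "turn": [0, 0, 0]}])

```text
time_s: 40.62
eef_pos: [0.5695, 0.1885, 0.2253]
tcp_rot: [-0.707, 0.707, -0.014, 0.012]
ft_force: [0.6, 0.1, -2.6]
gripper_width: 0.124
```

```bash
python3 -c "
from h import *
goto(.5773,.2232,.15,np.pi/2-.034);print(env.get_state()['gripper_width'])"
```

```text
pos [0.5695 0.1885 0.2253] jaw yaw 87.94 tilt toolY.z -1.0
delta tool cm [0.67 7.53 3.5 ] |d| 0.083
turn tool [ 0.0008 -0.002  -0.0029]
0.12413177492392354
```

Request:
carry_out(plan=[{"delta_pos": [0.3, 0, 1.7], "turn": [0, 0, 0]}, {"delta_pos": [0.3, 0, 1.8], "turn": [0, 0, 0]}, {"delta_pos": [0, 2, 0], "turn": [0, 0, 0]}, {"delta_pos": [0, 2.5, 0], "turn": [0, 0, 0]}, {"delta_pos": [0, 1.7, 0], "turn": [0, 0, 0]}, {"delta_pos": [0, 1, 0], "turn": [0, 0, 0]}, {"delta_pos": [0, 0, 0], "turn": [0, 0, 0]}, {"delta_pos": [0, 0, 0], "turn": [0, 0, 0]}])

```text
time_s: 41.28
eef_pos: [0.5775, 0.2233, 0.1546]
tcp_rot: [-0.707, 0.707, -0.013, 0.012]
ft_force: [0.1, -0.4, -1.7]
gripper_width: 0.13
```

Request:
carry_out(plan=[{"delta_pos": [0, 0, 0], "turn": [0, 0, 0]}, {"delta_pos": [0, 0, 0], "turn": [0, 0, 0]}])

```text
time_s: 41.45
eef_pos: [0.579, 0.2241, 0.1569]
tcp_rot: [0.707, -0.707, 0.011, -0.013]
ft_force: [-0.3, 0.0, -2.1]
gripper_width: 0.13
```

```bash
python3 -c "
from look import *
s,y=look('hood_oblong','base_oblong','ob1',.0716)
goto(.5773,.2232,.13,np.pi/2-.034); print(s['ft_force'])"
```

```text
tcp [0.5786 0.2241 0.1566] toolx yaw -0.0341
pos [0.5786 0.2241 0.1566] jaw yaw 88.05 tilt toolY.z -1.0
delta tool cm [-0.14  2.66 -0.1 ] |d| 0.027
turn tool [-0.0008 -0.0001  0.0028]
[-1.15871543e+00  1.15462205e-03 -1.71374385e+00]
```

View pics/ob1_side.png

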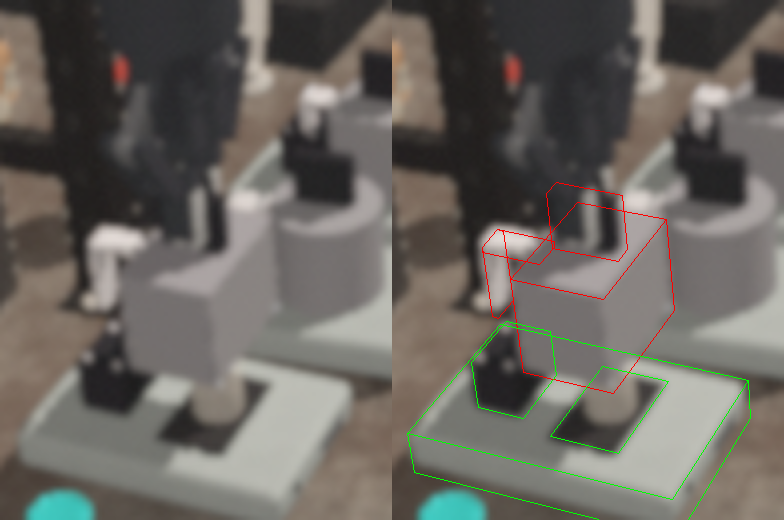

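Request:
carry_out(plan=[{"delta_pos": [-0.1, 0.8, -0.08], "turn": [0, 0, 0]}, {"delta_pos": [0, 0.8, 0], "turn": [0, 0, 0]}, {"delta_pos": [0, 0.6, 0], "turn": [0, 0, 0]}, {"delta_pos": [0, 0.3, 0], "turn": [0, 0, 0]}, {"delta_pos": [0, 0, 0], "turn": [0, 0, 0]}, {"delta_pos": [0, 0, 0], "turn": [0, 0, 0]}, {"delta_pos": [0, 0, 0], "turn": [0, 0, 0]}])

```text
time_s: 42.13
eef_pos: [0.5767, 0.2233, 0.13]
tcp_rot: [0.707, -0.707, 0.012, -0.012]
ft_force: [0.2, 0.7, -2.5]
gripper_width: 0.13
```

```bash
python3 -c "
from look import *
s,y=look('hood_oblong','base_oblong','ob2',.0716)
goto(.5773,.2232,.13,np.pi/2-.034); print(s['ft_force'])"
```

```text
tcp [0.5769 0.2233 0.1303] toolx yaw -0.0338
pos [0.5769 0.2233 0.1303] jaw yaw 88.06 tilt toolY.z -1.0
delta tool cm [ 0.04  0.03 -0.01] |d| 0.001
turn tool [-0.0002  0.0002  0.0008]
[-0.77263971  0.02706286 -1.30932522]
```

View pics/ob2_side.png

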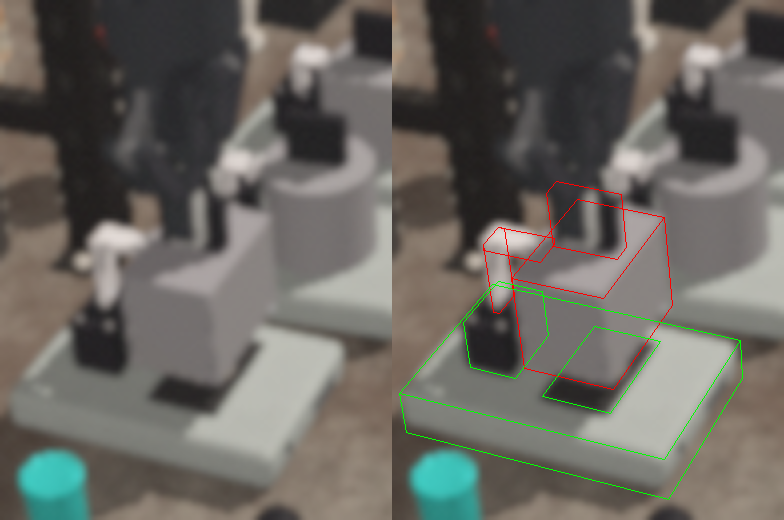

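Aligned above the slot; insert in small steps.

Request:
carry_out(plan=[{"delta_pos": [0, 0.3, 0], "turn": [0, 0, 0]}, {"delta_pos": [0, 0.3, 0], "turn": [0, 0, 0]}, {"delta_pos": [0, 0, 0], "turn": [0, 0, 0]}, {"delta_pos": [0, 0, 0], "turn": [0, 0, 0]}])

```text
time_s: 42.57
eef_pos: [0.5762, 0.2232, 0.1234]
tcp_rot: [-0.707, 0.707, -0.012, 0.012]
ft_force: [-0.4, -0.1, -2.1]
gripper_width: 0.127
```

Request:
carry_out(plan=[{"delta_pos": [0, 0.25, 0], "turn": [0, 0, 0]}, {"delta_pos": [0, 0, 0], "turn": [0, 0, 0]}, {"delta_pos": [0, 0, 0], "turn": [0, 0, 0]}])

```text
time_s: 42.82
eef_pos: [0.5765, 0.2232, 0.1213]
tcp_rot: [-0.707, 0.707, -0.012, 0.012]
ft_force: [0.8, 0.2, -1.2]
gripper_width: 0.127
```

```bash
python3 -c "
from h import *
goto(.5773,.2232,.1,np.pi/2-.034); s=env.get_state(); print(s['ft_force'],s['moment'])"
```

```text
pos [0.5765 0.2232 0.1213] jaw yaw 88.06 tilt toolY.z -1.0
delta tool cm [0.08 2.13 0.  ] |d| 0.021
turn tool [ 0.0001  0.0002 -0.0002]
[ 0.82608535  0.23322841 -1.1776904 ] [0.00866365 0.02641819 0.01866616]
```

Request:
carry_out(plan=[{"delta_pos": [0.05, 0.3, 0], "turn": [0, 0, 0]}, {"delta_pos": [0, 0.3, 0], "turn": [0, 0, 0]}, {"delta_pos": [0, 0.3, 0], "turn": [0, 0, 0]}, {"delta_pos": [0, 0, 0], "turn": [0, 0, 0]}, {"delta_pos": [0, 0, 0], "turn": [0, 0, 0]}])

```text
time_s: 43.23
eef_pos: [0.5767, 0.2231, 0.1119]
tcp_rot: [-0.707, 0.707, -0.012, 0.012]
ft_force: [0.3, -0.3, -2.3]
gripper_width: 0.13
```

Request:
carry_out(plan=[{"delta_pos": [0, 0.3, 0], "turn": [0, 0, 0]}, {"delta_pos": [0, 0.3, 0], "turn": [0, 0, 0]}, {"delta_pos": [0, 0.3, 0], "turn": [0, 0, 0]}, {"delta_pos": [0, 0.2, 0], "turn": [0, 0, 0]}, {"delta_pos": [0, 0, 0], "turn": [0, 0, 0]}, {"delta_pos": [0, 0, 0], "turn": [0, 0, 0]}])

```text
time_s: 43.73
eef_pos: [0.577, 0.2233, 0.1016]
tcp_rot: [0.707, -0.707, 0.012, -0.012]
ft_force: [-1.3, -0.5, -0.7]
gripper_width: 0.132
```

Request:
carry_out(plan=[{"delta_pos": [0, 0.2, 0], "turn": [0, 0, 0]}, {"delta_pos": [0, 0.2, 0], "turn": [0, 0, 0]}, {"delta_pos": [0, 0, 0], "turn": [0, 0, 0]}, {"delta_pos": [0, 0, 0], "turn": [0, 0, 0]}])

```text
time_s: 44.07
eef_pos: [0.5772, 0.2236, 0.1014]
tcp_rot: [0.707, -0.707, 0.012, -0.012]
ft_force: [-7.8, -0.8, 16.6]
gripper_width: 0.13
```

Request:
carry_out(plan=[{"delta_pos": [0, -0.35, 0], "turn": [0, 0, 0]}, {"delta_pos": [0, 0, 0], "turn": [0, 0, 0]}])

```text
time_s: 44.23
eef_pos: [0.5779, 0.2234, 0.102]
tcp_rot: [0.707, -0.707, 0.011, -0.013]
ft_force: [-0.5, 1.0, -1.7]
gripper_width: 0.128
```

Request:
carry_out(plan=[{"delta_pos": [0, 0, 0], "turn": [0, 0, 0]}, {"delta_pos": [0, 0, 0], "turn": [0, 0, 0]}, {"delta_pos": [0, 0, 0], "turn": [0, 0, 0]}, {"delta_pos": [0, 0, 0], "turn": [0, 0, 0]}, {"delta_pos": [0, 0, 0], "turn": [0, 0, 0]}], claw=4.5)

```text
time_s: 44.65
eef_pos: [0.577, 0.2232, 0.1006]
tcp_rot: [-0.707, 0.707, -0.012, 0.012]
ft_force: [0.2, -0.7, -0.5]
gripper_width: 0.525
```

Request:
carry_out(plan=[{"delta_pos": [0, -1, 0], "turn": [0, 0, 0]}, {"delta_pos": [0, -3, 0], "turn": [0, 0, 0]}, {"delta_pos": [0, -3, 0], "turn": [0, 0, 0]}, {"delta_pos": [0, -1, 0], "turn": [0, 0, 0]}, {"delta_pos": [-3.2, 0, 0], "turn": [0, 0, 0]}, {"delta_pos": [-3.2, 0, 3], "turn": [0, 0, 0]}, {"delta_pos": [-3.2, 0, 3], "turn": [0, 0, 0]}, {"delta_pos": [-3.2, 0, 3], "turn": [0, 0, 0]}])

```text
time_s: 45.32
eef_pos: [0.4559, 0.3132, 0.1814]
tcp_rot: [0.707, -0.707, 0.012, -0.013]
ft_force: [-0.1, 0.7, 0.3]
gripper_width: 0.526
```

```bash
python3 - <<'E'
from fit import *
import pickle
cam("top");cam("side")
pickle.dump(dict(F),open("d5.pkl","wb"))
for c,f in F.items():
    (x0,y0,x1,y1),k=((200,120,460,290),3) if c=="top" else ((180,120,420,340),2.7)
    cv2.imwrite(f"pics/{c}20.png",cv2.resize(f["pixels"][y0:y1,x0:x1,::-1],None,fx=k,fy=k,interpolation=cv2.INTER_CUBIC))
goto(.42,.388,.13,np.pi/2); print(env.get_state()["time_s"])
E
```

```text
pos [0.4523 0.3164 0.181 ] jaw yaw 88.43 tilt toolY.z -1.0
delta tool cm [-3.41  5.12  7.06] |d| 0.094
turn tool [-0.0015 -0.0274 -0.0024]
45.4167
```

View pics/top20.png

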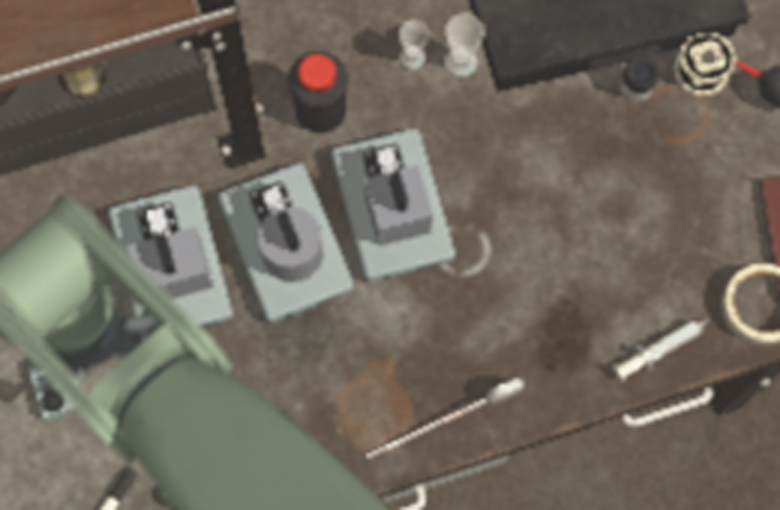

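View pics/side20.png

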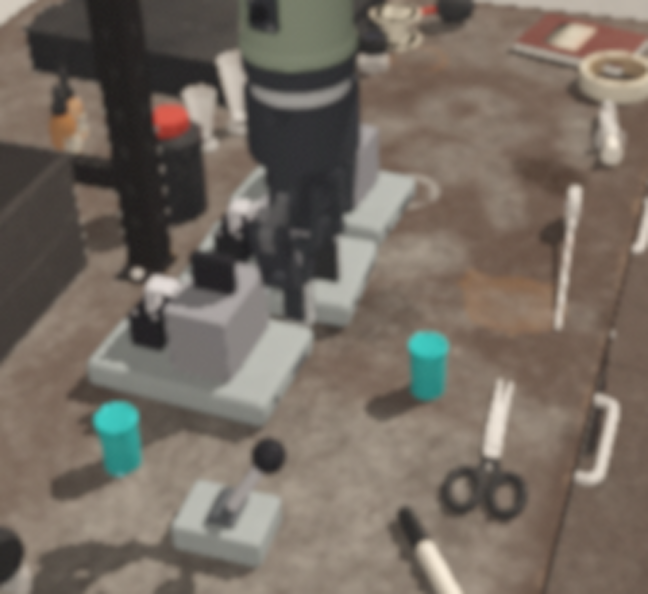

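```bash
python3 - <<'E'
from fit import *
import pickle
Fr=pickle.load(open("d5.pkl","rb")); R0=pickle.load(open("res.pkl","rb"))
out=[]
for c,f in Fr.items():
    (x0,y0,x1,y1),k=((230,155,360,235),6) if c=="top" else ((205,160,345,280),5)
    im=cv2.resize(f["pixels"][y0:y1,x0:x1,::-1],None,fx=k,fy=k,interpolation=cv2.INTER_CUBIC)
    for n in ("round","square","oblong"):
        b=R0["base_"+n]; a=b[2]; overlay("hood_"+n,f,(b[0]-.02*np.cos(a),b[1]-.02*np.sin(a),.03,a),im,k,np.array([x0,y0]))
        overlay("base_"+n,f,(b[0],b[1],0,a),im,k,np.array([x0,y0]),(0,255,0))
    cv2.imwrite(f"pics/{c}21.png",im)
E
```

```text
(no output)
```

View pics/top21.png

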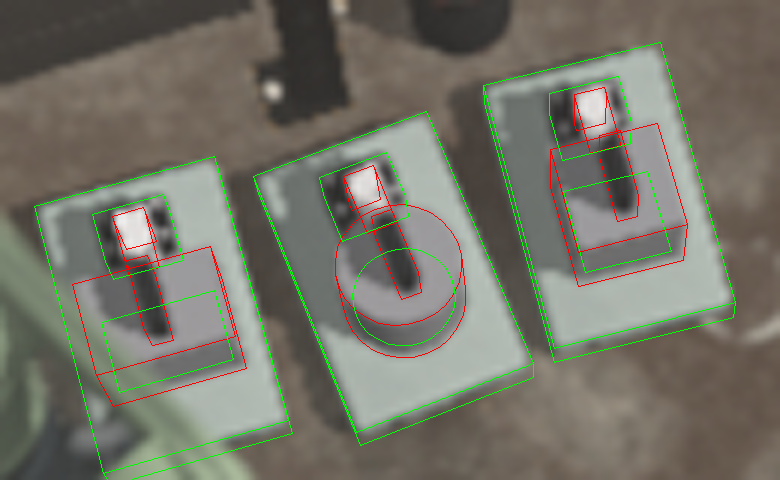

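View pics/side21.png

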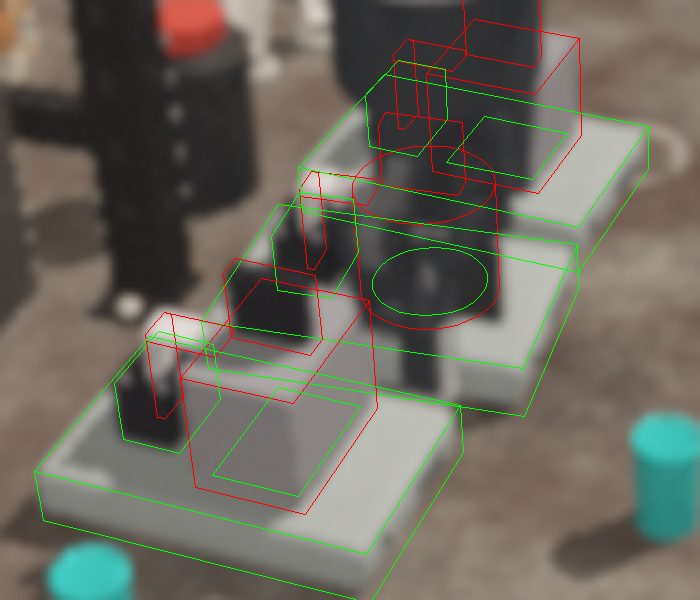

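Request:
carry_out(plan=[{"delta_pos": [-1.7, 0, 2.4], "turn": [0, 0, 0]}, {"delta_pos": [-1.7, 0, 2.4], "turn": [0, 0, 0]}, {"delta_pos": [0, 0, 2.3], "turn": [0, -0.027, 0]}, {"delta_pos": [0, 0, 0], "turn": [0, 0, 0]}, {"delta_pos": [0, 0, 0], "turn": [0, 0, 0]}, {"delta_pos": [0, 0, 0], "turn": [0, 0, 0]}, {"delta_pos": [0, 0, 0], "turn": [0, 0, 0]}, {"delta_pos": [0, 0, 0], "turn": [0, 0, 0]}], claw=0, grip_force=30)

```text
time_s: 46.08
eef_pos: [0.4257, 0.3839, 0.1808]
tcp_rot: [-0.707, 0.707, -0.003, 0.003]
ft_force: [0.3, 0.6, 0.6]
gripper_width: 0.0
```

```bash
python3 -c "
from h import *
goto(.42,.387,.085,np.pi/2); print(env.get_state()['gripper_width'])"
```

```text
pos [0.4257 0.3839 0.1808] jaw yaw 89.52 tilt toolY.z -1.0
delta tool cm [-0.58  9.58  0.31] |d| 0.096
turn tool [ 0.0004 -0.0084 -0.0002]
0.00030683606096089914
```

Request:
carry_out(plan=[{"delta_pos": [-0.9, 0, 0.2], "turn": [0, 0, 0]}, {"delta_pos": [0, 2.5, 0], "turn": [0, 0, 0]}, {"delta_pos": [0, 3, 0], "turn": [0, 0, 0]}, {"delta_pos": [0, 2.5, 0], "turn": [0, 0, 0]}, {"delta_pos": [0, 1.5, 0], "turn": [0, 0, 0]}, {"delta_pos": [0, 0, 0], "turn": [0, 0, 0]}, {"delta_pos": [0, 0, 0], "turn": [0, 0, 0]}, {"delta_pos": [0, 0, 0], "turn": [0, 0, 0]}])

```text
time_s: 46.75
eef_pos: [0.417, 0.3875, 0.0873]
tcp_rot: [0.708, -0.707, 0.002, -0.003]
ft_force: [0.2, 0.4, 0.0]
gripper_width: 0.003
```

```bash
python3 -c "
from h import *
goto(.51,.388,.085,np.pi/2); print(env.get_state()['ft_force'])
f=cam('side'); cv2.imwrite('pics/s22.png',cv2.resize(f['pixels'][200:380,150:400,::-1],None,fx=3,fy=3))"
```

```text
pos [0.417  0.3875 0.0873] jaw yaw 89.6 tilt toolY.z -1.0
delta tool cm [9.3  0.24 0.12] |d| 0.093
turn tool [-0.0013 -0.007   0.0018]
[0.17740606 0.35059317 0.02974208]
```

View pics/s22.png

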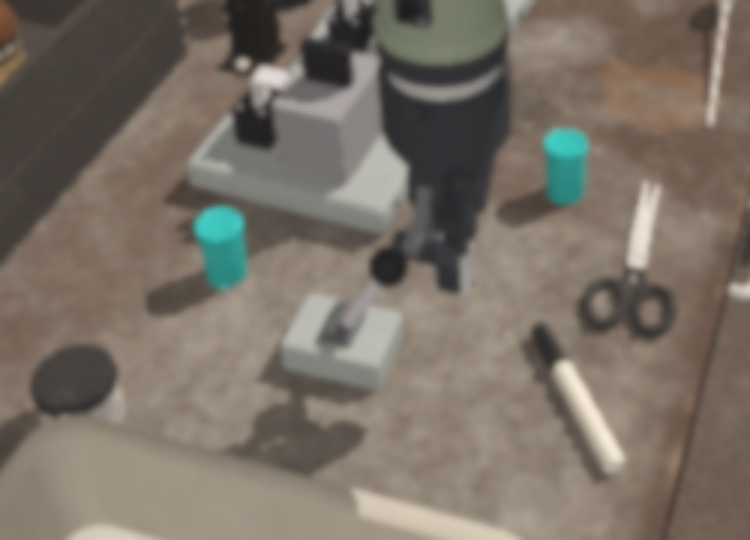

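Request:
carry_out(plan=[{"delta_pos": [1, 0, 0], "turn": [0, 0, 0]}, {"delta_pos": [1, 0, 0], "turn": [0, 0, 0]}, {"delta_pos": [1.2, 0, 0], "turn": [0, 0, 0]}, {"delta_pos": [1.2, 0, 0], "turn": [0, 0, 0]}, {"delta_pos": [1.2, 0, 0], "turn": [0, 0, 0]}, {"delta_pos": [1.2, 0, 0], "turn": [0, 0, 0]}, {"delta_pos": [1, 0, 0], "turn": [0, 0, 0]}, {"delta_pos": [0, 0, 0], "turn": [0, 0, 0]}])

```text
time_s: 47.47
eef_pos: [0.4974, 0.3862, 0.086]
tcp_rot: [0.707, -0.707, 0.002, -0.004]
ft_force: [0.2, -0.5, 0.0]
gripper_width: 0.004
```

Request:
carry_out(plan=[{"delta_pos": [0.6, 0, 0], "turn": [0, 0, 0]}, {"delta_pos": [0.5, 0, 0], "turn": [0, 0, 0]}, {"delta_pos": [0, 0, 0], "turn": [0, 0, 0]}, {"delta_pos": [0, 0, 0], "turn": [0, 0, 0]}, {"delta_pos": [0, 0, 0], "turn": [0, 0, 0]}])

```text
time_s: 47.88
eef_pos: [0.5052, 0.3865, 0.086]
tcp_rot: [-0.707, 0.707, -0.002, 0.002]
ft_force: [-0.2, -0.6, -0.7]
gripper_width: 0.002
```

Request:
carry_out(plan=[{"delta_pos": [0.4, 0, 0], "turn": [0, 0, 0]}, {"delta_pos": [0.4, 0, 0], "turn": [0, 0, 0]}, {"delta_pos": [0, 0, 0], "turn": [0, 0, 0]}, {"delta_pos": [0, 0, 0], "turn": [0, 0, 0]}])

```text
time_s: 48.22
eef_pos: [0.5137, 0.3864, 0.0861]
tcp_rot: [0.707, -0.707, 0.002, -0.003]
ft_force: [0.3, 0.1, 0.1]
gripper_width: 0.002
```

```bash
python3 -c "
from h import *
s=env.get_state(); print(s['eef_pos'],s['ft_force'])
f=cam('side'); cv2.imwrite('pics/s23.png',cv2.resize(f['pixels'][200:380,150:400,::-1],None,fx=3,fy=3))"
```

```text
[0.51367962 0.38640025 0.08605247] [0.29022344 0.05245536 0.07767027]
```

View pics/s23.png

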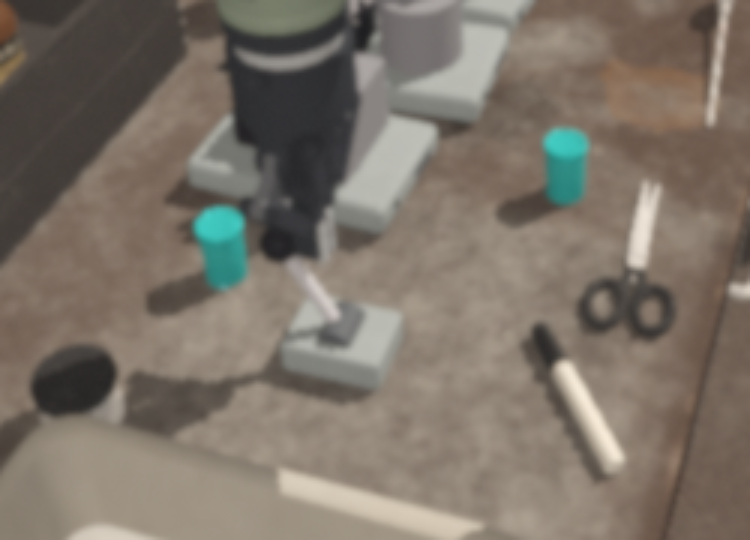

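Request:
carry_out(plan=[{"delta_pos": [-1.5, 0, 0], "turn": [0, 0, 0]}, {"delta_pos": [-1.5, -1, 0], "turn": [0, 0, 0]}, {"delta_pos": [-1.5, -3.5, 0], "turn": [0, 0, 0]}, {"delta_pos": [-2, -3.5, 0], "turn": [0, 0, 0]}, {"delta_pos": [-2, -3.5, 1], "turn": [0, 0, 0]}, {"delta_pos": [-2, -1, 2], "turn": [0, 0, 0]}, {"delta_pos": [0, 0, 0], "turn": [0, 0, 0]}, {"delta_pos": [0, 0, 0], "turn": [0, 0, 0]}])

```text
time_s: 48.93
eef_pos: [0.4083, 0.4183, 0.2128]
tcp_rot: [0.708, -0.706, 0.0, -0.003]
ft_force: [0.7, 0.3, -0.5]
gripper_width: -0.002
```

```bash
python3 - <<'E'
from fit import *
import pickle
cam("top");cam("side"); R0=pickle.load(open("res.pkl","rb"))
for c,f in F.items():
    (x0,y0,x1,y1),k=((200,120,360,260),4.8) if c=="top" else ((180,120,420,340),2.7)
    im=cv2.resize(f["pixels"][y0:y1,x0:x1,::-1],None,fx=k,fy=k,interpolation=cv2.INTER_CUBIC)
    cv2.imwrite(f"pics/{c}24.png",im)
for c,f in F.items():
    for d in env.pinpoint(c,"mains_lever_tip")[:2]: print(c,round(d["p"],2),p2w(f,d["pixel"],.092).round(4))
    for n in ("round","square","oblong"):
        b=R0["base_"+n]; a=b[2]; t=b[:2]+.042*np.array([np.cos(a),np.sin(a)])
        D=env.pinpoint(c,"hood_%s_tip"%n)[:1]; print(c,n,"home",t.round(4),[ (round(d["p"],2),p2w(f,d["pixel"],.038)[:2].round(4)) for d in D])
s=env.get_state(); print(s["time_s"],s["eef_pos"],s["ft_force"])
E
```

```text
top 0.46 [0.5323 0.3865 0.092 ]
top 0.26 [0.5431 0.0774 0.092 ]
top round home [0.6215 0.0881] [(0.52, array([0.5842, 0.223 ]))]
top square home [ 0.6259 -0.0534] [(0.87, array([ 0.6361, -0.06  ]))]
top oblong home [0.6397 0.2207] [(0.78, array([0.6353, 0.2176]))]
side 0.51 [0.5322 0.391  0.092 ]
side round home [0.6215 0.0881] [(0.47, array([0.4865, 0.4176]))]
side square home [ 0.6259 -0.0534] [(0.66, array([0.6363, 0.2223]))]
side oblong home [0.6397 0.2207] [(0.91, array([0.6462, 0.209 ]))]
49.4333 [0.40871142 0.41662176 0.21034834] [-0.30680348 -0.59684292 -1.22037438]
```

View pics/side24.png

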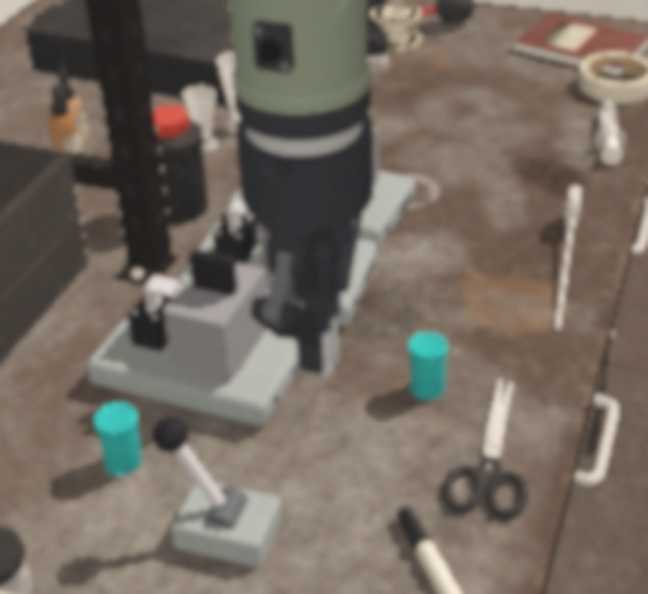

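View pics/top24.png

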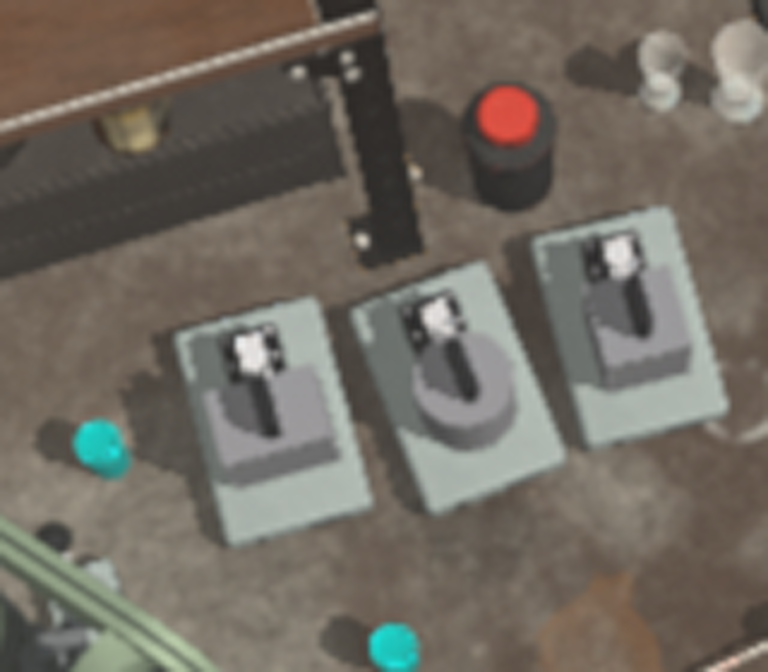

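```bash
python3 -c "
from h import *
print(env.close_job()); s=env.get_state(); print(s['time_s'])"
```

```text
the job is handed in; nothing more can be done
None
the job is handed in; nothing more can be done
```

The job is handed in, at about 49 s on the robot's clock, well under the 192 s limit. No verdict comes back, so these are my own last checks.

**What I did**
- I switched the lever off before moving anything else.
- All three film canisters were there, two clear and one black. One stands on each pad: clear on the oblong, black on the round, clear on the square. I left the two turquoise look-alikes alone.
- I put each hood on its matching base with the tongue in the slot, then switched the lever on. The hand is clear of everything.

**What the last checks showed**
- **Hoods:** each stopped moving down under a 15–24 N push, at 101.0–101.7 mm TCP height. The rim should be at 30 mm, which puts home at 101.1–102.0 mm, so all three agree to within 0.5 mm. The square hood rubbed the side of its slot (about 3 N) and I nudged it over by 1–2 mm. Model outlines drawn over the pictures matched all three hoods at home. None was knocked aside in any picture.
- **Lever:** the ball's last measured position (0.532, 0.387) is within about 3 mm of where it was at the start, when it was on. I felt no end-stop force on the last push, so only the pictures confirm this.
- **Canisters:** they were upright on their pads before being covered. They can't be seen under the hoods.

**What disagreed**
- The network's tongue-tip readings on the closed hoods were poor. Three of the six were clearly wrong finds, and the other three were 5–14 mm off. The tips are hidden in the slots, so I relied on the seating heights and outlines instead.
- The image fit of the closed square hood gave a yaw up to 0.14 rad different from its base. Part of that view was blocked by the arm and the shading was uneven, so I did not use it.

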